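# Invert the rinsed cup onto its drying peg under the test rig's deck

### The job

Take the rinsed aluminium cup off the draining rack, turn it mouth down and, while still holding it, bring it in under the rig's deck and lower it over the thicker of the two drying pegs, the one that fills its bore. Press it down until the stiff sliding collar on that peg is right at the bottom and the cup stands upright and fully home, then let go and back away. Do not knock the rig hard with the cup or the hand, and leave the spool, the can, the shaft coupling and the short cup where they stand.

Things in the scene. Friction and masses are not known exactly. Their poses are not given: they have to be found in the camera images.
- cup: The task's cup: round, straight aluminium, outside 42 mm, bore 33 mm wide and 89 mm deep, 95 mm long, about 0.16 kg (+-30 %); a brass nipple 14 mm wide, 10 mm long on the closed end. Origin: centre of the outer closed face, at the nipple's foot; z runs from there towards the mouth. It starts on the rack, mouth along the rack's +x and 10 degrees below level. It may be gripped with 80 N.
- cup_mouth (a point): Centre of the cup's open mouth, in the plane of the rim, 95 mm along the cup's z axis from its origin. Axes as the cup's.
- rack: Draining rack, fixed: base 130 x 70 x 6 mm, two 8 mm rods 25 mm apart on feet, falling 10 degrees to its +x end, where a low stop stands 1 mm beyond the rim. Rods, feet and stop are at most 33 mm wide, narrower than the cup, so jaws can close on its sides. Origin: centre of the underside; z up. The middle of the cup's axis lies 64 mm above the origin.
- rig: Test rig's foot, fixed. Base plate 12 mm thick, local x -40 to 130 mm, 260 mm wide (y). Deck, same width, x 0 to 130 mm, underside 225 mm above the bench, front edge (x = 0) straight above the pegs; a motor on it reaches 291 mm. Two 18 mm columns at x = 105, y = +-105 mm. Open front faces -x: reach in along +x, tool leaning back. Pegs at y = +-50 mm, either way round. Origin on the bench; z up.
- peg_thick_seat (a point): Where the centre of the cup's rim must end: on the axis of the thick peg (white, 30 mm wide, top bevelled 4 mm), 22 mm above the bench, the top of its black sliding collar (44 mm disc, 6 mm thick) when that is right down. The collar starts 5 to 12 mm higher (not measured), slides stiffly (about 6 N), stays where left and is pushed down by the rim. z up.
- peg_thick_tip (a point): Centre of the top of the thick peg, 55 mm above its seat, 77 mm above the bench.
- peg_slim_tip (a point): Centre of the top of the other peg, slim (18 mm wide), same height and same kind of collar; it is not to be used.
- short_cup: Bystander: short wide aluminium cup standing on the bench, 56 mm diameter, 45 mm high. Origin: centre of its underside.
- coupling: Bystander: steel shaft coupling standing on end, 32 mm diameter, 46 mm high. Origin: centre of its underside.
- spool: Bystander: black empty wire spool standing on end, 90 mm diameter, 80 mm high. Origin: centre of its underside.
- filter_can: Bystander: black can standing upright, 60 mm diameter, 120 mm high. Origin: centre of its underside.
Not all that is in view belongs to the job. Leave any purple look-alike of the cup alone.

How it is judged:
By the outcome, as a careful person would: the job done as asked, in the order asked, and still so for the second after the job is handed in, with the robot touching nothing.
It also fails if it takes over 53 s, if anything falls off the work surface, if the arm or the gripper's body presses on something with over 40 N, if the wrist force passes 120 N, or if a joint passes its speed limit or range.

### The arm

A 6-joint arm with a two-finger parallel gripper is mounted at the origin on the work surface. World frame = base frame: x ahead of the robot, y to its left, z up, the work surface at z = 0. Lengths are in m, angles in degrees, forces in N, time in s.
With the tool pointing down it reaches from about 0.3 to 0.75 m from the base axis. Payload 8.5 kg.
Tool frame: the origin (TCP) lies on the centre line of the jaws, within the pads' length; the fingertips stand 17 mm ahead of it and the grasp point (between the pads) lies 2 mm behind it (env.tip_extent is the distance from the TCP to the fingertips, in m); z points along the fingers, y is the direction in which the jaws open and shut (so a half turn about z gives the same grasp; the last joint's range is limited). The gripper opens to 85 mm and grips with 20 to 120 N. Pads are 22 mm wide; open, the fingers measure 114 mm over their backs; the gripper's body (76 mm by 85 mm) begins 54 mm behind the grasp point. The pads swing forward as they close: fully open they stand 13 mm farther back than shut.
Start: joints at [52.981, 21.807, 74.336, -0, 83.858, -12.336], TCP at [0.23, 0.5, 0.248] pointing down, gripper open.
Joint ranges: [-178.18, 178.18], [-50.72, 133.34], [12.68, 142.11], [-81.47, 261.47], [9.98, 163.14], [-165.26, 165.26]. Speed limits (degrees/s): [136.94, 136.94, 180, 180, 180, 180].

### API

Orientations are given as a 3x3 rotation matrix whose columns are the frame's x, y, z axes.
In Python, from rig import telemetry, get_image, camera_params, close_job, env gives the robot as it stands.
- The arm moves only by the tool apply_moves, never from a script. Its argument "motion" is a list of rows, each an object of numbers: "tx", "ty", "tz": the shift along the tool's x, y, z in cm; "turn": the turn about the tool's z in degrees; "jaw": the gripper's target within -1 to 1 (fully open at 1, half-way at 0, shut at -1). In form: [{"tx": .., "ty": .., "tz": .., "turn": .., "jaw": ..}, ...]. A call has 1 to 5 rows; each row is the pose to reach, as a shift and turn from the pose measured when the call began, along the tool's axes at that moment; what a row does not reach only later rows make up. A row lasts 1/12 s, in which the tool goes at most 41.7 mm and 7.16 degrees, less where a joint would pass 70% of its speed; a pose out of reach is approached as far as the arm can. A call with a gripper value outside its range is refused whole. The fingers move at their own pace and stop on an object; "squeeze" is the grip in N (left out, the last holds). Time passes only in rows, so rows that repeat a pose let the fingers close. It gives the time, the measured TCP pose, the force and the opening at its end, in the units of the state.
- telemetry.observe(): the state, without advancing time (a new reading comes with each control period).
- get_image(name): name is "scene" or "top" or "wrist"; returns (picture, depth): 420x560x3 uint8, red, green, blue; 420x560 float32, m along the optical axis (not along the pixel's ray), 0 where there is no reading.
- camera_params(name): a dict with "fx", "fy", "cx", "cy" (pixels), "rvec" (rotation vector, rad) and "tvec" (3), from world to camera coordinates, as OpenCV has them. Camera axes: x right, y down, z forward; pixel columns grow to the right and rows downward; lengths in m; the calibration is good to about 2 mm. A picture is of the moment at which its call begins: read the wrist's pose just before it. camera_params takes no time and is no camera call; for the wrist camera it gives the pose at the moment of the call.
- close_job(): hands the job in, once; it reports no verdict.
The state is a dict: "time_s": time; "q": joint angles; "qvel": joint speeds; "joint_efforts": joint torques, N m; "position": TCP position; "tool_rot": TCP orientation; "ft_force": force on the tool from outside, world axes, zero at the start; "wrist_torque": the same for the moment, N m; "grip_width": finger opening in m.
Only numpy, scipy, OpenCV 4.12 (cv2) and the standard library are available. Lean on these libraries where they do the work, as an engineer would, in place of code of your own. Each camera call takes 0.05 s, during which the arm holds its last target. There are 200 camera calls.

## Working session

There is one attempt and no reset: what is moved stays moved. The work goes in short steps, Python scripts to look and compute and a tool call to move; the robot and the scene stay as the last step left them, time stands still between calls to the robot, and variables do not carry over. Pictures are saved under pics/ and viewed, about 8 in all and at most 12, crops included, and the job is handed in when it is done.

Besides the shell and the picture viewer there is one more tool, called by a JSON object that holds its "op" and its "data". apply_moves: Moves the arm, as the interface text tells. Its arguments: {"type":"object","properties":{"motion":{"type":"array"},"squeeze":{"type":"number"}},"required":["motion"]}

```bash
ls; mkdir -p pics; python3 - <<'E'
from rig import telemetry,get_image,camera_params,env
import cv2,numpy as np
for n in ["scene","top"]:
    im,d=get_image(n); cv2.imwrite(f"pics/{n}0.png",im[:,:,::-1]); np.savez(f"pics/{n}0.npz",im=im,d=d)
    p=camera_params(n); print(n,p)
s=telemetry.observe(); print(s); print([a for a in dir(env) if a[0]!='_'])
E
```

```text
pics
scene {'fx': 535.6651363038294, 'fy': 535.6651363038294, 'cx': 286.0547665355669, 'cy': 208.98546294935474, 'rvec': array([ 1.83038634,  1.94469786, -0.61515144]), 'tvec': array([-0.05506889, -0.34497801,  1.48402378])}
top {'fx': 417.7862999985432, 'fy': 417.7862999985432, 'cx': 280.50154316927416, 'cy': 207.92868468381016, 'rvec': array([ 2.16405318, -2.10042802,  0.19090745]), 'tvec': array([0.07045158, 0.47975003, 0.84982896])}
{'time_s': 0.1, 'q': array([ 5.29813520e+01,  2.18398231e+01,  7.43784949e+01, -1.84666777e-03,
        8.38596107e+01, -1.23355147e+01]), 'qvel': array([-0.01846119, -0.01338166, -0.10232669, -0.00977695,  0.03548152,
        0.02485908]), 'joint_efforts': array([ 4.60416850e-03, -4.49214292e+01, -2.31656277e+01, -8.79709523e-05,
        3.70666443e-03, -1.30505688e-05]), 'position': array([0.22954015, 0.49954951, 0.24775955]), 'tool_rot': array([[-9.08632495e-01,  4.17595928e-01, -7.93303854e-04],
       [ 4.17596601e-01,  9.08631860e-01, -1.10526233e-03],
       [ 2.59268110e-04, -1.33555826e-03, -9.99999075e-01]]), 'ft_force': array([-0.00949512,  0.2283422 , -0.95572031]), 'wrist_torque': array([-0.04380394,  0.00414788,  0.01362136]), 'grip_width': 0.08512134275006795}
['MotionError', 'tip_extent']
```

View pics/scene0.png

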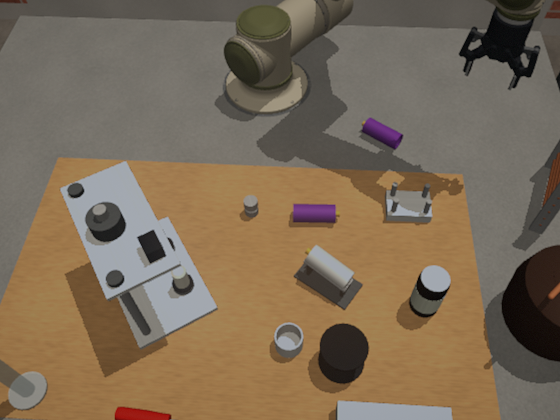

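View pics/top0.png

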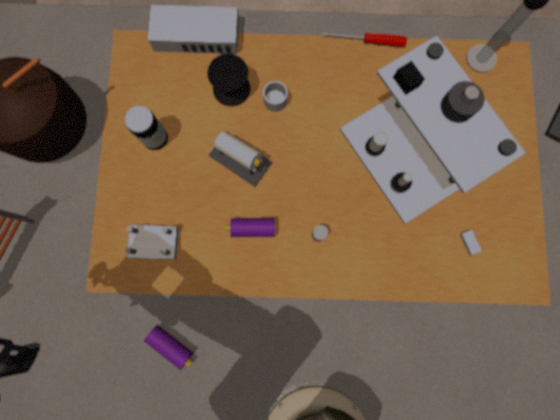

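Top view: the silver cup lies on the rack at (240,150), nipple at (258,163) and mouth at (220,138). The purple look-alikes at (253,228) and (168,347) are excluded by colour. The pegs are at (376,143), which looks thicker, and (402,181). The short cup is at (275,96), spool (229,78), can (146,127), coupling (320,233).

```bash
cat > h.py <<'E'
import numpy as np,cv2
from rig import telemetry,get_image,camera_params,env
def cloud(n,d,p=None):
    p=p or camera_params(n); R=cv2.Rodrigues(np.array(p['rvec']))[0]; t=np.array(p['tvec'])
    v,u=np.mgrid[:d.shape[0],:d.shape[1]]
    c=np.stack([(u-p['cx'])/p['fx']*d,(v-p['cy'])/p['fy']*d,d],-1)
    w=(c-t)@R; w[d==0]=np.nan; return w
def proj(n,X,p=None):
    p=p or camera_params(n)
    return cv2.projectPoints(np.array(X,float).reshape(-1,3),np.array(p['rvec']),np.array(p['tvec']),np.array([[p['fx'],0,p['cx']],[0,p['fy'],p['cy']],[0,0,1]]),None)[0].reshape(-1,2)
E
python3 - <<'E'
from h import *
np.set_printoptions(precision=3,suppress=True)
a=np.load('pics/top0.npz'); w=cloud('top',a['d']); im=a['im']
b=np.load('pics/scene0.npz'); ws=cloud('scene',b['d'])
for n,(u,v) in dict(cupmid=(240,150),mouth=(222,140),nip=(260,164),peg1=(376,139),peg2=(403,177),short=(275,93),spool=(228,68),can=(140,118),coup=(320,232),rackflat=(250,178),base=(400,210),deck=(440,120),motor=(465,100),bench=(300,200)).items():
    print(n,w[v-1:v+2,u-1:u+2].reshape(-1,3).mean(0))
# peg tops
for (u0,u1,v0,v1) in [(355,395,120,160),(385,420,160,198)]:
    q=w[v0:v1,u0:u1].reshape(-1,3); m=(q[:,2]>.070)&(q[:,2]<.085); print('peg',m.sum(),q[m].mean(0),np.ptp(q[m],0))
# cup points
for W in (w,ws):
    q=W.reshape(-1,3); m=(q[:,2]>.062)&(q[:,2]<.11)&(q[:,0]>.3)&(q[:,0]<.7)&(abs(q[:,1]-.1)<.12)
    print('cand',m.sum(),q[m].mean(0),q[m].min(0),q[m].max(0))
c=cv2.resize(im[100:210,190:450],None,fx=3,fy=3,interpolation=cv2.INTER_CUBIC); cv2.imwrite('pics/crop1.png',c[:,:,::-1])
E
```

```text
cupmid [0.589 0.172 0.087]
mouth [0.612 0.212 0.079]
nip [0.573 0.132 0.042]
peg1 [ 0.625 -0.113  0.077]
peg2 [ 0.546 -0.17   0.071]
short [0.756 0.105 0.005]
spool [0.775 0.207 0.08 ]
can [0.639 0.373 0.119]
coup [0.428 0.    0.046]
rackflat [0.55  0.155 0.007]
base [ 0.486 -0.179  0.012]
deck [ 0.606 -0.186  0.236]
motor [ 0.624 -0.211  0.279]
bench [0.504 0.042 0.002]
peg 157 [ 0.629 -0.122  0.077] [0.029 0.029 0.012]
peg 61 [ 0.546 -0.177  0.076] [0.016 0.017 0.011]
cand 891 [0.59  0.175 0.081] [0.553 0.129 0.062] [0.636 0.22  0.097]
cand 937 [0.599 0.178 0.08 ] [0.555 0.132 0.062] [0.638 0.219 0.095]
```

View pics/crop1.png

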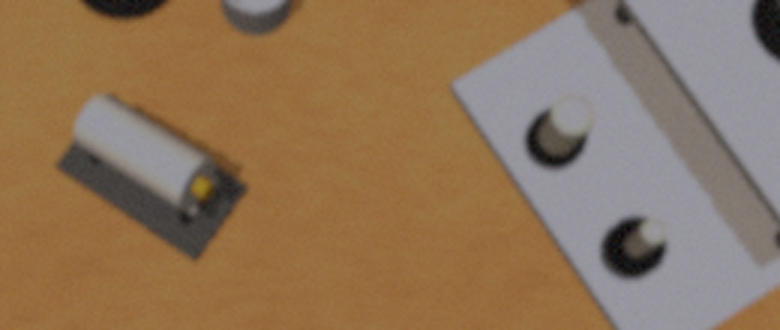

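{"op": "apply_moves", "data": {"motion": [{"tz": -4}, {"tz": -8}, {"tz": -12}, {"tz": -16}, {"tz": -20}]}}

```text
invalid input
```

The crop confirms it: silver cup with the brass nipple on the rack (crop (140,150)). The wide white peg is at crop (570,118), the thick one. The slim one is at crop (650,235).

{"op": "apply_moves", "data": {"motion": [{"tx": 0, "ty": 0, "tz": -4, "turn": 0, "jaw": 1}, {"tx": 0, "ty": 0, "tz": -8, "turn": 0, "jaw": 1}, {"tx": 0, "ty": 0, "tz": -12, "turn": 0, "jaw": 1}, {"tx": 0, "ty": 0, "tz": -16, "turn": 0, "jaw": 1}, {"tx": 0, "ty": 0, "tz": -20, "turn": 0, "jaw": 1}]}}

```text
time_s: 0.52
position: [0.2293, 0.4992, 0.4496]
tool_rot: [[-0.909, 0.418, -0.001], [0.418, 0.909, -0.001], [0.0, -0.002, -1.0]]
ft_force: [0.2, 1.3, -0.1]
grip_width: 0.0854
```

{"op": "apply_moves", "data": {"motion": [{"tx": 0, "ty": 0, "tz": -8, "turn": 0, "jaw": 1}, {"tx": 0, "ty": 0, "tz": -16, "turn": 0, "jaw": 1}, {"tx": 0, "ty": 0, "tz": -24, "turn": 0, "jaw": 1}, {"tx": 0, "ty": 0, "tz": -32, "turn": 0, "jaw": 1}, {"tx": 0, "ty": 0, "tz": -40, "turn": 0, "jaw": 1}]}}

```text
time_s: 0.93
position: [0.2181, 0.4734, 0.6008]
tool_rot: [[-0.909, 0.418, -0.004], [0.418, 0.909, -0.0], [0.004, -0.002, -1.0]]
ft_force: [1.6, 1.2, -0.3]
grip_width: 0.0852
```

{"op": "apply_moves", "data": {"motion": [{"tx": 0, "ty": 0, "tz": -8, "turn": 0, "jaw": 1}, {"tx": 0, "ty": 0, "tz": -16, "turn": 0, "jaw": 1}, {"tx": 0, "ty": 0, "tz": -24, "turn": 0, "jaw": 1}, {"tx": 0, "ty": 0, "tz": -32, "turn": 0, "jaw": 1}, {"tx": 0, "ty": 0, "tz": -40, "turn": 0, "jaw": 1}]}}

```text
time_s: 1.35
position: [0.1872, 0.4054, 0.6525]
tool_rot: [[-0.909, 0.418, 0.001], [0.418, 0.909, 0.012], [0.004, 0.011, -1.0]]
ft_force: [0.0, 0.6, 0.5]
grip_width: 0.0854
```

```bash
python3 -c "
from rig import telemetry as t
s=t.observe();print(s['q'],s['position'],s['tool_rot'],s['time_s'])"
```

```text
[ 49.75539194  17.56279936  12.75266906   0.73006277 149.12490365
 -14.93287035] [0.18717136 0.40544586 0.65252159] [[-0.90863231  0.41759507  0.00129601]
 [ 0.41758079  0.90856508  0.01165207]
 [ 0.00368834  0.01112863 -0.99993127]] 1.35
```

{"op": "apply_moves", "data": {"motion": [{"tx": 0, "ty": 20, "tz": 0, "turn": 0, "jaw": 1}, {"tx": 0, "ty": 40, "tz": 0, "turn": 0, "jaw": 1}, {"tx": 0, "ty": 60, "tz": 0, "turn": 0, "jaw": 1}, {"tx": 0, "ty": 60, "tz": 0, "turn": 0, "jaw": 1}, {"tx": 0, "ty": 60, "tz": 0, "turn": 0, "jaw": 1}]}}

```text
time_s: 1.77
position: [0.2416, 0.524, 0.5622]
tool_rot: [[-0.909, 0.418, 0.006], [0.418, 0.908, 0.023], [0.004, 0.023, -1.0]]
ft_force: [0.1, -0.2, 0.2]
grip_width: 0.0854
```

{"op": "apply_moves", "data": {"motion": [{"tx": 0, "ty": 60, "tz": 0, "turn": 0, "jaw": 1}, {"tx": 0, "ty": 60, "tz": 0, "turn": 0, "jaw": 1}, {"tx": 0, "ty": 60, "tz": 0, "turn": 0, "jaw": 1}, {"tx": 0, "ty": 60, "tz": 0, "turn": 0, "jaw": 1}, {"tx": 0, "ty": 60, "tz": 0, "turn": 0, "jaw": 1}]}}

```text
time_s: 2.18
position: [0.2814, 0.6109, 0.472]
tool_rot: [[-0.909, 0.417, 0.012], [0.418, 0.908, 0.037], [0.004, 0.039, -0.999]]
ft_force: [-0.0, 0.0, -0.7]
grip_width: 0.0853
```

```bash
python3 -c "
from rig import telemetry as t
s=t.observe();print(s['q'],s['position'],s['tool_rot'],s['time_s'])"
```

```text
[ 54.96876913  36.52239404  12.79741142   0.82986503 128.54361656
  -9.81397982] [0.28142848 0.61089738 0.4719619 ] [[-0.90862233  0.41744365  0.01209408]
 [ 0.41759499  0.90788018  0.03698641]
 [ 0.00445977  0.03865711 -0.99924258]] 2.1833
```

{"op": "apply_moves", "data": {"motion": [{"tx": 0, "ty": 100, "tz": 0, "turn": 0, "jaw": 1}]}}

```text
time_s: 2.27
position: [0.289, 0.6275, 0.4551]
tool_rot: [[-0.909, 0.417, 0.018], [0.418, 0.907, 0.051], [0.005, 0.054, -0.999]]
ft_force: [-0.1, -0.1, -1.2]
grip_width: 0.0854
```

{"op": "apply_moves", "data": {"motion": [{"tx": 0, "ty": 100, "tz": 0, "turn": 0, "jaw": 1}]}}

```text
time_s: 2.35
position: [0.2965, 0.6438, 0.4378]
tool_rot: [[-0.909, 0.417, 0.025], [0.418, 0.906, 0.065], [0.005, 0.069, -0.998]]
ft_force: [0.8, -0.6, 0.2]
grip_width: 0.0854
```

{"op": "apply_moves", "data": {"motion": [{"tx": 0, "ty": 100, "tz": 0, "turn": 0, "jaw": 1}]}}

```text
time_s: 2.43
position: [0.3034, 0.659, 0.4216]
tool_rot: [[-0.909, 0.416, 0.031], [0.418, 0.905, 0.08], [0.005, 0.086, -0.996]]
ft_force: [-0.1, 0.0, 0.2]
grip_width: 0.0854
```

{"op": "apply_moves", "data": {"motion": [{"tx": 0, "ty": 100, "tz": 0, "turn": 0, "jaw": 1}]}}

```text
time_s: 2.52
position: [0.31, 0.6732, 0.4064]
tool_rot: [[-0.909, 0.416, 0.038], [0.418, 0.904, 0.096], [0.005, 0.103, -0.995]]
ft_force: [0.3, -0.5, 0.7]
grip_width: 0.0852
```

```bash
python3 -c "
from rig import telemetry as t
s=t.observe();print(s['q'],s['position'],s['tool_rot'],s['time_s'])"
```

```text
[ 55.73175624  42.14296126  12.7920407    1.47739416 119.28496015
  -8.77774417] [0.3099567  0.67320403 0.40635581] [[-0.90859239  0.41594913  0.03802873]
 [ 0.41764815  0.90354945  0.09575185]
 [ 0.00546706  0.10288203 -0.99467854]] 2.5167
```

```bash
cat > kin.py <<'E'
import numpy as np
from scipy.optimize import least_squares
from scipy.spatial.transform import Rotation as Ro
LO=np.array([-178.18,-50.72,12.68,-81.47,9.98,-165.26]);HI=np.array([178.18,133.34,142.11,261.47,163.14,165.26])
def fk(q,P):
    a1,d1,L2,a3,L3,L6,o6=P
    R=Ro.from_euler('z',q[0],True);p=R.apply([a1,0,d1])
    R=R*Ro.from_euler('y',q[1],True);p=p+R.apply([0,0,L2])
    R=R*Ro.from_euler('y',q[2],True);p=p+R.apply([a3,0,L3])
    R=R*Ro.from_euler('z',q[3],True)*Ro.from_euler('y',q[4],True)*Ro.from_euler('z',q[5]+o6,True)
    return p+R.apply([0,0,L6]),R.as_matrix()
try: P=np.load('P.npy')
except Exception: P=None
def ik(pos,R,n=40,w=.3,seed=0,q0=None):
    r=np.random.default_rng(seed);best=None
    def f(q):
        p,M=fk(q,P);return np.r_[p-pos,w*Ro.from_matrix(M.T@R).as_rotvec()]
    for i in range(n):
        x=q0 if (i==0 and q0 is not None) else r.uniform(LO,HI)
        s=least_squares(f,np.clip(x,LO+.1,HI-.1),bounds=(LO,HI),x_scale=50,max_nfev=100)
        if best is None or s.cost<best.cost-1e-9: best=s
    return best.x,np.sqrt(2*best.cost)
E
python3 - <<'E'
from kin import *
D=[([52.98135,21.8398,74.3785,-.0018,83.8596,-12.3355],[0.22954015,0.49954951,0.24775955],[[-.9086325,.4175959,-.0007933],[.4175966,.9086319,-.00110526],[.00025927,-.00133556,-.999999]]),
([49.75539194,17.56279936,12.75266906,.73006277,149.12490365,-14.93287035],[0.18717136,0.40544586,0.65252159],[[-0.90863231,0.41759507,0.00129601],[0.41758079,0.90856508,0.01165207],[0.00368834,0.01112863,-0.99993127]]),
([54.96876913,36.52239404,12.79741142,.82986503,128.54361656,-9.81397982],[0.28142848,0.61089738,0.4719619],[[-0.90862233,0.41744365,0.01209408],[0.41759499,0.90788018,0.03698641],[0.00445977,0.03865711,-0.99924258]]),
([55.73175624,42.14296126,12.7920407,1.47739416,119.28496015,-8.77774417],[0.3099567,0.67320403,0.40635581],[[-0.90859239,0.41594913,0.03802873],[0.41764815,0.90354945,0.09575185],[0.00546706,0.10288203,-0.99467854]])]
def f(P):
    r=[]
    for q,p,R in D:
        a,M=fk(q,P);r+=list(a-p)+list((M-np.array(R)).ravel())
    return r
for o in (0,90,180,-90):
    s=least_squares(f,[0,.3,.3,0,.3,.2,o]);print(o,s.cost,s.x.round(4),np.abs(s.fun).max())
    if s.cost<1e-3: np.save('P.npy',s.x)
E
```

```text
0 0.02428848304021534 [7.0700e-02 1.7075e+00 3.1280e-01 8.0700e-02 3.4800e-01 1.6436e+00
 9.0000e+01] 0.0970300036821573
90 0.024288483040207955 [7.0700e-02 1.7075e+00 3.1280e-01 8.0700e-02 3.4800e-01 1.6436e+00
 9.0000e+01] 0.09703000578561588
180 0.024288483040207937 [7.0700e-02 1.7075e+00 3.1280e-01 8.0700e-02 3.4800e-01 1.6436e+00
 9.0000e+01] 0.09703000363822528
-90 16.02428852271788 [ 7.0700e-02  1.7075e+00  3.1280e-01  8.0700e-02  3.4800e-01  1.6436e+00
 -9.0000e+01] 1.8172647454130346
```

```bash
python3 - <<'E'
import re
s=open('kin.py').read()
s=s.replace("L6,o6=P","L6,o6,b,s4,s6=P").replace("p=p+R.apply([a3,0,L3])","p=p+R.apply([a3,b,L3])").replace("'z',q[3],","'z',s4*q[3],").replace("q[5]+o6","s6*q[5]+o6")
open('kin.py','w').write(s)
E
cat > fit.py <<'E'
import kin
from kin import *
D=[([52.98135,21.8398,74.3785,-.0018,83.8596,-12.3355],[0.22954015,0.49954951,0.24775955],[[-.9086325,.4175959,-.0007933],[.4175966,.9086319,-.00110526],[.00025927,-.00133556,-.999999]]),
([49.75539194,17.56279936,12.75266906,.73006277,149.12490365,-14.93287035],[0.18717136,0.40544586,0.65252159],[[-0.90863231,0.41759507,0.00129601],[0.41758079,0.90856508,0.01165207],[0.00368834,0.01112863,-0.99993127]]),
([54.96876913,36.52239404,12.79741142,.82986503,128.54361656,-9.81397982],[0.28142848,0.61089738,0.4719619],[[-0.90862233,0.41744365,0.01209408],[0.41759499,0.90788018,0.03698641],[0.00445977,0.03865711,-0.99924258]]),
([55.73175624,42.14296126,12.7920407,1.47739416,119.28496015,-8.77774417],[0.3099567,0.67320403,0.40635581],[[-0.90859239,0.41594913,0.03802873],[0.41764815,0.90354945,0.09575185],[0.00546706,0.10288203,-0.99467854]])]
def f(P,s4,s6):
    r=[]
    for q,p,R in D:
        a,M=fk(q,[*P,s4,s6]);r+=list(a-p)+list((M-np.array(R)).ravel())
    return r+list(1e-5*np.array(P[:6]))
for o in (0,90):
  for s4 in (1,-1):
   for s6 in (1,-1):
    s=least_squares(f,[0,.3,.3,0,.3,.2,o,.1],args=(s4,s6));print(o,s4,s6,s.cost,s.x.round(4),np.abs(s.fun).max())
    if s.cost<1e-3: np.save('P.npy',[*s.x,s4,s6])
E
python3 fit.py
```

```text
0 1 1 2.5890978061681986e-11 [-0.      0.1301  0.5371  0.103   0.3508  0.2405 90.      0.1175] 5.370996844253032e-06
0 1 -1 0.027671859065261036 [-0.      0.1301  0.5371  0.103   0.3508  0.2405 67.0718  0.1175] 0.10669414129559601
0 -1 1 0.0031147553294876723 [-2.20000e-03  8.09000e-02  5.44100e-01  1.03700e-01  3.50900e-01
  1.96700e-01  8.90667e+01  1.21900e-01] 0.04327779909930967
0 -1 -1 0.029262561762416404 [-2.20000e-03  8.09000e-02  5.44100e-01  1.03700e-01  3.50900e-01
  1.96700e-01  6.61389e+01  1.21900e-01] 0.11153450224576661
90 1 1 2.588850974751653e-11 [-0.      0.1301  0.5371  0.103   0.3508  0.2405 90.      0.1175] 5.370996765351131e-06
90 1 -1 0.027671859065261012 [-0.      0.1301  0.5371  0.103   0.3508  0.2405 67.0718  0.1175] 0.10669414317623588
90 -1 1 0.00311475532948768 [-2.20000e-03  8.09000e-02  5.44100e-01  1.03700e-01  3.50900e-01
  1.96700e-01  8.90667e+01  1.21900e-01] 0.04327779899079001
90 -1 -1 0.02926256176241635 [-2.20000e-03  8.09000e-02  5.44100e-01  1.03700e-01  3.50900e-01
  1.96700e-01  6.61389e+01  1.21900e-01] 0.11153450380563873
```

```bash
cat > meas.py <<'E'
from h import *
from scipy.optimize import least_squares
np.set_printoptions(precision=4,suppress=True)
for n in ('top','scene'):
    a=np.load(f'pics/{n}0.npz'); W=cloud(n,a['d']).reshape(-1,3)
    m=(W[:,2]>.055)&(W[:,2]<.11)&(np.hypot(W[:,0]-.595,W[:,1]-.175)<.065); q=W[m]
    def f(x):
        az=x[2]; ax=np.array([np.cos(az)*np.cos(np.radians(10)),np.sin(az)*np.cos(np.radians(10)),-np.sin(np.radians(10))])
        v=q-np.array([x[0],x[1],.064+x[3]]); s=v@ax; return np.linalg.norm(v-s[:,None]*ax,axis=1)-.021,s
    r=least_squares(lambda x:f(x)[0],[.595,.175,1.0,0],loss='soft_l1',f_scale=.002); e,s=f(r.x); k=abs(e)<.004
    sc=(np.percentile(s[k],1)+np.percentile(s[k],99))/2; az=r.x[2]
    print(n,'cup mid',r.x[:2]+sc*.985*np.array([np.cos(az),np.sin(az)]),'z',.064+r.x[3]-sc*.1736,'az',np.degrees(az),'len',np.ptp(s[k]),k.mean(),np.percentile(s[k],[1,99])-sc)
    for c in ((.629,-.122),(.546,-.177)):
        m=(W[:,2]>.073)&(W[:,2]<.085)&(np.hypot(W[:,0]-c[0],W[:,1]-c[1])<.022); q=W[m]
        print('peg',m.sum(),np.median(q[:,2]),(q.min(0)+q.max(0))/2,np.ptp(q,0),q.mean(0))
    m=(W[:,2]>.21)&(W[:,2]<.245)&(W[:,0]>.4)&(W[:,1]<0); r=cv2.minAreaRect((W[m,:2]*1000).astype(np.float32)); print('deck',r,np.median(W[m,2]))
E
python3 meas.py
```

```text
top cup mid [0.5957 0.1789] z 0.06420039461045517 az 57.32749447760907 len 0.09977167616518912 0.900523560209424 [-0.0474  0.0474]
peg 147 0.07701096073022673 [ 0.6297 -0.1224  0.0774] [0.0293 0.0288 0.0086] [ 0.629  -0.1221  0.0769]
peg 57 0.07654260003697808 [ 0.5461 -0.177   0.077 ] [0.0159 0.0165 0.0075] [ 0.5461 -0.1772  0.0768]
deck ((685.1033935546875, -294.56097412109375), (260.5546569824219, 350.76043701171875), 33.681148529052734) 0.23585531128731335
scene cup mid [0.594  0.1827] z 0.0645552510363232 az 56.60905343379811 len 0.0977327662983134 0.960435212660732 [-0.0465  0.0465]
peg 126 0.07674074134687538 [ 0.6302 -0.1195  0.077 ] [0.0277 0.0298 0.008 ] [ 0.631  -0.118   0.0765]
  return _methods._mean(a, axis=axis, dtype=dtype,
  ret = ret.dtype.type(ret / rcount)
Traceback (most recent call last):
  File "meas.py", line 15, in <module>
    print('peg',m.sum(),np.median(q[:,2]),(q.min(0)+q.max(0))/2,np.ptp(q,0),q.mean(0))
                                           ~~~~~^^^
ValueError: zero-size array to reduction operation minimum which has no identity
```

```bash
cat > pl.py <<'E'
from kin import *
np.set_printoptions(precision=1,suppress=True,linewidth=150)
def tool(az,p,sg):
    az,p=np.radians([az,p]); z=np.array([np.cos(az)*np.cos(p),np.sin(az)*np.cos(p),-np.sin(p)])
    y=sg*np.array([-np.sin(az),np.cos(az),0]); return np.stack([np.cross(y,z),y,z],1)
E
python3 - <<'E'
from pl import *
g=.04
print('final: az p sg | err(mm) entry, q entry, q seat')
for az in (-56,-40,-25,-10):
  for p in (30,40,50,60):
    for sg in (1,-1):
      R=tool(az,p,sg); 
      q1,e1=ik(np.array([.63,-.1215,.082+.095-g])+.002*R[:,2],R,12)
      q2,e2=ik(np.array([.63,-.1215,.022+.095-g])+.002*R[:,2],R,1,q0=q1)
      if max(e1,e2)<.002: print(az,p,sg,q1,q2)
print('grasp')
for p in (40,50,60,70,80,90):
  for sg in (1,-1):
    R=tool(57,p,sg); d=np.array([np.cos(np.radians(57)),np.sin(np.radians(57)),-.176])*.985
    q,e=ik(np.array([.595,.181,.064])-(.0475-g)*d+.002*R[:,2],R,12); print(p,sg,(e*1000).round(1),q)
E
```

```text
final: az p sg | err(mm) entry, q entry, q seat
-56 40 1 [ -9.6  33.   93.1 -69.5  36.3   9.1] [ -9.6  38.8  95.5 -80.6  34.2  22.8]
-56 50 1 [-11.9  31.7  89.  -46.6  38.1 -13.7] [-11.9  36.9  91.9 -55.4  32.9  -2.8]
-56 60 1 [-14.3  31.4  84.3 -28.3  44.6 -31.4] [-14.3  36.1  87.6 -32.9  37.7 -25.2]
-56 60 -1 [-14.3  31.4  84.3 -28.3  44.6 148.6] [-14.3  36.1  87.6 -32.9  37.7 154.8]
-40 30 1 [-13.   32.8 103.8 241.1  26.6  46. ] [-13.   39.7 105.8 228.1  31.8  60.8]
-40 30 -1 [ -13.    32.8  103.8  241.1   26.6 -134. ] [ -13.    39.7  105.8  228.1   31.8 -119.2]
-40 50 1 [-15.8  29.3  94.  -39.6  24.4 -34. ] [-15.8  34.9  97.  -55.9  18.6 -16.5]
-40 50 -1 [-15.8  29.3  94.  -39.6  24.4 146. ] [-15.8  34.9  97.  -55.9  18.6 163.5]
-40 60 1 [-17.3  29.5  88.1 -19.2  35.9 -54.3] [-17.3  34.5  91.5 -24.1  28.1 -48.5]
-40 60 -1 [-17.3  29.5  88.1 -19.2  35.9 125.7] [-17.3  34.5  91.5 -24.1  28.1 131.5]
-25 30 1 [-19.8  31.2 108.2 193.5  19.8  79.9] [-19.8  38.6 110.3 189.4  29.1  84.4]
-25 30 -1 [ -19.8   31.2  108.2  193.5   19.8 -100.1] [-19.8  38.6 110.3 189.4  29.1 -95.6]
-25 60 1 
[... 746 characters left out ...]
1   33.2   94.4   17.4   24.1 -118.3]
-10 60 -1 [-24.1  28.   91.   13.2  32.3  66.5] [-24.1  33.2  94.4  17.4  24.1  61.7]
grasp
40 1 0.0 [-11.3  38.  101.9  74.5  47.6 144.1]
40 -1 0.0 [-11.3  38.  101.9  74.5  47.6 -35.9]
50 1 0.0 [ -8.1  35.8  98.1  58.   43.4 161.9]
50 -1 0.0 [ -8.1  35.8  98.1  58.   43.4 -18.1]
60 1 32.5 [  -1.8   34.5   90.    30.2   45.2 -165.3]
60 -1 0.0 [-4.7 34.9 93.5 39.7 43.6  0.9]
70 1 0.0 [  -1.2   35.1   88.5   23.1   47.9 -162.5]
70 -1 0.0 [-1.2 35.1 88.5 23.1 47.9 17.5]
80 1 0.0 [   2.3   36.4   83.1   10.    55.1 -150. ]
80 -1 0.0 [ 2.3 36.4 83.1 10.  55.1 30. ]
90 1 0.0 [   5.5   38.6   77.4   -0.    64.  -141.5]
90 -1 0.0 [ 5.5 38.6 77.4 -0.  64.  38.5]
```

{"op": "apply_moves", "data": {"motion": [{"tx": -20, "ty": 90, "tz": -40, "turn": 0, "jaw": 1}]}}

```text
time_s: 2.6
position: [0.3191, 0.6761, 0.402]
tool_rot: [[-0.909, 0.414, 0.043], [0.416, 0.903, 0.11], [0.007, 0.117, -0.993]]
ft_force: [-0.2, 0.4, -1.1]
grip_width: 0.0856
```

{"op": "apply_moves", "data": {"motion": [{"tx": -20, "ty": 90, "tz": -40, "turn": 0, "jaw": 1}]}}

```text
time_s: 2.68
position: [0.3287, 0.6758, 0.4046]
tool_rot: [[-0.909, 0.413, 0.051], [0.416, 0.9, 0.128], [0.007, 0.138, -0.99]]
ft_force: [0.5, -0.6, 0.1]
grip_width: 0.0858
```

{"op": "apply_moves", "data": {"motion": [{"tx": -20, "ty": 90, "tz": -40, "turn": 0, "jaw": 1}]}}

```text
time_s: 2.77
position: [0.3379, 0.6767, 0.4069]
tool_rot: [[-0.909, 0.411, 0.062], [0.416, 0.897, 0.149], [0.006, 0.162, -0.987]]
ft_force: [0.0, 0.3, 0.1]
grip_width: 0.0854
```

{"op": "apply_moves", "data": {"motion": [{"tx": -20, "ty": 90, "tz": -20, "turn": 0, "jaw": 1}]}}

```text
time_s: 2.85
position: [0.3485, 0.6814, 0.404]
tool_rot: [[-0.909, 0.41, 0.074], [0.417, 0.893, 0.172], [0.004, 0.187, -0.982]]
ft_force: [0.6, -0.8, 0.9]
grip_width: 0.0858
```

{"op": "apply_moves", "data": {"motion": [{"tx": -20, "ty": 90, "tz": -20, "turn": 0, "jaw": 1}]}}

```text
time_s: 2.93
position: [0.3594, 0.6869, 0.3997]
tool_rot: [[-0.909, 0.409, 0.087], [0.418, 0.888, 0.194], [0.002, 0.212, -0.977]]
ft_force: [0.6, 0.4, -0.6]
grip_width: 0.0854
```

{"op": "apply_moves", "data": {"motion": [{"tx": -20, "ty": 90, "tz": -20, "turn": 0, "jaw": 1}]}}

```text
time_s: 3.02
position: [0.3695, 0.6916, 0.397]
tool_rot: [[-0.908, 0.407, 0.099], [0.419, 0.882, 0.216], [0.0, 0.237, -0.971]]
ft_force: [-0.3, -0.8, 0.3]
grip_width: 0.0852
```

```bash
python3 -c "
from rig import telemetry as t
s=t.observe();print(s['q'].round(2),s['position'],s['tool_rot'],s['time_s'])"
```

```text
[ 52.31  43.39  12.7    3.27 110.49 -11.42] [0.36952078 0.69156584 0.39697264] [[-9.08098795e-01  4.06867370e-01  9.90733152e-02]
 [ 4.18755873e-01  8.82141558e-01  2.15568528e-01]
 [ 3.11111496e-04  2.37245054e-01 -9.71449787e-01]] 3.0167
```

{"op": "apply_moves", "data": {"motion": [{"tx": -20, "ty": 90, "tz": -10, "turn": 0, "jaw": 1}]}}

```text
time_s: 3.1
position: [0.3799, 0.6975, 0.3928]
tool_rot: [[-0.908, 0.405, 0.112], [0.42, 0.876, 0.238], [-0.002, 0.263, -0.965]]
ft_force: [0.9, 0.3, -0.1]
grip_width: 0.0855
```

{"op": "apply_moves", "data": {"motion": [{"tx": -20, "ty": 90, "tz": -10, "turn": 0, "jaw": 1}]}}

```text
time_s: 3.18
position: [0.3902, 0.7033, 0.3885]
tool_rot: [[-0.907, 0.402, 0.125], [0.421, 0.869, 0.259], [-0.004, 0.288, -0.958]]
ft_force: [0.7, 0.6, -0.3]
grip_width: 0.0858
```

{"op": "apply_moves", "data": {"motion": [{"tx": -20, "ty": 90, "tz": -10, "turn": 0, "jaw": 1}]}}

```text
time_s: 3.27
position: [0.3999, 0.7084, 0.3855]
tool_rot: [[-0.906, 0.399, 0.138], [0.423, 0.862, 0.281], [-0.007, 0.313, -0.95]]
ft_force: [-0.3, -0.3, 0.4]
grip_width: 0.0852
```

{"op": "apply_moves", "data": {"motion": [{"tx": -20, "ty": 90, "tz": 0, "turn": 0, "jaw": 1}]}}

```text
time_s: 3.35
position: [0.4099, 0.7147, 0.381]
tool_rot: [[-0.906, 0.396, 0.152], [0.424, 0.854, 0.302], [-0.01, 0.338, -0.941]]
ft_force: [-0.5, 0.4, 0.3]
grip_width: 0.0858
```

{"op": "apply_moves", "data": {"motion": [{"tx": -20, "ty": 90, "tz": 0, "turn": 0, "jaw": 1}]}}

```text
time_s: 3.43
position: [0.4198, 0.7209, 0.3763]
tool_rot: [[-0.905, 0.392, 0.165], [0.426, 0.845, 0.323], [-0.013, 0.363, -0.932]]
ft_force: [-0.0, -0.5, 0.7]
grip_width: 0.0856
```

{"op": "apply_moves", "data": {"motion": [{"tx": -20, "ty": 90, "tz": 0, "turn": 0, "jaw": 1}]}}

```text
time_s: 3.52
position: [0.429, 0.7264, 0.3731]
tool_rot: [[-0.904, 0.388, 0.179], [0.427, 0.836, 0.344], [-0.016, 0.387, -0.922]]
ft_force: [-1.0, -0.2, 0.5]
grip_width: 0.0852
```

{"op": "apply_moves", "data": {"motion": [{"tx": -20, "ty": 90, "tz": 10, "turn": 0, "jaw": 1}]}}

```text
time_s: 3.6
position: [0.4386, 0.733, 0.3684]
tool_rot: [[-0.903, 0.384, 0.193], [0.429, 0.826, 0.365], [-0.019, 0.412, -0.911]]
ft_force: [0.4, 0.0, -0.1]
grip_width: 0.0854
```

{"op": "apply_moves", "data": {"motion": [{"tx": -20, "ty": 90, "tz": 10, "turn": 0, "jaw": 1}]}}

```text
time_s: 3.68
position: [0.448, 0.7394, 0.3635]
tool_rot: [[-0.902, 0.379, 0.206], [0.431, 0.816, 0.385], [-0.022, 0.436, -0.899]]
ft_force: [-0.3, -0.1, 0.5]
grip_width: 0.0853
```

{"op": "apply_moves", "data": {"motion": [{"tx": -20, "ty": 90, "tz": 15, "turn": 0, "jaw": 1}]}}

```text
time_s: 3.77
position: [0.4573, 0.746, 0.3586]
tool_rot: [[-0.901, 0.374, 0.22], [0.433, 0.805, 0.405], [-0.026, 0.46, -0.887]]
ft_force: [0.1, -0.1, -0.8]
grip_width: 0.0857
```

{"op": "apply_moves", "data": {"motion": [{"tx": -20, "ty": 90, "tz": 15, "turn": 0, "jaw": 1}]}}

```text
time_s: 3.85
position: [0.4661, 0.752, 0.3544]
tool_rot: [[-0.9, 0.368, 0.233], [0.435, 0.794, 0.425], [-0.029, 0.484, -0.875]]
ft_force: [-0.9, -0.3, -0.1]
grip_width: 0.0855
```

{"op": "apply_moves", "data": {"motion": [{"tx": -45, "ty": 90, "tz": 20, "turn": 0, "jaw": 1}]}}

```text
time_s: 3.93
position: [0.4809, 0.7537, 0.3505]
tool_rot: [[-0.9, 0.361, 0.246], [0.435, 0.783, 0.444], [-0.032, 0.506, -0.862]]
ft_force: [-0.9, -0.8, 0.2]
grip_width: 0.0852
```

{"op": "apply_moves", "data": {"motion": [{"tx": -45, "ty": 90, "tz": 20, "turn": 0, "jaw": 1}]}}

```text
time_s: 4.02
position: [0.4976, 0.7535, 0.3469]
tool_rot: [[-0.899, 0.354, 0.259], [0.437, 0.772, 0.462], [-0.036, 0.528, -0.848]]
ft_force: [0.5, -0.9, -0.1]
grip_width: 0.0852
```

{"op": "apply_moves", "data": {"motion": [{"tx": -45, "ty": 90, "tz": 20, "turn": 0, "jaw": 1}]}}

```text
time_s: 4.1
position: [0.5129, 0.7531, 0.3444]
tool_rot: [[-0.897, 0.347, 0.272], [0.439, 0.76, 0.479], [-0.04, 0.55, -0.834]]
ft_force: [-0.1, -0.6, -0.2]
grip_width: 0.0854
```

{"op": "apply_moves", "data": {"motion": [{"tx": -45, "ty": 90, "tz": 20, "turn": 0, "jaw": 1}]}}

```text
time_s: 4.18
position: [0.5271, 0.7525, 0.343]
tool_rot: [[-0.896, 0.34, 0.286], [0.442, 0.747, 0.496], [-0.045, 0.571, -0.82]]
ft_force: [-0.2, -0.9, -0.5]
grip_width: 0.0854
```

{"op": "apply_moves", "data": {"motion": [{"tx": -45, "ty": 90, "tz": 20, "turn": 0, "jaw": 1}]}}

```text
time_s: 4.27
position: [0.5404, 0.7515, 0.3427]
tool_rot: [[-0.894, 0.333, 0.3], [0.445, 0.734, 0.512], [-0.049, 0.591, -0.805]]
ft_force: [0.5, 0.2, -0.4]
grip_width: 0.0854
```

{"op": "apply_moves", "data": {"motion": [{"tx": -45, "ty": 90, "tz": 20, "turn": 0, "jaw": 1}]}}

```text
time_s: 4.35
position: [0.553, 0.7503, 0.3434]
tool_rot: [[-0.892, 0.326, 0.314], [0.449, 0.721, 0.528], [-0.054, 0.611, -0.789]]
ft_force: [-0.4, 0.1, -0.0]
grip_width: 0.0854
```

```bash
python3 -c "
from rig import telemetry as t
import numpy as np
s=t.observe();R=s['tool_rot'];print(s['q'].round(2),s['position'],R,s['time_s'],np.degrees(np.arctan2(R[1,2],R[0,2])),np.degrees(np.arcsin(-R[2,2])))"
```

```text
[ 43.94  50.85  12.7    9.49  79.73 -19.  ] [0.5530081  0.75030794 0.34336122] [[-0.89193706  0.32572613  0.31360925]
 [ 0.4488847   0.72120384  0.52760548]
 [-0.05432131  0.61136528 -0.78948191]] 4.35 59.272705659333795 52.13712177877662
```

{"op": "apply_moves", "data": {"motion": [{"tx": -80, "ty": 80, "tz": 20, "turn": 0, "jaw": 1}]}}

```text
time_s: 4.43
position: [0.5721, 0.7428, 0.3443]
tool_rot: [[-0.891, 0.317, 0.325], [0.45, 0.709, 0.542], [-0.059, 0.63, -0.775]]
ft_force: [-0.2, 1.0, 0.5]
grip_width: 0.0851
```

{"op": "apply_moves", "data": {"motion": [{"tx": -80, "ty": 80, "tz": 20, "turn": 0, "jaw": 1}]}}

```text
time_s: 4.52
position: [0.5934, 0.7327, 0.3451]
tool_rot: [[-0.889, 0.308, 0.338], [0.453, 0.697, 0.555], [-0.064, 0.647, -0.76]]
ft_force: [1.0, 0.3, -0.2]
grip_width: 0.0857
```

```bash
cat > go.py <<'E'
# prints shift (tool axes, cm) and turn from the present pose to a grasp pose
from pl import *
from rig import telemetry
s=telemetry.observe(); p0=s['position']; R0=s['tool_rot']
def plan(pos,y=None,show=True):
    d=R0.T@(np.array(pos)-p0)*100; t=None
    if y is not None:
        v=R0.T@y; t=np.degrees(np.arctan2(v[1],v[0]))-90
        t=(t+180)%360-180
    print('shift cm',d.round(2),'turn',t)
def azp(R): return np.degrees(np.arctan2(R[1,2],R[0,2])),np.degrees(np.arcsin(-R[2,2]))
E
python3 - <<'E'
from go import *
print(s['q'],azp(R0))
cz=np.array([np.cos(np.radians(57))*.985,np.sin(np.radians(57))*.985,-.1736]); z=R0[:,2]
print('angle',np.degrees(np.arccos(cz@z)))
mid=np.array([.595,.181,.064]); gp=mid-.003*cz
for sg in (1,-1):
    y=sg*np.cross(cz,z); y/=np.linalg.norm(y); R=np.stack([np.cross(y,z),y,z],1)
    for nm,off in (('pre',-.12),('grasp',.002)):
        q,e=ik(gp+off*z,R,1,q0=np.array([-8,36,95,55,45,-18.])); print(sg,nm,q,e*1000,gp+off*z); plan(gp+off*z,y)
E
```

```text
[ 40.9  51.3  12.7  11.8  77.2 -22. ] (np.float64(58.6917142596309), np.float64(49.44943632568676))
angle 39.466632291926736
1 pre [ -10.1   23.    91.9   34.1   56.9 -165.3] 72.47149784234523 [0.6 0.1 0.2]
shift cm [-23.3 -56.8 -21.5] turn -81.70761659553386
1 grasp [  -2.    34.6   89.4   36.7   45.7 -165.3] 71.430137656952 [0.6 0.2 0.1]
shift cm [-23.3 -56.8  -9.3] turn -81.70761659553386
-1 pre [-17.   24.5  99.2  49.2  56.3 -11.7] 3.225394510118015e-08 [0.6 0.1 0.2]
shift cm [-23.3 -56.8 -21.5] turn 98.29238340446614
-1 grasp [ -8.1  36.4  97.3  58.1  44.7 -16.6] 1.6303540603164152e-12 [0.6 0.2 0.1]
shift cm [-23.3 -56.8  -9.3] turn 98.29238340446614
```

{"op": "apply_moves", "data": {"motion": [{"tx": -1.2, "ty": -2.8, "tz": -1.1, "turn": 0, "jaw": 1}, {"tx": -2.4, "ty": -5.7, "tz": -2.2, "turn": 0, "jaw": 1}, {"tx": -3.5, "ty": -8.5, "tz": -3.3, "turn": 0, "jaw": 1}, {"tx": -4.7, "ty": -11.4, "tz": -4.4, "turn": 0, "jaw": 1}, {"tx": -5.8, "ty": -14.2, "tz": -5.4, "turn": 0, "jaw": 1}]}}

```text
time_s: 4.93
position: [0.5832, 0.5745, 0.3004]
tool_rot: [[-0.888, 0.307, 0.342], [0.454, 0.696, 0.556], [-0.067, 0.649, -0.757]]
ft_force: [0.7, 0.1, 0.1]
grip_width: 0.085
```

{"op": "apply_moves", "data": {"motion": [{"tx": -1.2, "ty": -2.8, "tz": -1.1, "turn": 0, "jaw": 1}, {"tx": -2.4, "ty": -5.7, "tz": -2.2, "turn": 0, "jaw": 1}, {"tx": -3.5, "ty": -8.5, "tz": -3.3, "turn": 0, "jaw": 1}, {"tx": -4.7, "ty": -11.4, "tz": -4.4, "turn": 0, "jaw": 1}, {"tx": -5.8, "ty": -14.2, "tz": -5.4, "turn": 0, "jaw": 1}]}}

```text
time_s: 5.35
position: [0.5729, 0.417, 0.2551]
tool_rot: [[-0.887, 0.305, 0.346], [0.456, 0.695, 0.557], [-0.07, 0.652, -0.755]]
ft_force: [0.3, 0.4, 0.0]
grip_width: 0.0854
```

{"op": "apply_moves", "data": {"motion": [{"tx": -1.2, "ty": -2.8, "tz": -1.1, "turn": 0, "jaw": 1}, {"tx": -2.4, "ty": -5.7, "tz": -2.2, "turn": 0, "jaw": 1}, {"tx": -3.5, "ty": -8.5, "tz": -3.3, "turn": 0, "jaw": 1}, {"tx": -4.7, "ty": -11.4, "tz": -4.4, "turn": 0, "jaw": 1}, {"tx": -5.8, "ty": -14.2, "tz": -5.4, "turn": 0, "jaw": 1}]}}

```text
time_s: 5.77
position: [0.5629, 0.2595, 0.2093]
tool_rot: [[-0.886, 0.303, 0.35], [0.457, 0.694, 0.556], [-0.075, 0.653, -0.754]]
ft_force: [0.8, 0.6, -0.4]
grip_width: 0.0853
```

```bash
python3 - <<'E'
from go import *
print(s['q'],azp(R0),p0*1000)
E
```

```text
[  1.   22.1  91.9  45.5  50.5 -88.5] (np.float64(57.81666777337097), np.float64(48.89937313935692)) [562.9 259.5 209.3]
```

{"op": "apply_moves", "data": {"motion": [{"tx": -1.2, "ty": -2.8, "tz": -1.1, "turn": 0, "jaw": 1}, {"tx": -2.4, "ty": -5.7, "tz": -2.2, "turn": 0, "jaw": 1}, {"tx": -3.5, "ty": -8.5, "tz": -3.3, "turn": 0, "jaw": 1}, {"tx": -4.7, "ty": -11.4, "tz": -4.4, "turn": 0, "jaw": 1}, {"tx": -5.8, "ty": -14.2, "tz": -5.4, "turn": 0, "jaw": 1}]}}

```text
time_s: 6.18
position: [0.5528, 0.1018, 0.163]
tool_rot: [[-0.886, 0.3, 0.355], [0.458, 0.695, 0.555], [-0.08, 0.654, -0.753]]
ft_force: [0.4, 0.8, -0.2]
grip_width: 0.0855
```

{"op": "apply_moves", "data": {"motion": [{"tx": 0, "ty": 0, "tz": 0, "turn": 6.5, "jaw": 1}, {"tx": 0, "ty": 0, "tz": 0, "turn": 13, "jaw": 1}, {"tx": 0, "ty": 0, "tz": 0, "turn": 19.5, "jaw": 1}, {"tx": 0, "ty": 0, "tz": 0, "turn": 26, "jaw": 1}, {"tx": 0, "ty": 0, "tz": 0, "turn": 32.5, "jaw": 1}]}}

```text
time_s: 6.6
position: [0.5536, 0.1006, 0.1648]
tool_rot: [[-0.582, 0.73, 0.359], [0.762, 0.336, 0.553], [0.284, 0.595, -0.752]]
ft_force: [0.7, 0.0, 0.2]
grip_width: 0.0851
```

{"op": "apply_moves", "data": {"motion": [{"tx": 0, "ty": 0, "tz": 0, "turn": 6.5, "jaw": 1}, {"tx": 0, "ty": 0, "tz": 0, "turn": 13, "jaw": 1}, {"tx": 0, "ty": 0, "tz": 0, "turn": 19.5, "jaw": 1}, {"tx": 0, "ty": 0, "tz": 0, "turn": 26, "jaw": 1}, {"tx": 0, "ty": 0, "tz": 0, "turn": 32.5, "jaw": 1}]}}

```text
time_s: 7.02
position: [0.5542, 0.0996, 0.1666]
tool_rot: [[-0.094, 0.927, 0.362], [0.824, -0.132, 0.552], [0.559, 0.351, -0.751]]
ft_force: [-0.3, 0.3, -0.7]
grip_width: 0.0853
```

{"op": "apply_moves", "data": {"motion": [{"tx": 0, "ty": 0, "tz": 0, "turn": 6.5, "jaw": 1}, {"tx": 0, "ty": 0, "tz": 0, "turn": 13, "jaw": 1}, {"tx": 0, "ty": 0, "tz": 0, "turn": 19.5, "jaw": 1}, {"tx": 0, "ty": 0, "tz": 0, "turn": 26, "jaw": 1}, {"tx": 0, "ty": 0, "tz": 0, "turn": 32.5, "jaw": 1}]}}

```text
time_s: 7.43
position: [0.5549, 0.0986, 0.1683]
tool_rot: [[0.421, 0.83, 0.366], [0.621, -0.558, 0.55], [0.661, -0.004, -0.751]]
ft_force: [-1.2, -0.4, -1.0]
grip_width: 0.0854
```

```bash
cat > gr.py <<'E'
from go import *
print(s['q'],azp(R0),p0*1000,s['time_s'])
cz=np.array([np.cos(np.radians(57))*.985,np.sin(np.radians(57))*.985,-.1736]); z=R0[:,2]
print('angle',np.degrees(np.arccos(cz@z)))
mid=np.array([.595,.181,.064]); gp=mid-.003*cz
y=-np.cross(cz,z); y/=np.linalg.norm(y); R=np.stack([np.cross(y,z),y,z],1)
plan(gp-.12*z,y);plan(gp+.002*z,y)
E
python3 gr.py; python3 - <<'E'
from h import *
im,d=get_image('wrist'); cv2.imwrite('pics/wrist1.png',im[:,:,::-1]); np.savez('pics/wrist1.npz',im=im,d=d,p=camera_params('wrist'))
print(proj('wrist',[[.595,.181,.085]]))
E
```

```text
[-18.7  23.2  99.1  49.6  56.9 -12.8] (np.float64(56.33131830327463), np.float64(48.638320544768256)) [554.9  98.6 168.3] 7.4333
angle 38.63404873152691
shift cm [-0.3 -1.2  1.6] turn -1.3877700953137264
shift cm [-0.3 -1.2 13.8] turn -1.3877700953137264
[[259.90148963 191.88051728]]
```

View pics/wrist1.png

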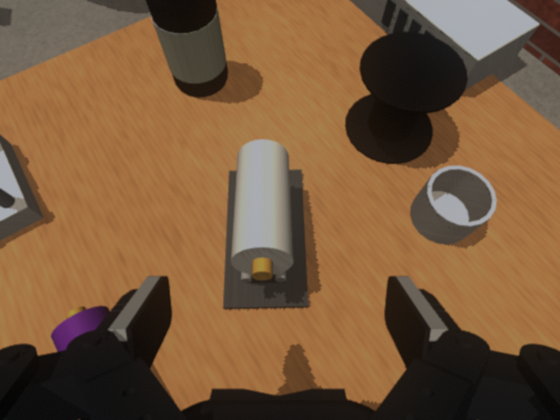

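Wrist view: the silver cup's axis runs from the nipple (262,268) to the far end (263,150), and it lies between the jaws at (150,320) and (405,320). The cup is aligned with the tool. I'll refine its pose from this depth image.

```bash
python3 - <<'E'
from h import *
from scipy.optimize import least_squares
a=np.load('pics/wrist1.npz',allow_pickle=True); W=cloud('wrist',a['d'],a['p'].item()).reshape(-1,3)
m=(W[:,2]>.058)&(W[:,2]<.11)&(np.hypot(W[:,0]-.595,W[:,1]-.181)<.06); q=W[m]
c,s10=np.cos(np.radians(10)),np.sin(np.radians(10))
def f(x):
    ax=np.array([np.cos(x[2])*c,np.sin(x[2])*c,-s10]); v=q-np.array([x[0],x[1],.064+x[3]]); s=v@ax
    return np.linalg.norm(v-s[:,None]*ax,axis=1)-.021,s
r=least_squares(lambda x:f(x)[0],[.595,.181,1.0,0],loss='soft_l1',f_scale=.002); e,s=f(r.x);k=abs(e)<.003
lo,hi=np.percentile(s[k],[.5,99.5]); sc=(lo+hi)/2; az=r.x[2]
print(r.x,np.degrees(az),lo,hi,k.mean(),'mid',r.x[:2]+sc*c*np.array([np.cos(az),np.sin(az)]),.064+r.x[3]-sc*s10)
E
```

```text
[ 0.78663678  0.47317949  0.99165144 -0.06222623] 56.81744236041931 -0.4022047684847828 -0.3073546023950548 0.8468333786354988 mid [0.59541279 0.18076436] 0.06338061965029076
```

{"op": "apply_moves", "data": {"motion": [{"tx": -0.7, "ty": -1.2, "tz": 2, "turn": -1.4, "jaw": 1}, {"tx": -0.7, "ty": -1.2, "tz": 4, "turn": -1.4, "jaw": 1}, {"tx": -0.7, "ty": -1.2, "tz": 6, "turn": -1.4, "jaw": 1}, {"tx": -0.7, "ty": -1.2, "tz": 6, "turn": -1.4, "jaw": 1}]}}

```text
time_s: 7.82
position: [0.5642, 0.1346, 0.1178]
tool_rot: [[0.404, 0.838, 0.366], [0.633, -0.545, 0.55], [0.661, 0.009, -0.751]]
ft_force: [-1.4, 0.5, -1.1]
grip_width: 0.0853
```

```bash
sed -i 's/radians(57)/radians(56.8)/g; s/\[.595,.181,.064\]/[.5954,.1808,.0637]/; s/mid-.003/mid-.0105/' gr.py; python3 gr.py
```

```text
[-14.   28.6 101.1  55.   49.5 -18.2] (np.float64(56.38101338355503), np.float64(48.65529438429348)) [564.2 134.6 117.8] 7.8167
angle 38.64855846174317
shift cm [-0.1  0.1 -5.1] turn 0.14277356047779222
shift cm [-0.1  0.1  7.1] turn 0.14277356047779222
```

{"op": "apply_moves", "data": {"motion": [{"tx": -0.1, "ty": 0.1, "tz": 2, "turn": 0, "jaw": 1}, {"tx": -0.1, "ty": 0.1, "tz": 4, "turn": 0, "jaw": 1}, {"tx": -0.1, "ty": 0.1, "tz": 5.5, "turn": 0, "jaw": 1}, {"tx": -0.1, "ty": 0.1, "tz": 7.1, "turn": 0, "jaw": 1}, {"tx": -0.1, "ty": 0.1, "tz": 7.1, "turn": 0, "jaw": 1}]}}

```text
time_s: 8.23
position: [0.5911, 0.1727, 0.0636]
tool_rot: [[0.402, 0.84, 0.366], [0.634, -0.543, 0.55], [0.661, 0.011, -0.751]]
ft_force: [-1.2, 0.1, 0.2]
grip_width: 0.0857
```

```bash
python3 gr.py;python3 - <<'E'
from h import *
im,d=get_image('wrist'); cv2.imwrite('pics/wrist2.png',im[:,:,::-1])
E
```

```text
[ -8.9  36.   99.   60.8  43.5 -21.8] (np.float64(56.399605752783906), np.float64(48.643290198189085)) [591.1 172.7  63.6] 8.2333
angle 38.63641092810252
shift cm [  0.   -0.1 -12.2] turn 0.2997793703891034
shift cm [ 0.  -0.1 -0. ] turn 0.2997793703891034
```

View pics/wrist2.png

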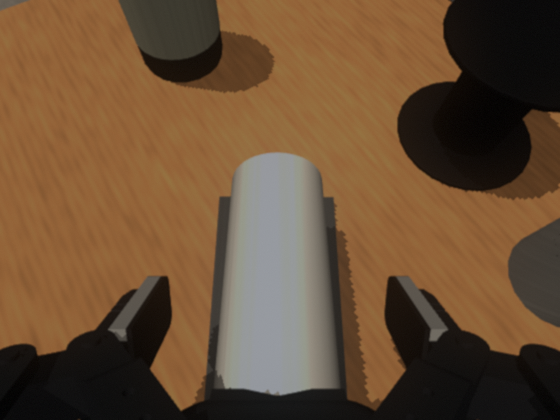

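The cup is centred between the jaws (pads at 145 and 410, cup centred at 277) with nothing in the way. Closing on it.

{"op": "apply_moves", "data": {"motion": [{"tx": 0, "ty": -0.1, "tz": 0, "turn": 0.3, "jaw": -1}, {"tx": 0, "ty": -0.1, "tz": 0, "turn": 0.3, "jaw": -1}, {"tx": 0, "ty": -0.1, "tz": 0, "turn": 0.3, "jaw": -1}, {"tx": 0, "ty": -0.1, "tz": 0, "turn": 0.3, "jaw": -1}, {"tx": 0, "ty": -0.1, "tz": 0, "turn": 0.3, "jaw": -1}], "squeeze": 70}}

```text
time_s: 8.7
position: [0.5904, 0.1724, 0.0655]
tool_rot: [[0.405, 0.837, 0.368], [0.631, -0.547, 0.55], [0.662, 0.009, -0.75]]
ft_force: [-2.4, -3.2, 7.0]
grip_width: 0.0411
```

{"op": "apply_moves", "data": {"motion": [{"tx": 0, "ty": 0, "tz": 0, "turn": 0, "jaw": -1}, {"tx": 0, "ty": 0, "tz": 0, "turn": 0, "jaw": -1}, {"tx": 0, "ty": 0, "tz": 0, "turn": 0, "jaw": -1}, {"tx": 0, "ty": 0, "tz": 0, "turn": 0, "jaw": -1}]}}

```text
time_s: 9.03
position: [0.5904, 0.1723, 0.0656]
tool_rot: [[0.405, 0.837, 0.368], [0.631, -0.547, 0.55], [0.662, 0.009, -0.75]]
ft_force: [-1.6, -0.8, 1.5]
grip_width: 0.0409
```

```bash
python3 gr.py; python3 - <<'E'
from pl import *
from rig import telemetry
s=telemetry.observe();R=s['tool_rot'];print((R.T@np.array([0,0,1])*100).round(1), s['grip_width'])
print('lift world (0,0,10cm) in tool'); 
E
```

```text
[ -8.9  35.7  99.1  60.8  43.5 -21.5] (np.float64(56.23824959978261), np.float64(48.561604118245356)) [590.4 172.3  65.6] 9.0333
angle 38.55610881749935
shift cm [ -0.  -0. -12.] turn -0.0967855794802972
shift cm [-0.  -0.   0.2] turn -0.0967855794802972
[ 66.2   0.9 -75. ] 0.04093622934431992
lift world (0,0,10cm) in tool
```

{"op": "apply_moves", "data": {"motion": [{"tx": 1.3, "ty": 0, "tz": -1.5, "turn": 0, "jaw": -1}, {"tx": 2.6, "ty": 0, "tz": -3, "turn": 0, "jaw": -1}, {"tx": 4.6, "ty": 0, "tz": -5.2, "turn": 0, "jaw": -1}, {"tx": 6.6, "ty": 0.1, "tz": -7.5, "turn": 0, "jaw": -1}, {"tx": 6.6, "ty": 0.1, "tz": -7.5, "turn": 0, "jaw": -1}]}}

```text
time_s: 9.45
position: [0.592, 0.1721, 0.1708]
tool_rot: [[0.4, 0.837, 0.374], [0.631, -0.547, 0.549], [0.665, 0.017, -0.747]]
ft_force: [1.1, 0.3, -1.3]
grip_width: 0.0412
```

```bash
cat > sim.py <<'E'
from pl import *
def row(q,sh,w,step=.0417):
    p,R=fk(q,P); d=R@np.array(sh)/100; n=np.linalg.norm(d); d*=min(1,step/n) if n>0 else 0
    def f(x):
        a,M=fk(x,P); return np.r_[a-p-d,w*Ro.from_matrix(R.T@M).as_rotvec()]
    return least_squares(f,np.clip(q,LO+.05,HI-.05),bounds=(LO,HI),x_scale=50).x
E
python3 - <<'E'
from sim import *
for q0,sh,R1 in (([43.94,50.85,12.7,9.49,79.73,-19.],[-80,80,20],'pos .5721 .7428 .3443 z .325 .542 -.775'),([55.73,42.143,12.79,1.477,119.285,-8.778],[-20,90,-40],'.3191 .6761 .402 z .043 .110 -.993')):
    print(R1)
    for st in (.0417,1.):
      for w in (.2,.3,.5,.8,1.2):
        q=row(q0,sh,w,st); p,R=fk(q,P); print(st,w,(p*1000),(R[:,2]*1000),q)
E
```

```text
pos .5721 .7428 .3443 z .325 .542 -.775
0.0417 0.2 [582.3 751.7 350.3] [ 356.6  577.8 -734.2] [ 42.4  51.3  12.7  11.1  74.6 -20.6]
0.0417 0.3 [578.4 746.9 347.1] [ 342.1  561.  -753.8] [ 42.4  51.2  12.7  10.9  76.4 -20.5]
0.0417 0.5 [574.5 742.1 343.9] [ 327.4  543.7 -772.8] [ 42.4  51.1  12.7  10.7  78.2 -20.5]
0.0417 0.8 [572.5 739.7 342.3] [ 319.7  534.7 -782.2] [ 42.4  51.1  12.7  10.5  79.1 -20.5]
0.0417 1.2 [571.7 738.6 341.6] [ 316.5  530.9 -786.1] [ 42.4  51.   12.7  10.5  79.5 -20.5]
1.0 0.2 [874.6 627.2 432.7] [780.  618.6  94.1] [ 26.8  59.6  12.7  44.2  16.7 -56.4]
1.0 0.3 [865.5 627.  410.8] [752.1 654.1 -80.7] [ 26.3  58.2  12.7  32.9  27.8 -45.6]
1.0 0.5 [835.3 615.9 369. ] [ 644.8  664.8 -377.2] [ 25.6  56.2  12.7  25.8  47.6 -39.4]
1.0 0.8 [798.2 597.2 332.7] [ 503.2  621.8 -600.1] [ 25.1  54.9  12.7  22.8  64.1 -37.6]
1.0 1.2 [774.9 584.1 314. ] [ 411.2  579.8 -703.4] [ 25.   54.5  12.7  21.6  72.8 -37.1]
.3191 .6761 .402 z .043 .110 -.993
0.0417 0.2 [326.  688.3 415.7] [  81.   186.9 -979. ] [ 55.   41.7  12.7   2.6 114.   -9. ]
0.0417 0.3 [323.1 682.3 410.9] [  65.2  153.4 -986. ] [ 55.1  42.   12.7   2.2 115.9  -9.1]
0.0417 0.5 [320.4 676.7 406.6] [  50.4  121.9 -991.3] [ 55.1  42.2  12.7   1.8 117.7  -9.2]
0.0417 0.8 [319.2 674.1 404.7] [  43.3  107.  -993.3] [ 55.1  42.4  12.7   1.7 118.5  -9.3]
0.0417 1.2 [318.7 673.  403.9] [  40.5  100.9 -994.1] [ 55.1  42.4  12.7   1.6 118.8  -9.3]
1.0 0.2 [536.4 862.1 574.3] [520.7 848.2  97. ] [ 49.3  49.5  12.7  23.1  23.9 -26.2]
1.0 0.3 [525.2 845.1 532.5] [ 508.3  837.9 -198.9] [ 49.   47.3  12.7  14.2  42.5 -18.3]
1.0 0.5 [485.9 783.7 451.8] [ 383.2  648.6 -657.6] [ 48.8  45.   12.7   8.3  74.1 -14.8]
1.0 0.8 [443.1 715.5 395.4] [ 208.9  372.1 -904.4] [ 48.7  44.8  12.7   5.1  97.7 -14.6]
1.0 1.2 [422.1 681.8 375.9] [ 116.1  222.4 -968. ] [ 48.8  45.1  12.7   3.6 108.  -14.9]
```

```bash
cat > greedy.py <<'E'
from sim import *
V=np.array([95.9,95.9,126,126,126,126])/12
def row2(q,d,w=.5):
    p,R=fk(q,P)
    def f(x):
        a,M=fk(x,P); return np.r_[a-p-d,w*Ro.from_matrix(R.T@M).as_rotvec()]
    q=np.clip(q,LO+.02,HI-.02); lo=np.maximum(LO,q-V);hi=np.minimum(HI,q+V)
    return least_squares(f,q,bounds=(lo,hi),x_scale=50,ftol=1e-5,xtol=1e-5).x
def travel(q,goal,n=60):
    for i in range(n):
        p,R=fk(q,P); d=goal-p; L=np.linalg.norm(d)
        if L<.003: break
        q=row2(q,d*min(1,.035/L))
    return q,i
E
cat > g1.py <<'E'
from greedy import *
from rig import telemetry
q0=telemetry.observe()['q']; p,R=fk(q0,P); print(p*1000,R[:,2]*1000)
az=np.radians(-56.5); tgt=np.array([.624*np.cos(az),.624*np.sin(az),-.7815])
dirs=[np.array([np.cos(a)*np.cos(e),np.sin(a)*np.cos(e),np.sin(e)]) for a in np.radians(range(-150,-29,30)) for e in np.radians([-20,10,40])]
q1,_=travel(q0,np.array([.40,.05,.40]));print('via',q1,fk(q1,P)[0]*1000)
for st in ([.1,-.6,.4],[.25,-.6,.35],[.0,-.7,.35],[.1,-.7,.5]):
    q,n=travel(q1,np.array(st)); a,M=fk(q,P); print('start',st,n,a*1000,M[:,2]*1000,q)
    for k in range(30):
        best=None
        for d in dirs:
            x=row2(q,d*.0417); a,M=fk(x,P)
            if a[2]<.3: continue
            c=np.arccos(M[:,2]@tgt)
            if best is None or c<best[0]: best=(c,x,d)
        if best is None: break
        q=best[1]
        if k%5==4: a,M=fk(q,P);print(k,'err',np.degrees(best[0]).round(1),'d',best[2]*100,a*1000,M[:,2]*1000,q)
E
time timeout 560 python3 g1.py
```

```text
[592.  172.1 170.8] [ 374.1  549.4 -747.1]
via [-36.3  -6.1  93.1  41.7  93.6  -1. ] [400.  50. 400.]
start [0.1, -0.6, 0.4] 21 [ 100. -600.  400.] [ 374.1  549.4 -747.1] [-98.5  42.2  23.3  33.8 148.7 -41.8]
4 err 60.4 d [  0.  -76.6  64.3] [  99.7 -616.   440.2] [ 431.4  482.3 -762.4] [-99.6  44.   12.7  45.8 151.2 -29.4]
9 err 55.4 d [  0.  -76.6  64.3] [ 102.4 -618.9  463.4] [ 499.3  396.  -770.7] [-100.9   41.9   12.7   50.   147.2  -26.1]
14 err 50.2 d [  0.  -76.6  64.3] [ 107.7 -627.6  483.8] [ 568.4  297.3 -767.1] [-102.    40.3   12.7   53.4  142.   -23.4]
19 err 45.0 d [  0.  -76.6  64.3] [ 114.9 -642.3  503. ] [ 635.7  186.1 -749.2] [-103.    39.1   12.7   56.1  135.9  -21.5]
24 err 40.1 d [  0.  -76.6  64.3] [ 123.5 -662.4  522.3] [ 696.9   63.8 -714.3] [-103.7   38.2   12.7   58.2  128.8  -20. ]
29 err 36.0 d [  0.  -76.6  64.3] [ 132.8 -687.3  542.5] [ 747.5  -66.7 -660.9] [-104.1   37.5   12.7   59.7  120.9  -18.9]
start [0.25, -0.6, 0.35] 20 [ 250. -600.  350.] [ 374.1  549.4 -747.1] [-86.7  44.3  27.   37.  137.6 -32.5]
4 err 60.4 d [  0.  -76.6  64.3] [ 226.5 -629.
[... 1725 characters left out ...]
.3   39.4   12.7   58.2  116.7  -22. ]
9 err 31.1 d [-38.3 -66.3  64.3] [ 110.4 -744.9  551.7] [ 772.8 -274.3 -572.3] [-106.2   38.6   12.7   59.8  108.7  -21.3]
14 err 30.4 d [-49.2 -85.3  17.4] [  28.3 -808.6  503.4] [ 770.4 -391.7 -503. ] [-111.6   43.9   12.7   61.7  102.1  -28.2]
19 err 30.2 d [-47.  -81.4 -34.2] [ -45.5 -888.   382.7] [ 749.3 -479.6 -456.8] [-114.7   53.8   12.7   62.    94.   -38.3]
24 err 30.0 d [ 81.4 -47.  -34.2] [-106.9 -923.7  302.2] [ 718.3 -551.1 -424.7] [-117.5   60.    12.7   63.1   88.7  -45. ]
29 err 30.3 d [ 85.3 -49.2  17.4] [  17.6 -967.   317.9] [ 692.3 -600.7 -399.8] [-108.3   59.4   12.7   60.    77.8  -40.2]
real	0m43.240s
user	0m43.744s
sys	0m0.149s
```

```bash
cat > g2.py <<'E'
from greedy import *
from rig import telemetry
q0=telemetry.observe()['q']
az=np.radians(-56.5); tgt=np.array([.624*np.cos(az),.624*np.sin(az),-.7815])
q1,_=travel(q0,np.array([.40,.05,.40]))
for th in (-110,-125,-140):
    t=np.radians(th); q,n=travel(q1,np.array([.3,-.45,.42])); q,n2=travel(q,np.array([.6*np.cos(t),.6*np.sin(t),.38]),40); a,M=fk(q,P); 
    print('start',th,n,n2,a*1000,M[:,2]*1000,q)
    for dth in (-15,0,15):
      for el in (5,25):
        x=q; e=np.radians(el); d=np.array([np.cos(t+np.radians(dth))*np.cos(e),np.sin(t+np.radians(dth))*np.cos(e),np.sin(e)])
        bb=[]
        for k in range(45):
            x=row2(x,d*.0417); a,M=fk(x,P); bb.append((np.arccos(M[:,2]@tgt),k,a*1000,M[:,2]*1000,x))
            if M[1,2]<-.55: break
        b=min(bb,key=lambda b:b[0]); print(dth,el,'best',np.degrees(b[0]).round(1),*b[1:])
E
time timeout 560 python3 g2.py
```

```text
start -110 15 15 [-205.2 -563.8  380. ] [ 374.1  549.4 -747.1] [-121.9   45.9   19.1    3.9  156.7  -86.1]
-15 5 best 27.8 39 [-492.2 -793.1   78.8] [ -51.  -306.2 -950.6] [-131.5   66.6   12.7    9.5   85.3  -93.8]
-15 25 best 24.7 43 [-436.8 -714.6  341.2] [ -10.7 -342.6 -939.4] [-133.3   48.3   12.7   13.5  103.3  -89.9]
0 5 best 15.1 41 [-284.3 -921.7   78.1] [ 108.5 -461.2 -880.6] [-118.7   67.8   12.7   18.9   78.4  -77.2]
0 25 best 8.8 44 [-237.9 -835.7  353.8] [ 206.9 -492.7 -845.2] [-120.6   49.1   12.7   25.6   96.8  -68.7]
15 5 best 3.0 42 [ -46.3 -989.7   86.5] [ 293.8 -529.3 -795.9] [-105.5   68.6   12.7   26.5   72.2  -61.6]
15 25 best 5.0 43 [ -17.6 -888.6  370.5] [ 425.9 -506.7 -749.6] [-107.6   49.6   12.7   34.    92.   -50.5]
start -125 15 19 [-344.1 -491.5  380. ] [ 374.1  549.4 -747.1] [-133.7   46.6   17.5  -15.8  156.3 -113.1]
-15 5 best 47.8 33 [-672.9 -579.6  101.4] [-205.    42.2 -977.9] [-144.5   64.6   12.7   -8.9   94.3 -116.7]
-15 25 best 50.6 33 [-586.8 -496.   340.5] [-160.9  140.4 -976.9] [-144.8   47.7   12.7  -13.3  116.  -122.3]
0 5 best 36.3 39 [-
[... 513 characters left out ...]
134.8]
-15 5 best 61.5 18 [-693.4 -355.1  194.1] [  21.4  443.5 -896. ] [-154.6   59.7   12.7  -26.4  118.1 -137.1]
-15 25 best 63.2 11 [-568.8 -331.6  369. ] [ 192.8  515.2 -835.1] [-152.3   48.1   12.7  -34.7  139.9 -145.2]
0 5 best 55.5 30 [-695.  -526.2  117.4] [-238.   184.8 -953.5] [-146.1   64.    12.7  -16.8   97.4 -123.2]
0 25 best 59.4 26 [-589.1 -436.   347.6] [-115.6  344.6 -931.6] [-146.1   48.    12.7  -24.6  122.7 -132.3]
15 5 best 44.8 39 [-581.3 -731.2   79.5] [-294.6 -137.5 -945.7] [-134.    66.6   12.7   -6.7   82.9 -106.7]
15 25 best 48.5 40 [-514.6 -631.6  340.6] [-294.4  -34.4 -955. ] [-134.3   48.1   12.7  -11.2  105.4 -112. ]
real	0m18.302s
user	0m18.786s
sys	0m0.124s
```

```bash
python3 - <<'E'
from go import *
np.save('cupT.npy',np.r_[R0.T@np.array([np.cos(np.radians(56.8))*.985,np.sin(np.radians(56.8))*.985,-.1736])]) # approx (post-lift drift)
pts=[p0,[.4,.05,.4],[.3,-.45,.42],[-.205,-.564,.38]]
for a,b in zip(pts,pts[1:]):
    d=R0.T@(np.array(b)-a)*100; print(d.round(2),np.linalg.norm(d))
E
```

```text
[ -0.1  -9.  -31. ] 32.29562514450156
[-34.2  19.  -32.7] 51.02940328869229
[-30.  -36.1 -22.2] 51.92504212805224
```

{"op": "apply_moves", "data": {"motion": [{"tx": 0, "ty": -0.9, "tz": -3.1, "turn": 0, "jaw": -1}, {"tx": 0, "ty": -1.8, "tz": -6.2, "turn": 0, "jaw": -1}, {"tx": 0, "ty": -2.7, "tz": -9.3, "turn": 0, "jaw": -1}, {"tx": 0, "ty": -3.6, "tz": -12.4, "turn": 0, "jaw": -1}, {"tx": 0, "ty": -4.5, "tz": -15.5, "turn": 0, "jaw": -1}]}}

```text
time_s: 9.87
position: [0.495, 0.1113, 0.2859]
tool_rot: [[0.4, 0.837, 0.373], [0.632, -0.547, 0.55], [0.664, 0.015, -0.748]]
ft_force: [0.1, -0.5, -1.4]
grip_width: 0.0409
```

{"op": "apply_moves", "data": {"motion": [{"tx": 0, "ty": -0.9, "tz": -3.1, "turn": 0, "jaw": -1}, {"tx": 0, "ty": -1.8, "tz": -6.2, "turn": 0, "jaw": -1}, {"tx": 0, "ty": -2.7, "tz": -9.3, "turn": 0, "jaw": -1}, {"tx": 0, "ty": -3.6, "tz": -12.4, "turn": 0, "jaw": -1}, {"tx": 0, "ty": -4.5, "tz": -15.5, "turn": 0, "jaw": -1}]}}

```text
time_s: 10.28
position: [0.3983, 0.0506, 0.4015]
tool_rot: [[0.4, 0.838, 0.371], [0.632, -0.546, 0.55], [0.664, 0.014, -0.748]]
ft_force: [0.5, -0.5, -2.4]
grip_width: 0.0411
```

{"op": "apply_moves", "data": {"motion": [{"tx": -2.3, "ty": 1.3, "tz": -2.2, "turn": 0, "jaw": -1}, {"tx": -4.6, "ty": 2.5, "tz": -4.4, "turn": 0, "jaw": -1}, {"tx": -6.9, "ty": 3.8, "tz": -6.6, "turn": 0, "jaw": -1}, {"tx": -9.1, "ty": 5, "tz": -8.7, "turn": 0, "jaw": -1}, {"tx": -11.4, "ty": 6.3, "tz": -10.9, "turn": 0, "jaw": -1}]}}

```text
time_s: 10.7
position: [0.3642, -0.1171, 0.4079]
tool_rot: [[0.4, 0.837, 0.372], [0.631, -0.546, 0.551], [0.664, 0.014, -0.747]]
ft_force: [0.6, -0.6, -1.6]
grip_width: 0.041
```

```bash
cat > st.py <<'E'
from go import *
c=R0@np.array([.624,0,.782]); print('q',s['q'],'azp',azp(R0),'t',s['time_s'],'grip',s['grip_width']*1000,'cupz',c*1000)
E
cat > legs.py <<'E'
import sys; from st import *
pts=[p0]+eval(sys.argv[1])
for a,b in zip(pts,pts[1:]):
    d=R0.T@(np.array(b)-a)*100; print(d.round(2),np.linalg.norm(d).round(1))
E
python3 legs.py '[[.3,-.45,.42],[-.205,-.564,.38]]'
```

```text
q [-60.7  -0.5  86.7  39.3 110.3 -19.3] azp (np.float64(55.97586877228862), np.float64(48.35691611466995)) t 10.7 grip 41.049006758540166 cupz [ 540.7  824.5 -169.8]
[-22.8  12.8 -21.6] 33.9
[-30.1 -36.1 -22.1] 51.9
```

{"op": "apply_moves", "data": {"motion": [{"tx": -2.3, "ty": 1.3, "tz": -2.2, "turn": 0, "jaw": -1}, {"tx": -4.6, "ty": 2.5, "tz": -4.4, "turn": 0, "jaw": -1}, {"tx": -6.9, "ty": 3.8, "tz": -6.6, "turn": 0, "jaw": -1}, {"tx": -9.1, "ty": 5, "tz": -8.7, "turn": 0, "jaw": -1}, {"tx": -11.4, "ty": 6.3, "tz": -10.9, "turn": 0, "jaw": -1}]}}

```text
time_s: 11.12
position: [0.3302, -0.2851, 0.4139]
tool_rot: [[0.4, 0.837, 0.372], [0.63, -0.546, 0.552], [0.665, 0.014, -0.746]]
ft_force: [0.6, 0.8, -2.0]
grip_width: 0.0411
```

{"op": "apply_moves", "data": {"motion": [{"tx": -2.3, "ty": 1.3, "tz": -2.2, "turn": 0, "jaw": -1}, {"tx": -4.6, "ty": 2.5, "tz": -4.4, "turn": 0, "jaw": -1}, {"tx": -6.9, "ty": 3.8, "tz": -6.6, "turn": 0, "jaw": -1}, {"tx": -9.1, "ty": 5, "tz": -8.7, "turn": 0, "jaw": -1}, {"tx": -11.4, "ty": 6.3, "tz": -10.9, "turn": 0, "jaw": -1}]}}

```text
time_s: 11.53
position: [0.2964, -0.4531, 0.4194]
tool_rot: [[0.4, 0.838, 0.372], [0.629, -0.546, 0.553], [0.666, 0.013, -0.746]]
ft_force: [0.0, 0.1, -1.5]
grip_width: 0.0409
```

{"op": "apply_moves", "data": {"motion": [{"tx": -2, "ty": -2.4, "tz": -1.5, "turn": 0, "jaw": -1}, {"tx": -4, "ty": -4.8, "tz": -3, "turn": 0, "jaw": -1}, {"tx": -6, "ty": -7.2, "tz": -4.4, "turn": 0, "jaw": -1}, {"tx": -8, "ty": -9.6, "tz": -5.9, "turn": 0, "jaw": -1}, {"tx": -10, "ty": -12, "tz": -7.4, "turn": 0, "jaw": -1}]}}

```text
time_s: 11.95
position: [0.1269, -0.4917, 0.4053]
tool_rot: [[0.399, 0.838, 0.373], [0.628, -0.546, 0.554], [0.668, 0.013, -0.744]]
ft_force: [0.0, -0.4, -2.4]
grip_width: 0.041
```

{"op": "apply_moves", "data": {"motion": [{"tx": -2, "ty": -2.4, "tz": -1.5, "turn": 0, "jaw": -1}, {"tx": -4, "ty": -4.8, "tz": -3, "turn": 0, "jaw": -1}, {"tx": -6, "ty": -7.2, "tz": -4.4, "turn": 0, "jaw": -1}, {"tx": -8, "ty": -9.6, "tz": -5.9, "turn": 0, "jaw": -1}, {"tx": -10, "ty": -12, "tz": -7.4, "turn": 0, "jaw": -1}]}}

```text
time_s: 12.37
position: [-0.0427, -0.5305, 0.3909]
tool_rot: [[0.398, 0.838, 0.374], [0.628, -0.546, 0.555], [0.669, 0.014, -0.743]]
ft_force: [-0.1, -0.2, -1.1]
grip_width: 0.0409
```

{"op": "apply_moves", "data": {"motion": [{"tx": -2, "ty": -2.4, "tz": -1.5, "turn": 0, "jaw": -1}, {"tx": -4, "ty": -4.8, "tz": -3, "turn": 0, "jaw": -1}, {"tx": -6, "ty": -7.2, "tz": -4.4, "turn": 0, "jaw": -1}, {"tx": -8, "ty": -9.6, "tz": -5.9, "turn": 0, "jaw": -1}, {"tx": -10, "ty": -12, "tz": -7.4, "turn": 0, "jaw": -1}]}}

```text
time_s: 12.78
position: [-0.2123, -0.5691, 0.3762]
tool_rot: [[0.396, 0.838, 0.375], [0.628, -0.545, 0.555], [0.67, 0.016, -0.742]]
ft_force: [0.0, -1.3, -1.4]
grip_width: 0.0405
```

```bash
cat > g3.py <<'E'
import sys
from greedy import *
from rig import telemetry
# simulate fixed world pushes; print tool-axes push per row
q0=telemetry.observe()['q']; az=np.radians(-56.5); tgt=np.array([.624*np.cos(az),.624*np.sin(az),-.7815])
for a0,el in eval(sys.argv[1]):
    x=q0;t,e=np.radians([a0,el]); d=np.array([np.cos(t)*np.cos(e),np.sin(t)*np.cos(e),np.sin(e)]); o=[]
    for k in range(int(sys.argv[2])):
        p,R=fk(x,P); u=R.T@d*100; x=row2(x,d*.0417); a,M=fk(x,P); er=np.degrees(np.arccos(M[:,2]@tgt)); o.append((er,k,u.round(0),a*1000,M[:,2]*1000,x))
    b=min(o,key=lambda b:b[0]); print('dir',a0,el,'best',b[0].round(1),b[1],*b[3:])
    if len(sys.argv)>3:
        for r in o: print(r[1],r[2],r[3],r[4],r[0].round(1))
E
python3 st.py; python3 g3.py '[(a,e) for a in (-105,-100,-95,-90) for e in (10,25)]' 48
```

```text
q [-122.1   47.4   16.6    3.4  158.   -86.7] azp (np.float64(55.96207091332623), np.float64(47.9128055131455)) t 12.7833 grip 40.46410082036771 cupz [ 540.5  826.1 -162.2]
dir -105 10 best 9.8 42 [-201.2 -938.2  150.2] [ 187.4 -500.7 -845.1] [-114.7   63.5   12.7   22.6   80.6  -70.1]
dir -105 25 best 4.2 44 [-166.4 -860.6  357.7] [ 279.6 -508.  -814.7] [-116.3   49.3   12.7   28.5   95.1  -62.5]
dir -100 10 best 5.5 42 [-122.  -958.6  154.2] [ 255.1 -514.8 -818.5] [-110.3   63.7   12.7   25.2   79.   -64.6]
dir -100 25 best 1.7 43 [ -92.6 -872.9  362.4] [ 358.1 -494.  -792.3] [-112.1   49.4   12.7   31.3   94.9  -56.5]
dir -95 10 best 1.3 42 [ -41.9 -972.4  158.7] [ 320.8 -521.6 -790.6] [-105.9   63.8   12.7   27.5   77.4  -59.4]
dir -95 25 best 5.0 43 [ -18.7 -887.1  368.9] [ 424.9 -500.  -754.6] [-107.7   49.6   12.7   33.9   92.5  -50.7]
dir -90 10 best 2.5 42 [  38.7 -979.5  163.6] [ 384.  -521.4 -762. ] [-101.5   63.9   12.7   29.7   75.7  -54.3]
dir -90 25 best 9.1 43 [  55.7 -894.9  375.8] [ 487.8 -498.4 -716.7] [-103.2   49.8   12.7   36.1   90.   -45.2]g3.py:9: RuntimeWarning: invalid value encountered in arccos
  p,R=fk(x,P); u=R.T@d*100; x=row2(x,d*.0417); a,M=fk(x,P); er=np.degrees(np.arccos(M[:,2]@tgt)); o.append((er,k,u.round(0),a*1000,M[:,2]*1000,x))
```

```bash
python3 g3.py '[(-100,25)]' 45 v 2>/dev/null | awk 'NR==1||NR%3==2'
```

```text
dir -100 25 best 1.7 43 [ -92.6 -872.9  362.4] [ 358.1 -494.  -792.3] [-112.1   49.4   12.7   31.3   94.9  -56.5]
0 [-34.  36. -87.] [-208.1 -580.6  378.3] [ 375.5  546.3 -748.7] 64.5
3 [-37.  38. -85.] [-189.4 -596.2  373.6] [ 378.2  508.6 -773.5] 62.0
6 [-41.  40. -82.] [-173.1 -611.6  369.1] [ 382.3  464.8 -798.7] 59.1
9 [-44.  42. -79.] [-158.9 -627.2  364.8] [ 387.4  414.7 -823.4] 55.9
12 [-48.  45. -75.] [-146.6 -643.5  360.9] [ 393.   358.1 -846.9] 52.3
15 [-52.  48. -71.] [-135.9 -660.7  357.5] [ 398.6  295.  -868.4] 48.5
18 [-56.  51. -66.] [-126.7 -679.   354.6] [ 403.7  225.6 -886.6] 44.4
21 [-59.  54. -60.] [-118.9 -698.5  352.4] [ 407.6  150.1 -900.7] 40.0
24 [-63.  57. -53.] [-112.3 -719.2  351. ] [ 409.9   69.3 -909.5] 35.3
27 [-66.  59. -46.] [-106.8 -741.3  350.4] [ 409.9  -16.1 -912. ] 30.4
30 [-69.  62. -38.] [-102.3 -764.6  350.7] [ 407.2 -104.9 -907.3] 25.3
33 [-71.  63. -30.] [ -98.8 -788.8  351.9] [ 401.5 -195.7 -894.7] 20.1
36 [-73.  65. -21.] [ -96.1 -813.8  354.1] [ 392.5 -287.1 -873.8] 14.7
39 [-74.  66. -11.] [ -94.1 -839.1  357.1] [ 380.  -377.6 -844.4] 9.2
42 [-75.  66.  -2.] [ -92.9 -864.5  360.9] [ 364.1 -465.6 -806.6] 3.6
```

{"op": "apply_moves", "data": {"motion": [{"tx": -34, "ty": 36, "tz": -87, "turn": 0, "jaw": -1}]}}

```text
time_s: 12.87
position: [-0.2098, -0.5677, 0.3905]
tool_rot: [[0.383, 0.834, 0.397], [0.601, -0.551, 0.579], [0.702, 0.017, -0.712]]
ft_force: [-2.4, -5.4, 2.2]
grip_width: 0.0408
```

{"op": "apply_moves", "data": {"motion": [{"tx": -35, "ty": 37, "tz": -86, "turn": 0, "jaw": -1}]}}

```text
time_s: 12.95
position: [-0.1994, -0.5718, 0.3911]
tool_rot: [[0.384, 0.831, 0.403], [0.6, -0.556, 0.575], [0.702, 0.021, -0.712]]
ft_force: [0.4, 0.6, -2.2]
grip_width: 0.041
```

{"op": "apply_moves", "data": {"motion": [{"tx": -36, "ty": 37, "tz": -86, "turn": 0, "jaw": -1}]}}

```text
time_s: 13.03
position: [-0.1918, -0.5747, 0.3913]
tool_rot: [[0.382, 0.829, 0.409], [0.597, -0.559, 0.575], [0.705, 0.025, -0.709]]
ft_force: [1.0, 0.4, -1.2]
grip_width: 0.0409
```

{"op": "apply_moves", "data": {"motion": [{"tx": -37, "ty": 38, "tz": -85, "turn": 0, "jaw": -1}]}}

```text
time_s: 13.12
position: [-0.1855, -0.5774, 0.391]
tool_rot: [[0.38, 0.827, 0.414], [0.596, -0.561, 0.575], [0.708, 0.029, -0.706]]
ft_force: [-0.4, 0.3, -1.3]
grip_width: 0.0411
```

{"op": "apply_moves", "data": {"motion": [{"tx": -38, "ty": 39, "tz": -84, "turn": 0, "jaw": -1}]}}

```text
time_s: 13.2
position: [-0.1798, -0.5801, 0.3902]
tool_rot: [[0.377, 0.826, 0.419], [0.594, -0.563, 0.575], [0.711, 0.032, -0.702]]
ft_force: [0.6, 0.2, -2.5]
grip_width: 0.0409
```

{"op": "apply_moves", "data": {"motion": [{"tx": -39, "ty": 39, "tz": -83, "turn": 0, "jaw": -1}]}}

```text
time_s: 13.28
position: [-0.1748, -0.5825, 0.389]
tool_rot: [[0.374, 0.825, 0.424], [0.591, -0.564, 0.576], [0.715, 0.036, -0.698]]
ft_force: [0.2, 0.5, -2.2]
grip_width: 0.0411
```

{"op": "apply_moves", "data": {"motion": [{"tx": -41, "ty": 40, "tz": -82, "turn": 0, "jaw": -1}]}}

```text
time_s: 13.37
position: [-0.1701, -0.585, 0.3874]
tool_rot: [[0.37, 0.824, 0.429], [0.588, -0.565, 0.578], [0.719, 0.039, -0.694]]
ft_force: [0.3, -1.0, -1.5]
grip_width: 0.041
```

{"op": "apply_moves", "data": {"motion": [{"tx": -42, "ty": 41, "tz": -81, "turn": 0, "jaw": -1}]}}

```text
time_s: 13.45
position: [-0.1657, -0.5874, 0.3855]
tool_rot: [[0.366, 0.823, 0.434], [0.585, -0.566, 0.581], [0.724, 0.041, -0.689]]
ft_force: [0.8, -0.5, -1.2]
grip_width: 0.0411
```

{"op": "apply_moves", "data": {"motion": [{"tx": -43, "ty": 41, "tz": -80, "turn": 0, "jaw": -1}]}}

```text
time_s: 13.53
position: [-0.1617, -0.5898, 0.3833]
tool_rot: [[0.362, 0.823, 0.438], [0.582, -0.567, 0.584], [0.729, 0.044, -0.683]]
ft_force: [-0.4, -0.6, -2.5]
grip_width: 0.0412
```

{"op": "apply_moves", "data": {"motion": [{"tx": -44, "ty": 42, "tz": -79, "turn": 0, "jaw": -1}]}}

```text
time_s: 13.62
position: [-0.1578, -0.5922, 0.3809]
tool_rot: [[0.358, 0.822, 0.443], [0.577, -0.567, 0.587], [0.734, 0.046, -0.678]]
ft_force: [-0.6, 0.2, -1.7]
grip_width: 0.0412
```

{"op": "apply_moves", "data": {"motion": [{"tx": -45, "ty": 43, "tz": -78, "turn": 0, "jaw": -1}]}}

```text
time_s: 13.7
position: [-0.154, -0.5946, 0.3783]
tool_rot: [[0.354, 0.822, 0.447], [0.573, -0.568, 0.591], [0.739, 0.047, -0.672]]
ft_force: [0.0, -1.3, -1.8]
grip_width: 0.0408
```

```bash
python3 st.py; python3 g3.py '[(-105,25),(-100,25),(-95,25)]' 48 2>/dev/null;python3 g3.py '[(-100,25)]' 40 v 2>/dev/null | awk 'NR==1||NR%3==2'
```

```text
q [-118.2   50.3   12.8   23.1  163.1  -65.4] azp (np.float64(52.92802607027218), np.float64(42.201675154987285)) t 13.7 grip 40.785779513854344 cupz [570.  819.7 -64. ]
dir -105 25 best 11.8 46 [-115.2 -866.9  380.6] [ 521.9 -519.2 -676.8] [-116.6   50.1   12.7   44.7   96.   -47.4]
dir -100 25 best 15.9 45 [ -42.5 -881.3  387.3] [ 581.6 -504.7 -638. ] [-112.1   50.3   12.7   46.9   93.9  -42. ]
dir -95 25 best 19.7 44 [  29.5 -888.8  393.7] [ 634.7 -482.5 -603.6] [-107.7   50.4   12.7   48.7   92.   -37.1]
dir -100 25 best 19.3 39 [ -46.1 -831.8  376.9] [ 612.6 -330.6 -717.9] [-113.1   49.7   12.7   46.2  106.1  -42.3]
0 [-25.  40. -88.] [-149.  -598.5  377.4] [ 451.5  579.8 -678.2] 67.4
3 [-28.  43. -86.] [-134.7 -610.   374.5] [ 467.9  542.3 -697.9] 64.9
6 [-31.  46. -83.] [-122.  -622.   371.8] [ 485.9  499.2 -717.4] 62.1
9 [-34.  49. -80.] [-110.5 -634.8  369.3] [ 505.2  450.2 -736.3] 59.0
12 [-37.  53. -77.] [-100.1 -648.6  367.2] [ 525.1  395.1 -753.8] 55.6
15 [-40.  56. -72.] [ -90.8 -663.6  365.6] [ 545.   333.6 -769.2] 52.0
18 [-42.  60. -67.] [ -82.4 -680.   364.4] [ 564.2  265.9 -781.7] 48.2
21 [-45.  64. -62.] [ -74.9 -697.8  363.9] [ 581.8  192.2 -790.3] 44.1
24 [-48.  68. -55.] [ -68.1 -717.1  364. ] [ 597.2  113.1 -794.1] 39.9
27 [-51.  71. -48.] [ -62.2 -737.8  365. ] [ 609.3   29.1 -792.4] 35.5
30 [-53.  74. -40.] [ -57.1 -759.9  366.7] [ 617.6  -58.5 -784.3] 31.1
33 [-55.  77. -32.] [ -52.7 -783.1  369.3] [ 621.2 -148.6 -769.4] 26.8
36 [-57.  79. -23.] [ -49.  -807.2  372.7] [ 619.7 -239.8 -747.3] 22.7
39 [-58.  81. -14.] [ -46.1 -831.8  376.9] [ 612.6 -330.6 -717.9] 19.3
```

```bash
cat > g4.py <<'E'
from greedy import *
from rig import telemetry
q0=telemetry.observe()['q']; az=np.radians(-56.5); tgt=np.array([.624*np.cos(az),.624*np.sin(az),-.7815]); R0=fk(q0,P)[1]
res=[]
for th in (-60,-80,-100,-115,-130,-145):
  for r in (.55,.65):
    for z in (.25,.35):
      t=np.radians(th); p=np.array([r*np.cos(t),r*np.sin(t),z]); q,e=ik(p,R0,6,q0=q0)
      if e>.003 or q[4]>155 or abs(q[3])>80: continue
      for dth in (-20,0,20):
        for el in (-10,10,25):
          x=q;a,e=np.radians([th+dth,el]);d=np.array([np.cos(a)*np.cos(e),np.sin(a)*np.cos(e),np.sin(e)]);o=[];m5=0;zm=1
          for k in range(50):
            x=row2(x,d*.0417);pp,M=fk(x,P);m5=max(m5,x[4]);zm=min(zm,pp[2])
            o.append((np.degrees(np.arccos(np.clip(M[:,2]@tgt,-1,1))),k,M[:,2]*1000,x,pp*1000))
            if x[4]>160 or pp[2]<.2: break
          b=min(o,key=lambda b:b[0]);res.append((b[0],th,r,z,dth,el,b[1],m5,zm,q,b[2:]))
res.sort(key=lambda r:r[0])
for r in res[:12]: print(*r)
E
time timeout 570 python3 g4.py
```

```text
4.305628077632739 -100 0.65 0.25 -20 25 46 153.75847424861644 0.26202164694637675 [-114.    54.9   23.    18.3  147.8  -69.2] (array([ 276.2, -511.5, -813.7]), array([-129.1,   50.4,   12.7,   33. ,   99.8,  -68. ]), array([-330.1, -796.9,  344.3]))
5.166508826041785 -100 0.55 0.25 -20 25 49 156.8818573339527 0.267480526293026 [-116.    41.8   50.9   11.4  134.   -78.2] (array([ 271.3, -492. , -827.2]), array([-129.5,   49.9,   12.7,   32.2,  101.4,  -68.8]), array([-334. , -786.6,  347.4]))
8.636218379771678 -115 0.65 0.25 20 25 45 155.64648611671097 0.25878950215877305 [-125.8   57.1   18.1    2.1  152.6  -90.9] (array([ 476.5, -520.7, -708.4]), array([-108. ,   51.1,   12.7,   37.9,   90.1,  -47.1]), array([ -14.7, -901.6,  359.6]))
9.693136878907536 -115 0.55 0.25 0 25 49 158.0031377400185 0.2666202585910341 [-127.3   43.1   48.1   -0.2  136.6  -93.9] (array([ 205.1, -465.8, -860.8]), array([-125.6,   49.8,   12.7,   26.4,   99.7,  -71.2]), array([-303.3, -805.4,  340.5]))
10.88285412321059 -115 0.65 0.25 0 25 46 155.60009364351635 0.25798340514555396 [-125.8   57.1   18.1    2.1
[... 1216 characters left out ...]
-137.5   57.7   16.8  -16.5  151.8 -115.4] (array([  67.1, -465.9, -882.3]), array([-121.5,   50. ,   12.7,   17.5,   94.8,  -76.2]), array([-285.7, -830.2,  333.1]))
22.647278514385096 -80 0.65 0.25 -20 25 41 146.24426579158265 0.2640370742670243 [-98.2  50.3  33.1  31.1 136.2 -49.8] (array([ 668.1, -488.7, -561.1]), array([-109.1,   52. ,   12.7,   52.3,   91.2,  -35.9]), array([  14.6, -897.2,  382.5]))
23.019029546787895 -80 0.55 0.25 -20 25 44 149.20533089158786 0.267622048481555 [-100.9   38.6   57.2   23.9  126.4  -60.6] (array([ 672.2, -489. , -555.9]), array([-109.7,   51.5,   12.7,   53. ,   91.8,  -35.5]), array([   8.7, -892.7,  390.3]))
real	1m30.285s
user	1m30.828s
sys	0m0.136s
```

```bash
python3 legs.py '[[-.11,-.625,.25]]'
```

```text
q [-118.2   50.3   12.8   23.1  163.1  -65.4] azp (np.float64(52.92802607027218), np.float64(42.201675154987285)) t 13.7 grip 40.785779513854344 cupz [570.  819.7 -64. ]
[-9.7  4.8  8.8] 13.9
```

{"op": "apply_moves", "data": {"motion": [{"tx": -2, "ty": 1, "tz": 1.8, "turn": 0, "jaw": -1}, {"tx": -4, "ty": 2, "tz": 3.6, "turn": 0, "jaw": -1}, {"tx": -6.5, "ty": 3.2, "tz": 5.8, "turn": 0, "jaw": -1}, {"tx": -9, "ty": 4.5, "tz": 8, "turn": 0, "jaw": -1}, {"tx": -9.7, "ty": 4.8, "tz": 8.8, "turn": 0, "jaw": -1}]}}

```text
time_s: 14.12
position: [-0.1075, -0.6258, 0.244]
tool_rot: [[0.35, 0.822, 0.448], [0.568, -0.567, 0.596], [0.745, 0.046, -0.666]]
ft_force: [0.2, -0.1, -2.4]
grip_width: 0.0409
```

```bash
python3 st.py; python3 g3.py '[(a,e) for a in (-125,-120,-115) for e in (10,20,25)]' 48 2>/dev/null;python3 g3.py '[(-120,20)]' 48 v 2>/dev/null | awk 'NR==1||NR%3==2'
```

```text
q [-114.1   52.8   28.7   16.7  144.8  -71.1] azp (np.float64(53.0669936410791), np.float64(41.75231632898803)) t 14.1167 grip 40.93222653081058 cupz [569.2 820.8 -56.1]
dir -125 10 best 16.2 43 [-446.8 -812.1  125.4] [ 115.  -410.6 -904.5] [-131.5   64.2   12.7   21.    88.8  -83.7]
dir -125 20 best 12.3 45 [-415.3 -773.2  268.2] [ 175.8 -434.9 -883.1] [-132.7   54.7   12.7   25.4   98.9  -78.6]
dir -125 25 best 9.6 47 [-395.6 -749.9  338.5] [ 209.1 -462.9 -861.4] [-133.6   49.9   12.7   28.9  103.1  -75.1]
dir -120 10 best 11.5 43 [-377.2 -857.8  128.5] [ 177.3 -456.1 -872.1] [-127.2   64.5   12.7   24.7   86.7  -77.6]
dir -120 20 best 7.0 45 [-348.6 -819.7  273.2] [ 242.7 -484.2 -840.6] [-128.4   55.1   12.7   29.6   96.1  -71.6]
dir -120 25 best 4.1 47 [-330.5 -796.9  345.1] [ 278.7 -514.4 -811. ] [-129.2   50.3   12.7   33.3   99.8  -67.7]
dir -115 10 best 7.0 43 [-304.6 -897.6  132.2] [ 238.6 -492.8 -836.8] [-122.8   64.9   12.7   28.    84.4  -71.7]
dir -115 20 best 2.2 45 [-278.7 -860.2  278.8] [ 307.  -522.8 -795.2] [-123.9   55.4   12.7   33.2   93.   -65.2]
dir -115 25 bes
[... 642 characters left out ...]
.  26. -74.] [-239.7 -671.9  266.4] [ 475.5  260.3 -840.3] 46.8
21 [-67.  28. -69.] [-252.8 -681.4  265.9] [ 467.3  187.8 -863.9] 42.4
24 [-71.  31. -63.] [-265.2 -693.1  265.4] [ 454.9  110.7 -883.6] 37.9
27 [-76.  33. -56.] [-277.2 -706.8  265.1] [ 437.9   29.6 -898.5] 33.1
30 [-80.  35. -49.] [-289.  -722.4  265.1] [ 416.3  -54.7 -907.6] 28.2
33 [-83.  37. -41.] [-300.8 -739.7  265.6] [ 390.  -141.3 -909.9] 23.2
36 [-86.  39. -32.] [-312.7 -758.4  266.6] [ 359.1 -228.9 -904.8] 18.2
39 [-89.  40. -23.] [-324.6 -778.2  268.1] [ 324.  -316.2 -891.7] 13.4
42 [-90.  41. -14.] [-336.6 -798.8  270.3] [ 285.  -401.7 -870.3] 9.1
45 [-91.  41.  -4.] [-348.6 -819.7  273.2] [ 242.7 -484.2 -840.6] 7.0
```

{"op": "apply_moves", "data": {"motion": [{"tx": -39, "ty": 12, "tz": -91, "turn": 0, "jaw": -1}]}}

```text
time_s: 14.2
position: [-0.1163, -0.6432, 0.2492]
tool_rot: [[0.339, 0.821, 0.46], [0.545, -0.57, 0.616], [0.767, 0.042, -0.64]]
ft_force: [-0.2, -2.8, -3.5]
grip_width: 0.0411
```

{"op": "apply_moves", "data": {"motion": [{"tx": -39, "ty": 13, "tz": -91, "turn": 0, "jaw": -1}]}}

```text
time_s: 14.28
position: [-0.1377, -0.6277, 0.2897]
tool_rot: [[0.297, 0.836, 0.461], [0.487, -0.548, 0.68], [0.822, 0.022, -0.57]]
ft_force: [-0.3, -0.7, -1.2]
grip_width: 0.0407
```

{"op": "apply_moves", "data": {"motion": [{"tx": -40, "ty": 14, "tz": -91, "turn": 0, "jaw": -1}]}}

```text
time_s: 14.37
position: [-0.1481, -0.624, 0.2968]
tool_rot: [[0.296, 0.834, 0.466], [0.485, -0.552, 0.679], [0.823, 0.025, -0.567]]
ft_force: [-0.6, -1.3, -1.3]
grip_width: 0.0409
```

{"op": "apply_moves", "data": {"motion": [{"tx": -42, "ty": 15, "tz": -90, "turn": 0, "jaw": -1}]}}

```text
time_s: 14.45
position: [-0.1542, -0.6234, 0.2928]
tool_rot: [[0.295, 0.831, 0.471], [0.483, -0.555, 0.678], [0.825, 0.027, -0.565]]
ft_force: [0.3, -0.0, -2.5]
grip_width: 0.0407
```

{"op": "apply_moves", "data": {"motion": [{"tx": -43, "ty": 16, "tz": -89, "turn": 0, "jaw": -1}]}}

```text
time_s: 14.53
position: [-0.16, -0.6223, 0.2907]
tool_rot: [[0.294, 0.83, 0.474], [0.481, -0.557, 0.677], [0.826, 0.029, -0.563]]
ft_force: [0.4, 0.5, -0.7]
grip_width: 0.0412
```

```bash
python3 st.py; python3 g3.py '[(a,e) for a in (-120,-115,-110) for e in (5,20)]' 48 2>/dev/null
```

```text
q [-117.4   58.5   12.7   22.2  163.   -66.4] azp (np.float64(54.97205577609252), np.float64(34.29069265189664)) t 14.5333 grip 41.16708376784111 cupz [554.5 829.4  74.6]
dir -120 5 best 13.4 47 [-386.5 -843.9   55.6] [ 208.4 -374.6 -903.5] [-127.8   68.9   12.7   23.2   88.1  -78.3]
dir -120 20 best 14.3 47 [-323.8 -759.4  278.5] [ 406.5 -293.4 -865.2] [-129.8   54.2   12.7   32.6  111.8  -66.8]
dir -115 5 best 8.0 47 [-309.9 -888.1   60.5] [ 281.2 -424.3 -860.7] [-123.4   69.3   12.7   28.    85.6  -71.5]
dir -115 20 best 12.4 47 [-255.  -805.6  287.1] [ 478.  -352.3 -804.6] [-125.5   54.7   12.7   38.5  107.5  -58.4]
dir -110 5 best 3.7 47 [-230.7 -925.6   66. ] [ 349.7 -463.5 -814.2] [-118.9   69.6   12.7   32.3   82.8  -65.2]
dir -110 20 best 13.5 47 [-183.6 -845.4  296.3] [ 540.9 -397.5 -741.2] [-121.    55.1   12.7   43.3  102.9  -51.2]
```

```bash
cat > g5.py <<'E'
from greedy import *
from rig import telemetry
q0=telemetry.observe()['q']; az=np.radians(-56.5); tgt=np.array([.624*np.cos(az),.624*np.sin(az),-.7815]); R0=fk(q0,P)[1]
res=[]
def xstretch(th,z):
    t=np.radians(th);q=q0;lo,hi=.45,.95;best=None
    for _ in range(7):
        r=(lo+hi)/2;x,e=ik(np.array([r*np.cos(t),r*np.sin(t),z]),R0,1,q0=np.array([th-15,50,30,25,140,-60.]))
        if e<.002 and x[2]>14.5: lo=r;best=(r,x)
        else: hi=r
    return best
for th in (-60,-75,-90,-105):
    for z in (.22,.32,.42):
      b=xstretch(th,z)
      if b is None: continue
      r,q=b; print(th,z,r,q)
      if q[4]>150: continue
      for a0 in range(-140,-69,10):
        for el in (0,12,25):
          x=q;a,e=np.radians([a0,el]);d=np.array([np.cos(a)*np.cos(e),np.sin(a)*np.cos(e),np.sin(e)]);o=[];m5=0
          for k in range(50):
            x=row2(x,d*.0417);pp,M=fk(x,P);m5=max(m5,x[4])
            if x[4]>154 or pp[2]<.2: break
            o.append((np.degrees(np.arccos(np.clip(M[:,2]@tgt,-1,1))),k,M[:,2]*1000,x,pp*1000))
          if o:
            b=min(o,key=lambda b:b[0]);res.append((b[0].round(1),th,r,z,a0,el,b[1],m5.round(1),b[2:]))
res.sort(key=lambda r:r[0])
for r in res[:10]: print(*r)
E
time timeout 570 python3 g5.py
```

```text
-60 0.22 0.74296875 [-80.3  61.8  16.2  53.6 133.7 -19.8]
-60 0.32 0.71171875 [-81.   55.4  15.   60.  138.5 -11.1]
-60 0.42 0.6609375 [-82.4  47.7  15.9  67.3 142.7  -2.4]
-75 0.22 0.7078125 [-93.3  62.4  14.8  47.8 144.1 -31.1]
-75 0.32 0.67265625 [-94.1  55.2  15.5  55.  148.8 -22.6]
-75 0.42 0.62578125 [-95.2  48.2  14.9  66.7 153.4  -9.9]
-90 0.22 0.6765625 [-105.7   62.    15.9   35.2  151.7  -48.9]
-90 0.32 0.6453125 [-106.3   55.5   14.9   44.8  157.9  -38.6]
-90 0.42 0.5984375 [-107.3   48.3   14.6   60.4  163.1  -22.5]
-105 0.22 0.65703125 [-117.6   61.9   16.1   15.7  156.7  -73.3]
-105 0.32 0.621875 [-118.1   54.5   16.9   19.9  163.1  -69. ]
-105 0.42 0.528125 [-119.9   39.6   32.2   15.   163.1  -74.8]
13.6 -75 0.67265625 0.32 -120 12 49 150.2 (array([ 544.5, -522.8, -655.9]), array([-127.2,   62.8,   12.7,   48.8,   94.6,  -53. ]), array([-285.2, -868.6,  205.4]))
16.5 -60 0.71171875 0.32 -130 12 49 147.1 (array([ 593.4, -410.1, -692.6]), array([-135.7,   61.8,   12.7,   48.3,  108.6,  -56.6]), array([-375.6, -768.6,  212.3]))
17.6 -60 0.74296875 0.22 -120 12 49 138.2 
[... 624 characters left out ...]
0 -60 0.71171875 0.32 -140 12 48 153.0 (array([ 528. , -188.1, -828.2]), array([-144.2,   60.4,   12.7,   33.4,  123.1,  -74.4]), array([-479.1, -627.7,  200.4]))
23.0 -60 0.6609375 0.42 -130 12 49 152.3 (array([ 673.9, -328.2, -661.9]), array([-136.7,   61. ,   12.7,   51.4,  116.1,  -52.8]), array([-365. , -737.5,  231.2]))
23.0 -75 0.7078125 0.22 -120 25 49 147.2 (array([ 662.8, -517. , -541.6]), array([-128.5,   51.6,   12.7,   60. ,  104. ,  -38.6]), array([-235.6, -809.2,  392.6]))
24.0 -75 0.7078125 0.22 -100 12 44 144.3 (array([ 665.3, -538.2, -517.4]), array([-107.1,   65. ,   12.7,   54.2,   78.4,  -38.2]), array([  22. , -977.8,  207.1]))
real	1m13.959s
user	1m14.264s
sys	0m0.222s
```

```bash
python3 legs.py '[[.0,-.54,.30],[.34,-.58,.30],[.352,-.61,.30]]'
```

```text
q [-117.4   58.5   12.7   22.2  163.   -66.4] azp (np.float64(54.97205577609252), np.float64(34.29069265189664)) t 14.5333 grip 41.16708376784111 cupz [554.5 829.4  74.6]
[ 9.4  8.7 12.6] 18.0
[ 8.1 30.4 13.4] 34.2
[-1.1  2.7 -1.5] 3.2
```

{"op": "apply_moves", "data": {"motion": [{"tx": 1.5, "ty": 1.4, "tz": 2, "turn": 0, "jaw": -1}, {"tx": 3.5, "ty": 3.2, "tz": 4.7, "turn": 0, "jaw": -1}, {"tx": 5.5, "ty": 5.1, "tz": 7.4, "turn": 0, "jaw": -1}, {"tx": 7.5, "ty": 7, "tz": 10, "turn": 0, "jaw": -1}, {"tx": 9.4, "ty": 8.7, "tz": 12.6, "turn": 0, "jaw": -1}]}}

```text
time_s: 14.95
position: [0.0014, -0.539, 0.3005]
tool_rot: [[0.294, 0.83, 0.474], [0.483, -0.557, 0.676], [0.825, 0.03, -0.565]]
ft_force: [-0.4, -0.8, -1.1]
grip_width: 0.0405
```

{"op": "apply_moves", "data": {"motion": [{"tx": 0.8, "ty": 3, "tz": 1.3, "turn": 0, "jaw": -1}, {"tx": 1.6, "ty": 6, "tz": 2.6, "turn": 0, "jaw": -1}, {"tx": 2.4, "ty": 9, "tz": 4, "turn": 0, "jaw": -1}, {"tx": 3.2, "ty": 12, "tz": 5.3, "turn": 0, "jaw": -1}, {"tx": 4, "ty": 15.2, "tz": 6.7, "turn": 0, "jaw": -1}]}}

```text
time_s: 15.37
position: [0.1725, -0.5589, 0.3006]
tool_rot: [[0.295, 0.83, 0.473], [0.484, -0.557, 0.675], [0.824, 0.03, -0.566]]
ft_force: [-0.7, -0.7, -1.4]
grip_width: 0.0408
```

{"op": "apply_moves", "data": {"motion": [{"tx": 0.8, "ty": 3, "tz": 1.3, "turn": 0, "jaw": -1}, {"tx": 1.6, "ty": 6, "tz": 2.6, "turn": 0, "jaw": -1}, {"tx": 2.4, "ty": 9, "tz": 4, "turn": 0, "jaw": -1}, {"tx": 3.2, "ty": 12, "tz": 5.3, "turn": 0, "jaw": -1}, {"tx": 4, "ty": 15.2, "tz": 6.7, "turn": 0, "jaw": -1}]}}

```text
time_s: 15.78
position: [0.3437, -0.5787, 0.3007]
tool_rot: [[0.295, 0.83, 0.473], [0.485, -0.556, 0.675], [0.823, 0.03, -0.567]]
ft_force: [-1.1, -1.0, -2.1]
grip_width: 0.0407
```

{"op": "apply_moves", "data": {"motion": [{"tx": -0.5, "ty": 1.3, "tz": -0.7, "turn": 0, "jaw": -1}, {"tx": -1.1, "ty": 2.7, "tz": -1.5, "turn": 0, "jaw": -1}, {"tx": -1.1, "ty": 2.7, "tz": -1.5, "turn": 0, "jaw": -1}]}}

```text
time_s: 16.03
position: [0.3571, -0.6102, 0.2993]
tool_rot: [[0.295, 0.831, 0.471], [0.485, -0.555, 0.675], [0.823, 0.03, -0.567]]
ft_force: [-0.8, -0.2, -2.0]
grip_width: 0.0409
```

```bash
python3 legs.py '[[.35,-.65,.30]]'; python3 g3.py '[(a,e) for a in (-140,-130,-120,-110) for e in (0,12)]' 48 2>/dev/null
```

```text
q [-80.8  54.3  20.6  55.5 136.  -17. ] azp (np.float64(55.08177524564999), np.float64(34.54855428303946)) t 16.0333 grip 40.86005380544736 cupz [552.6 831.1  70.1]
[-2.1  1.6 -3.1] 4.0
dir -140 0 best 20.2 47 [-530.1 -676.4    9.4] [ 337.6 -197.4 -920.4] [-141.9   71.7   12.7   22.   103.5  -87.4]
dir -140 12 best 23.1 47 [-476.7 -627.3  197.4] [ 513.5 -161.8 -842.7] [-143.6   60.3   12.7   31.4  123.4  -76.3]
dir -130 0 best 10.5 47 [-407.3 -802.3   14.6] [ 436.6 -366.1 -821.8] [-133.3   72.9   12.7   34.9   95.5  -72.2]
dir -130 12 best 17.9 47 [-366.4 -759.5  208.6] [ 598.7 -351.8 -719.6] [-135.1   61.6   12.7   46.2  111.3  -58.3]
dir -120 0 best 10.8 47 [-268.1 -904.7   23.1] [ 513.7 -483.  -709.1] [-124.1   74.1   12.7   44.3   85.8  -60.4]
dir -120 12 best 21.1 47 [-238.4 -868.3  221.8] [ 652.5 -475.5 -590. ] [-125.6   62.8   12.7   54.6   98.1  -46.3]
dir -110 0 best 16.9 47 [-115.6 -977.4   32.7] [ 575.6 -554.  -601.5] [-114.4   75.2   12.7   50.9   75.9  -51.2]
dir -110 12 best 26.8 47 [ -94.6 -946.3  233.9] [ 690.4 -546.6 -474. ] [-115.6   63.9   12.7   59.5   85.5  -37.8]
```

{"op": "apply_moves", "data": {"motion": [{"tx": -0.5, "ty": -0.1, "tz": -0.9, "turn": 0, "jaw": -1}, {"tx": -1, "ty": -0.2, "tz": -1.7, "turn": 0, "jaw": -1}, {"tx": -1.5, "ty": -0.3, "tz": -2.6, "turn": 0, "jaw": -1}, {"tx": -2, "ty": -0.4, "tz": -3.5, "turn": 0, "jaw": -1}, {"tx": -2.4, "ty": -0.5, "tz": -4.3, "turn": 0, "jaw": -1}]}}

```text
time_s: 16.45
position: [0.3223, -0.6394, 0.3]
tool_rot: [[0.295, 0.829, 0.475], [0.486, -0.559, 0.672], [0.823, 0.032, -0.568]]
ft_force: [-0.1, 0.5, -2.5]
grip_width: 0.0409
```

{"op": "apply_moves", "data": {"motion": [{"tx": -0.5, "ty": -0.1, "tz": -0.9, "turn": 0, "jaw": -1}, {"tx": -1, "ty": -0.2, "tz": -1.7, "turn": 0, "jaw": -1}, {"tx": -1.5, "ty": -0.3, "tz": -2.6, "turn": 0, "jaw": -1}, {"tx": -2, "ty": -0.4, "tz": -3.5, "turn": 0, "jaw": -1}, {"tx": -2.4, "ty": -0.5, "tz": -4.3, "turn": 0, "jaw": -1}]}}

```text
time_s: 16.87
position: [0.2845, -0.6526, 0.2951]
tool_rot: [[0.296, 0.823, 0.485], [0.487, -0.567, 0.664], [0.822, 0.04, -0.569]]
ft_force: [-0.0, 0.5, -2.4]
grip_width: 0.0409
```

```bash
python3 st.py; python3 g3.py '[(a,e) for a in (-135,-125) for e in (5,)]' 48 2>/dev/null;python3 g3.py '[(-130,5)]' 30 v 2>/dev/null | awk 'NR==1||NR%3==2'
```

```text
q [-86.5  58.1  12.8  57.9 141.7 -16.1] azp (np.float64(53.836601339641454), np.float64(34.66416721760597)) t 16.8667 grip 40.86151724438941 cupz [564.5 823.2  67.9]
dir -135 5 best 11.4 47 [-473.1 -736.5   85.4] [ 409.4 -344.  -845. ] [-138.9   67.9   12.7   32.8  102.7  -75.5]
dir -125 5 best 9.1 47 [-345.5 -854.2   95. ] [ 489.4 -481.4 -727.2] [-129.8   69.1   12.7   43.2   92.8  -62.1]
dir -130 5 best 40.0 29 [-270.5 -726.3  144.2] [ 659.5   85.3 -746.9] [-127.7   65.5   12.7   36.5  127.9  -62.1]
0 [-49.  -9. -87.] [ 254.3 -662.7  290.9] [ 496.9  653.9 -570.5] 73.9
3 [-50.  -5. -87.] [ 168.  -685.5  276.5] [ 531.7  619.  -578.1] 71.8
6 [-51.  -1. -86.] [  89.7 -699.6  260.5] [ 564.8  577.9 -589.1] 69.3
9 [-53.   4. -84.] [  20.  -707.3  243.8] [ 595.   530.9 -603.5] 66.4
12 [-56.   8. -82.] [ -41.4 -711.   227. ] [ 621.   478.3 -621. ] 63.2
15 [-59.  12. -80.] [ -95.1 -712.6  210.5] [ 642.1  420.2 -641.2] 59.8
18 [-62.  16. -76.] [-141.8 -713.6  194.7] [ 657.7  357.  -663.3] 56.0
21 [-66.  20. -72.] [-182.7 -715.   179.7] [ 667.2  288.7 -686.6] 52.0
24 [-70.  24. -67.] [-218.8 -717.8  165.6] [ 670.2  215.8 -710.1] 47.7
27 [-74.  27. -62.] [-250.9 -722.2  152.4] [ 666.2  138.7 -732.8] 43.1
```

{"op": "apply_moves", "data": {"motion": [{"tx": -44, "ty": -9, "tz": -90, "turn": 0, "jaw": -1}]}}

```text
time_s: 16.95
position: [0.2581, -0.6598, 0.2934]
tool_rot: [[0.294, 0.82, 0.491], [0.491, -0.571, 0.658], [0.82, 0.048, -0.571]]
ft_force: [0.2, -0.1, -1.3]
grip_width: 0.0409
```

{"op": "apply_moves", "data": {"motion": [{"tx": -44, "ty": -8, "tz": -90, "turn": 0, "jaw": -1}]}}

```text
time_s: 17.03
position: [0.2255, -0.6677, 0.2904]
tool_rot: [[0.295, 0.815, 0.499], [0.494, -0.577, 0.65], [0.818, 0.055, -0.573]]
ft_force: [-1.1, -0.6, -1.8]
grip_width: 0.041
```

{"op": "apply_moves", "data": {"motion": [{"tx": -44, "ty": -6, "tz": -90, "turn": 0, "jaw": -1}]}}

```text
time_s: 17.12
position: [0.1958, -0.6741, 0.2872]
tool_rot: [[0.296, 0.809, 0.508], [0.497, -0.584, 0.642], [0.816, 0.062, -0.575]]
ft_force: [0.6, -0.4, -2.6]
grip_width: 0.0408
```

{"op": "apply_moves", "data": {"motion": [{"tx": -44, "ty": -5, "tz": -90, "turn": 0, "jaw": -1}]}}

```text
time_s: 17.2
position: [0.1679, -0.6793, 0.2842]
tool_rot: [[0.297, 0.803, 0.517], [0.499, -0.592, 0.633], [0.814, 0.07, -0.577]]
ft_force: [1.5, 0.3, -1.7]
grip_width: 0.0412
```

{"op": "apply_moves", "data": {"motion": [{"tx": -44, "ty": -4, "tz": -90, "turn": 0, "jaw": -1}]}}

```text
time_s: 17.28
position: [0.1412, -0.6835, 0.2811]
tool_rot: [[0.3, 0.796, 0.525], [0.502, -0.6, 0.623], [0.812, 0.077, -0.579]]
ft_force: [0.2, 0.4, -2.5]
grip_width: 0.0412
```

{"op": "apply_moves", "data": {"motion": [{"tx": -45, "ty": -2, "tz": -90, "turn": 0, "jaw": -1}]}}

```text
time_s: 17.37
position: [0.1156, -0.687, 0.2776]
tool_rot: [[0.302, 0.789, 0.534], [0.505, -0.608, 0.613], [0.809, 0.084, -0.582]]
ft_force: [-0.4, 0.1, -2.3]
grip_width: 0.0407
```

{"op": "apply_moves", "data": {"motion": [{"tx": -45, "ty": 0, "tz": -89, "turn": 0, "jaw": -1}]}}

```text
time_s: 17.45
position: [0.0914, -0.6897, 0.274]
tool_rot: [[0.305, 0.782, 0.543], [0.508, -0.616, 0.602], [0.806, 0.092, -0.585]]
ft_force: [-0.4, -0.1, -1.1]
grip_width: 0.0411
```

{"op": "apply_moves", "data": {"motion": [{"tx": -46, "ty": 1, "tz": -89, "turn": 0, "jaw": -1}]}}

```text
time_s: 17.53
position: [0.0681, -0.6919, 0.2701]
tool_rot: [[0.308, 0.775, 0.552], [0.511, -0.624, 0.591], [0.803, 0.1, -0.588]]
ft_force: [0.0, 0.3, -1.7]
grip_width: 0.0407
```

```bash
python3 st.py; python3 g3.py '[(a,e) for a in (-140,-130,-120) for e in (8,)]' 48 2>/dev/null;python3 g3.py '[(-130,8)]' 30 v 2>/dev/null | awk 'NR==1||NR%3==2'
```

```text
q [-102.5   59.5   12.7   49.7  147.4  -33.1] azp (np.float64(46.985461036396984), np.float64(36.0331876080824)) t 17.5333 grip 40.676727055289895 cupz [623.6 781.2  40.7]
dir -140 8 best 8.9 47 [-570.5 -689.7  113.8] [ 252.3 -428.9 -867.4] [-144.9   65.6   12.7   30.1   97.9  -82.7]
dir -130 8 best 1.5 46 [-446.6 -811.3  125. ] [ 354.7 -539.7 -763.5] [-135.8   66.5   12.7   39.4   91.3  -69.2]
dir -120 8 best 9.7 44 [-303.1 -899.6  137. ] [ 462.  -576.1 -674.2] [-126.4   67.2   12.7   45.7   86.1  -58.3]
dir -130 8 best 30.1 29 [-332.1 -727.2  156.3] [ 610.6  -73.9 -788.5] [-131.9   64.    12.7   36.3  121.7  -65.5]
0 [-47.  -1. -88.] [  44.7 -694.1  266.1] [ 562.   576.7 -592.9] 69.1
3 [-49.   4. -87.] [ -19.6 -697.6  253.4] [ 590.6  529.5 -609. ] 66.2
6 [-52.   8. -85.] [ -75.7 -698.3  240.4] [ 615.   477.2 -627.8] 63.0
9 [-55.  12. -82.] [-124.5 -697.9  227.4] [ 634.6  419.9 -648.8] 59.5
12 [-59.  16. -79.] [-167.  -697.7  214.9] [ 648.8  357.9 -671.5] 55.8
15 [-63.  20. -75.] [-204.1 -698.5  202.8] [ 657.4  291.  -695.1] 51.8
18 [-67.  23. -70.] [-236.8 -700.9  191.5] [ 659.8  219.6 -718.7] 47.6
21 [-71.  27. -65.] [-266.  -705.2  180.8] [ 655.7  144.  -741.2] 43.1
24 [-75.  30. -59.] [-292.4 -711.7  170.9] [ 644.7   64.6 -761.7] 38.4
27 [-79.  32. -52.] [-316.8 -720.3  161.9] [ 626.6  -17.8 -779.1] 33.5
```

```bash
python3 g3.py '[(a,e) for a in (-140,-135,-130) for e in (14,18)]' 50 2>/dev/null;python3 g3.py '[(-133,14)]' 50 v 2>/dev/null | awk 'NR==1||NR%2==0'
```

```text
dir -140 14 best 4.7 49 [-552.8 -675.2  205. ] [ 295.8 -474.6 -829. ] [-146.1   60.    12.7   35.   103.2  -77.3]
dir -140 18 best 3.3 49 [-525.5 -655.6  265.9] [ 366.7 -469.6 -803.1] [-146.8   56.2   12.7   39.1  109.6  -72.5]
dir -135 14 best 0.8 48 [-492.2 -738.3  212.2] [ 356.9 -528.2 -770.5] [-141.4   60.5   12.7   40.2  100.1  -69.7]
dir -135 18 best 4.6 49 [-474.3 -723.9  274.3] [ 403.  -548.6 -732.5] [-142.2   56.8   12.7   44.5  103.9  -64.8]
dir -130 14 best 6.0 47 [-427.8 -794.4  219.1] [ 412.1 -565.1 -714.7] [-136.7   60.9   12.7   44.3   96.7  -63.1]
dir -130 18 best 9.5 47 [-406.9 -774.6  281.1] [ 471.1 -559.9 -681.6] [-137.3   57.2   12.7   48.3  101.7  -58.2]
dir -133 14 best 3.2 47 [-463.2 -758.4  215.1] [ 391.3 -529.9 -752.3] [-139.5   60.6   12.7   41.8   99.9  -66.9]
0 [-37.  -5. -93.] [  43.7 -692.5  270.3] [ 561.9  577.  -592.8] 69.1
2 [-39.  -2. -92.] [  -2.1 -691.9  269.9] [ 581.3  546.9 -602.5] 67.3
4 [-40.   1. -91.] [ -44.  -689.9  268.7] [ 599.   514.8 -613.3] 65.3
6 [-42.   4. -91.] [ -82.2 -686.9  266.7] [ 615.   480.9 -624.9] 63.3
8 [-44.   7. -89.] [-1
[... 764 characters left out ...]
4.  34. -58.] [-351.3 -684.   227.8] [ 627.4  -66.3 -775.8] 31.0
32 [-77.  36. -53.] [-365.5 -690.   225.2] [ 610.6 -121.5 -782.6] 27.7
34 [-79.  38. -48.] [-379.3 -696.8  222.8] [ 590.7 -177.2 -787.2] 24.4
36 [-82.  39. -43.] [-392.7 -704.6  220.8] [ 567.7 -233.3 -789.5] 21.0
38 [-84.  40. -37.] [-405.9 -713.1  219. ] [ 541.8 -289.3 -789.2] 17.5
40 [-85.  41. -31.] [-418.9 -722.3  217.6] [ 512.9 -344.8 -786.1] 14.0
42 [-87.  42. -25.] [-431.7 -732.1  216.4] [ 481.3 -399.5 -780.2] 10.5
44 [-88.  43. -19.] [-444.4 -742.4  215.6] [ 447.1 -452.9 -771.3] 7.0
46 [-89.  44. -13.] [-456.9 -753.   215.2] [ 410.5 -504.8 -759.4] 4.0
48 [-90.  44.  -6.] [-469.3 -763.8  215. ] [ 371.7 -554.6 -744.5] 3.2
```

{"op": "apply_moves", "data": {"motion": [{"tx": -37, "ty": -5, "tz": -93, "turn": 0, "jaw": -1}]}}

```text
time_s: 17.62
position: [0.0439, -0.6918, 0.2694]
tool_rot: [[0.311, 0.768, 0.56], [0.513, -0.631, 0.581], [0.8, 0.106, -0.591]]
ft_force: [0.2, -0.2, -2.0]
grip_width: 0.0405
```

{"op": "apply_moves", "data": {"motion": [{"tx": -38, "ty": -4, "tz": -92, "turn": 0, "jaw": -1}]}}

```text
time_s: 17.7
position: [0.0201, -0.6909, 0.2697]
tool_rot: [[0.314, 0.761, 0.567], [0.517, -0.639, 0.57], [0.796, 0.114, -0.594]]
ft_force: [-0.9, -0.5, -1.7]
grip_width: 0.0409
```

{"op": "apply_moves", "data": {"motion": [{"tx": -39, "ty": -3, "tz": -92, "turn": 0, "jaw": -1}]}}

```text
time_s: 17.78
position: [-0.0027, -0.6898, 0.269]
tool_rot: [[0.318, 0.754, 0.575], [0.52, -0.646, 0.559], [0.793, 0.121, -0.598]]
ft_force: [-0.1, -0.0, -2.3]
grip_width: 0.0409
```

{"op": "apply_moves", "data": {"motion": [{"tx": -40, "ty": -1, "tz": -92, "turn": 0, "jaw": -1}]}}

```text
time_s: 17.87
position: [-0.0241, -0.6884, 0.2679]
tool_rot: [[0.322, 0.747, 0.582], [0.524, -0.653, 0.547], [0.788, 0.129, -0.602]]
ft_force: [0.4, 0.3, -2.4]
grip_width: 0.0409
```

{"op": "apply_moves", "data": {"motion": [{"tx": -40, "ty": 0, "tz": -91, "turn": 0, "jaw": -1}]}}

```text
time_s: 17.95
position: [-0.0446, -0.6866, 0.2668]
tool_rot: [[0.326, 0.739, 0.589], [0.528, -0.659, 0.535], [0.784, 0.136, -0.606]]
ft_force: [0.3, -0.9, -2.0]
grip_width: 0.0407
```

{"op": "apply_moves", "data": {"motion": [{"tx": -41, "ty": 2, "tz": -91, "turn": 0, "jaw": -1}]}}

```text
time_s: 18.03
position: [-0.0638, -0.6846, 0.2654]
tool_rot: [[0.331, 0.732, 0.595], [0.532, -0.666, 0.523], [0.779, 0.144, -0.61]]
ft_force: [-0.3, 0.7, -2.1]
grip_width: 0.0406
```

{"op": "apply_moves", "data": {"motion": [{"tx": -42, "ty": 3, "tz": -91, "turn": 0, "jaw": -1}]}}

```text
time_s: 18.12
position: [-0.0822, -0.6825, 0.2638]
tool_rot: [[0.336, 0.725, 0.601], [0.537, -0.672, 0.51], [0.774, 0.151, -0.615]]
ft_force: [0.6, -0.3, -1.5]
grip_width: 0.0406
```

{"op": "apply_moves", "data": {"motion": [{"tx": -43, "ty": 5, "tz": -90, "turn": 0, "jaw": -1}]}}

```text
time_s: 18.2
position: [-0.0995, -0.6804, 0.262]
tool_rot: [[0.341, 0.717, 0.607], [0.541, -0.678, 0.497], [0.769, 0.159, -0.62]]
ft_force: [0.5, 0.9, -2.2]
grip_width: 0.0406
```

{"op": "apply_moves", "data": {"motion": [{"tx": -44, "ty": 6, "tz": -89, "turn": 0, "jaw": -1}]}}

```text
time_s: 18.28
position: [-0.1159, -0.6782, 0.2599]
tool_rot: [[0.347, 0.71, 0.613], [0.545, -0.684, 0.484], [0.763, 0.166, -0.625]]
ft_force: [-0.8, 0.2, -1.8]
grip_width: 0.0412
```

{"op": "apply_moves", "data": {"motion": [{"tx": -45, "ty": 8, "tz": -89, "turn": 0, "jaw": -1}]}}

```text
time_s: 18.37
position: [-0.1313, -0.676, 0.2578]
tool_rot: [[0.353, 0.703, 0.618], [0.55, -0.69, 0.47], [0.757, 0.174, -0.63]]
ft_force: [0.1, 0.4, -2.2]
grip_width: 0.0407
```

{"op": "apply_moves", "data": {"motion": [{"tx": -47, "ty": 9, "tz": -88, "turn": 0, "jaw": -1}]}}

```text
time_s: 18.45
position: [-0.1459, -0.674, 0.2552]
tool_rot: [[0.359, 0.695, 0.623], [0.555, -0.696, 0.457], [0.751, 0.181, -0.635]]
ft_force: [0.6, -0.1, -1.5]
grip_width: 0.0407
```

{"op": "apply_moves", "data": {"motion": [{"tx": -48, "ty": 11, "tz": -87, "turn": 0, "jaw": -1}]}}

```text
time_s: 18.53
position: [-0.1596, -0.6723, 0.2524]
tool_rot: [[0.366, 0.688, 0.627], [0.559, -0.701, 0.443], [0.744, 0.189, -0.641]]
ft_force: [0.2, -0.7, -1.8]
grip_width: 0.0412
```

{"op": "apply_moves", "data": {"motion": [{"tx": -49, "ty": 12, "tz": -86, "turn": 0, "jaw": -1}]}}

```text
time_s: 18.62
position: [-0.1725, -0.6706, 0.2494]
tool_rot: [[0.372, 0.68, 0.631], [0.564, -0.706, 0.428], [0.737, 0.197, -0.647]]
ft_force: [0.4, -0.3, -1.7]
grip_width: 0.0409
```

{"op": "apply_moves", "data": {"motion": [{"tx": -50, "ty": 14, "tz": -85, "turn": 0, "jaw": -1}]}}

```text
time_s: 18.7
position: [-0.1845, -0.6691, 0.2465]
tool_rot: [[0.38, 0.673, 0.635], [0.569, -0.711, 0.413], [0.73, 0.204, -0.653]]
ft_force: [0.2, -1.1, -1.6]
grip_width: 0.0408
```

```bash
python3 st.py; python3 g3.py '[(a,e) for a in (-140,-135,-130) for e in (14,18)]' 50 2>/dev/null;python3 g3.py '[(-135,15)]' 44 v 2>/dev/null | awk 'NR==1||NR%2==0'
```

```text
q [-121.7   60.1   12.7   37.5  148.   -55.6] azp (np.float64(33.07687321723152), np.float64(40.74313345240416)) t 18.7 grip 40.84844048721392 cupz [733.3 678.3 -55.1]
dir -140 14 best 4.4 37 [-550.  -679.3  202. ] [ 299.9 -476.2 -826.6] [-145.8   60.3   12.7   35.2  102.9  -76.9]
dir -140 18 best 2.3 38 [-537.2 -669.   256.7] [ 316.5 -502.  -804.9] [-146.4   56.8   12.7   38.   105.6  -73.8]
dir -135 14 best 1.0 37 [-501.7 -735.3  205.3] [ 326.  -519.7 -789.7] [-141.6   60.7   12.7   38.2   99.3  -71.7]
dir -135 18 best 0.9 37 [-484.  -720.   259.9] [ 361.9 -521.3 -772.8] [-142.    57.1   12.7   40.7  103.5  -68.5]
dir -130 14 best 2.0 36 [-443.5 -780.9  208.7] [ 372.4 -531.1 -761.1] [-137.2   60.9   12.7   40.4   97.6  -66.8]
dir -130 18 best 4.1 36 [-427.8 -765.1  263. ] [ 405.9 -531.5 -743.5] [-137.7   57.4   12.7   42.8  101.5  -63.6]
dir -135 15 best 1.5 36 [-491.3 -726.5  219. ] [ 354.6 -495.9 -792.7] [-141.6   59.7   12.7   38.5  102.2  -70.8]
0 [-46.   8. -88.] [-198.6 -666.5  246.1] [ 638.9  394.6 -660.4] 57.9
2 [-49.  10. -87.] [-224.8 -661.5  244.8] [ 645.4  355.5 -676.1]
[... 716 characters left out ...]
[-81.  33. -49.] [-413.9 -673.1  223.1] [ 548.9 -177.2 -816.9] 23.1
26 [-83.  34. -44.] [-427.1 -680.3  221.8] [ 523.1 -231.7 -820.2] 19.7
28 [-85.  35. -38.] [-440.1 -688.4  220.6] [ 494.5 -286.2 -820.7] 16.1
30 [-87.  36. -33.] [-453.  -697.1  219.8] [ 463.2 -340.2 -818.3] 12.6
32 [-89.  37. -27.] [-465.9 -706.5  219.2] [ 429.4 -393.4 -812.9] 8.9
34 [-90.  38. -20.] [-478.6 -716.3  218.9] [ 393.1 -445.4 -804.4] 5.2
36 [-91.  38. -14.] [-491.3 -726.5  219. ] [ 354.6 -495.9 -792.7] 1.5
38 [-92.  38.  -8.] [-503.8 -737.   219.3] [ 314.2 -544.4 -777.8] 2.1
40 [-92.  38.  -1.] [-516.3 -747.5  219.9] [ 272.2 -590.6 -759.7] 5.9
42 [-92.  38.   5.] [-528.5 -758.1  220.9] [ 228.8 -634.1 -738.6] 9.6
```

{"op": "apply_moves", "data": {"motion": [{"tx": -46, "ty": 8, "tz": -88, "turn": 0, "jaw": -1}]}}

```text
time_s: 18.78
position: [-0.1979, -0.666, 0.2453]
tool_rot: [[0.386, 0.666, 0.638], [0.573, -0.715, 0.4], [0.723, 0.212, -0.658]]
ft_force: [-0.4, -0.5, -1.2]
grip_width: 0.0411
```

{"op": "apply_moves", "data": {"motion": [{"tx": -47, "ty": 9, "tz": -87, "turn": 0, "jaw": -1}]}}

```text
time_s: 18.87
position: [-0.2113, -0.6626, 0.2447]
tool_rot: [[0.393, 0.659, 0.641], [0.578, -0.719, 0.385], [0.715, 0.219, -0.664]]
ft_force: [0.5, 0.0, -1.4]
grip_width: 0.0412
```

{"op": "apply_moves", "data": {"motion": [{"tx": -49, "ty": 10, "tz": -87, "turn": 0, "jaw": -1}]}}

```text
time_s: 18.95
position: [-0.224, -0.6595, 0.2437]
tool_rot: [[0.401, 0.652, 0.643], [0.583, -0.724, 0.37], [0.707, 0.226, -0.67]]
ft_force: [-0.2, 0.3, -1.5]
grip_width: 0.0409
```

{"op": "apply_moves", "data": {"motion": [{"tx": -50, "ty": 12, "tz": -86, "turn": 0, "jaw": -1}]}}

```text
time_s: 19.03
position: [-0.2357, -0.6568, 0.2424]
tool_rot: [[0.41, 0.645, 0.645], [0.587, -0.728, 0.354], [0.698, 0.234, -0.677]]
ft_force: [-0.2, -1.5, -1.9]
grip_width: 0.0409
```

{"op": "apply_moves", "data": {"motion": [{"tx": -51, "ty": 13, "tz": -85, "turn": 0, "jaw": -1}]}}

```text
time_s: 19.12
position: [-0.2466, -0.6545, 0.241]
tool_rot: [[0.418, 0.638, 0.647], [0.592, -0.732, 0.339], [0.689, 0.241, -0.683]]
ft_force: [0.8, 1.4, -1.1]
grip_width: 0.0411
```

{"op": "apply_moves", "data": {"motion": [{"tx": -52, "ty": 14, "tz": -84, "turn": 0, "jaw": -1}]}}

```text
time_s: 19.2
position: [-0.257, -0.6524, 0.2397]
tool_rot: [[0.427, 0.631, 0.648], [0.596, -0.735, 0.322], [0.68, 0.249, -0.69]]
ft_force: [-0.0, 0.7, -1.8]
grip_width: 0.041
```

{"op": "apply_moves", "data": {"motion": [{"tx": -54, "ty": 15, "tz": -83, "turn": 0, "jaw": -1}]}}

```text
time_s: 19.28
position: [-0.2669, -0.6505, 0.238]
tool_rot: [[0.436, 0.624, 0.649], [0.601, -0.739, 0.306], [0.67, 0.256, -0.697]]
ft_force: [-0.5, -0.4, -1.4]
grip_width: 0.0413
```

{"op": "apply_moves", "data": {"motion": [{"tx": -55, "ty": 17, "tz": -82, "turn": 0, "jaw": -1}]}}

```text
time_s: 19.37
position: [-0.2761, -0.649, 0.2362]
tool_rot: [[0.445, 0.617, 0.649], [0.605, -0.742, 0.29], [0.66, 0.264, -0.703]]
ft_force: [-0.2, -0.6, -1.7]
grip_width: 0.0407
```

{"op": "apply_moves", "data": {"motion": [{"tx": -57, "ty": 18, "tz": -80, "turn": 0, "jaw": -1}]}}

```text
time_s: 19.45
position: [-0.2847, -0.648, 0.2342]
tool_rot: [[0.455, 0.61, 0.649], [0.609, -0.745, 0.273], [0.65, 0.271, -0.71]]
ft_force: [0.3, -0.5, -1.8]
grip_width: 0.0411
```

{"op": "apply_moves", "data": {"motion": [{"tx": -58, "ty": 19, "tz": -79, "turn": 0, "jaw": -1}]}}

```text
time_s: 19.53
position: [-0.2929, -0.6472, 0.2321]
tool_rot: [[0.464, 0.603, 0.649], [0.613, -0.748, 0.256], [0.64, 0.279, -0.716]]
ft_force: [-0.1, -0.1, -1.9]
grip_width: 0.041
```

{"op": "apply_moves", "data": {"motion": [{"tx": -60, "ty": 20, "tz": -77, "turn": 0, "jaw": -1}]}}

```text
time_s: 19.62
position: [-0.3008, -0.6467, 0.2297]
tool_rot: [[0.474, 0.596, 0.648], [0.617, -0.75, 0.239], [0.629, 0.287, -0.723]]
ft_force: [-0.0, 0.6, -1.5]
grip_width: 0.0412
```

{"op": "apply_moves", "data": {"motion": [{"tx": -62, "ty": 21, "tz": -76, "turn": 0, "jaw": -1}]}}

```text
time_s: 19.7
position: [-0.3082, -0.6466, 0.227]
tool_rot: [[0.484, 0.589, 0.647], [0.62, -0.752, 0.221], [0.617, 0.294, -0.73]]
ft_force: [-0.0, -0.6, -2.5]
grip_width: 0.0409
```

{"op": "apply_moves", "data": {"motion": [{"tx": -63, "ty": 22, "tz": -74, "turn": 0, "jaw": -1}]}}

```text
time_s: 19.78
position: [-0.3154, -0.6468, 0.2242]
tool_rot: [[0.494, 0.582, 0.645], [0.624, -0.755, 0.204], [0.606, 0.302, -0.736]]
ft_force: [-0.3, -0.7, -1.7]
grip_width: 0.041
```

{"op": "apply_moves", "data": {"motion": [{"tx": -65, "ty": 23, "tz": -73, "turn": 0, "jaw": -1}]}}

```text
time_s: 19.87
position: [-0.3222, -0.6473, 0.2214]
tool_rot: [[0.504, 0.576, 0.643], [0.627, -0.757, 0.186], [0.594, 0.31, -0.743]]
ft_force: [0.2, 0.5, -1.6]
grip_width: 0.0413
```

{"op": "apply_moves", "data": {"motion": [{"tx": -66, "ty": 24, "tz": -71, "turn": 0, "jaw": -1}]}}

```text
time_s: 19.95
position: [-0.3287, -0.6481, 0.2186]
tool_rot: [[0.515, 0.569, 0.641], [0.63, -0.759, 0.167], [0.582, 0.317, -0.749]]
ft_force: [-0.3, -0.5, -1.2]
grip_width: 0.0409
```

{"op": "apply_moves", "data": {"motion": [{"tx": -68, "ty": 25, "tz": -69, "turn": 0, "jaw": -1}]}}

```text
time_s: 20.03
position: [-0.3349, -0.6493, 0.2155]
tool_rot: [[0.526, 0.562, 0.638], [0.632, -0.76, 0.149], [0.569, 0.325, -0.755]]
ft_force: [0.1, -0.2, -1.6]
grip_width: 0.041
```

```bash
python3 st.py; python3 g3.py '[(a,e) for a in (-140,-135,-130) for e in (14,18)]' 40 2>/dev/null;python3 g3.py '[(-135,16)]' 26 v 2>/dev/null | awk 'NR==1||NR%2==0'
```

```text
q [-133.5   60.5   12.7   32.5  137.9  -68. ] azp (np.float64(13.121672547913962), np.float64(49.05716182335425)) t 20.0333 grip 40.9613778693311 cupz [ 827.2  510.9 -235.7]
dir -140 14 best 3.6 24 [-543.2 -688.9  198.2] [ 308.3 -483.4 -819.3] [-145.2   60.7   12.7   35.9  102.3  -76.1]
dir -140 18 best 2.8 25 [-537.3 -682.7  242.9] [ 302.  -510.8 -804.9] [-145.6   57.8   12.7   37.5  103.4  -74.2]
dir -135 14 best 2.0 24 [-504.5 -731.   199.1] [ 321.1 -502.3 -802.9] [-141.6   60.9   12.7   37.    99.8  -72.7]
dir -135 18 best 1.1 24 [-492.7 -720.1  242.8] [ 335.4 -505.4 -795. ] [-141.9   58.    12.7   38.3  102.6  -70.7]
dir -130 14 best 1.7 23 [-457.5 -763.9  200.1] [ 355.1 -492.9 -794.4] [-138.1   60.9   12.7   37.7   99.3  -69.4]
dir -130 18 best 1.7 25 [-456.8 -764.7  245.4] [ 331.1 -545.7 -769.8] [-138.4   58.2   12.7   39.4   98.3  -67.4]
dir -135 16 best 1.5 24 [-498.8 -725.8  221. ] [ 328.  -504.1 -798.9] [-141.8   59.4   12.7   37.6  101.2  -71.7]
0 [-63.  22. -74.] [-342.7 -649.4  215.8] [ 633.9  124.7 -763.3] 41.4
2 [-66.  24. -71.] [-357.6 -650.5  216.2] [ 623.4   75.4 -778.3] 38.4
4 [-69.  26. -67.] [-371.8 -652.7  216.5] [ 610.1   24.7 -791.9] 35.3
6 [-73.  28. -63.] [-385.4 -656.1  216.6] [ 594.1  -27.2 -803.9] 32.1
8 [-76.  30. -58.] [-398.6 -660.5  216.7] [ 575.3  -80.1 -814. ] 28.8
10 [-78.  31. -54.] [-411.6 -666.   216.8] [ 553.6 -133.8 -821.9] 25.5
12 [-81.  33. -49.] [-424.3 -672.4  217. ] [ 529.2 -187.9 -827.4] 22.1
14 [-84.  34. -43.] [-436.9 -679.7  217.2] [ 501.9 -242.3 -830.3] 18.6
16 [-86.  35. -38.] [-449.4 -687.7  217.6] [ 471.9 -296.4 -830.3] 15.1
18 [-88.  36. -32.] [-461.8 -696.5  218.2] [ 439.4 -350.  -827.3] 11.5
20 [-89.  37. -26.] [-474.2 -705.8  218.9] [ 404.4 -402.8 -821.1] 7.9
22 [-91.  37. -20.] [-486.5 -715.6  219.9] [ 367.2 -454.3 -811.7] 4.3
24 [-92.  38. -13.] [-498.8 -725.8  221. ] [ 328.  -504.1 -798.9] 1.5
```

{"op": "apply_moves", "data": {"motion": [{"tx": -63, "ty": 22, "tz": -74, "turn": 0, "jaw": -1}]}}

```text
time_s: 20.12
position: [-0.3419, -0.6487, 0.2147]
tool_rot: [[0.536, 0.556, 0.635], [0.634, -0.762, 0.131], [0.557, 0.333, -0.761]]
ft_force: [0.5, -0.1, -1.8]
grip_width: 0.0408
```

{"op": "apply_moves", "data": {"motion": [{"tx": -65, "ty": 23, "tz": -73, "turn": 0, "jaw": -1}]}}

```text
time_s: 20.2
position: [-0.3491, -0.6479, 0.2151]
tool_rot: [[0.547, 0.549, 0.632], [0.637, -0.763, 0.112], [0.544, 0.341, -0.767]]
ft_force: [-0.3, -0.8, -1.9]
grip_width: 0.041
```

{"op": "apply_moves", "data": {"motion": [{"tx": -66, "ty": 24, "tz": -71, "turn": 0, "jaw": -1}]}}

```text
time_s: 20.28
position: [-0.356, -0.6477, 0.215]
tool_rot: [[0.558, 0.543, 0.628], [0.639, -0.764, 0.093], [0.53, 0.349, -0.773]]
ft_force: [-0.5, -0.1, -2.0]
grip_width: 0.0408
```

{"op": "apply_moves", "data": {"motion": [{"tx": -68, "ty": 25, "tz": -69, "turn": 0, "jaw": -1}]}}

```text
time_s: 20.37
position: [-0.3625, -0.648, 0.2144]
tool_rot: [[0.57, 0.536, 0.623], [0.64, -0.765, 0.073], [0.516, 0.357, -0.779]]
ft_force: [-0.9, 1.0, -1.1]
grip_width: 0.0408
```

{"op": "apply_moves", "data": {"motion": [{"tx": -69, "ty": 26, "tz": -67, "turn": 0, "jaw": -1}]}}

```text
time_s: 20.45
position: [-0.3686, -0.6488, 0.2136]
tool_rot: [[0.581, 0.53, 0.618], [0.641, -0.766, 0.053], [0.501, 0.365, -0.785]]
ft_force: [-0.3, -1.1, -2.0]
grip_width: 0.0407
```

{"op": "apply_moves", "data": {"motion": [{"tx": -71, "ty": 27, "tz": -65, "turn": 0, "jaw": -1}]}}

```text
time_s: 20.53
position: [-0.3744, -0.65, 0.2126]
tool_rot: [[0.593, 0.523, 0.612], [0.642, -0.766, 0.033], [0.486, 0.373, -0.79]]
ft_force: [1.1, 0.1, -1.2]
grip_width: 0.0411
```

{"op": "apply_moves", "data": {"motion": [{"tx": -73, "ty": 28, "tz": -63, "turn": 0, "jaw": -1}]}}

```text
time_s: 20.62
position: [-0.3801, -0.6516, 0.2112]
tool_rot: [[0.605, 0.517, 0.606], [0.642, -0.766, 0.013], [0.471, 0.382, -0.795]]
ft_force: [-0.3, 0.0, -2.8]
grip_width: 0.0408
```

{"op": "apply_moves", "data": {"motion": [{"tx": -74, "ty": 29, "tz": -60, "turn": 0, "jaw": -1}]}}

```text
time_s: 20.7
position: [-0.3853, -0.6536, 0.2097]
tool_rot: [[0.616, 0.511, 0.599], [0.643, -0.766, -0.008], [0.455, 0.39, -0.8]]
ft_force: [0.3, 1.1, -1.7]
grip_width: 0.0406
```

{"op": "apply_moves", "data": {"motion": [{"tx": -76, "ty": 30, "tz": -58, "turn": 0, "jaw": -1}]}}

```text
time_s: 20.78
position: [-0.3904, -0.656, 0.208]
tool_rot: [[0.628, 0.505, 0.592], [0.642, -0.766, -0.028], [0.439, 0.398, -0.805]]
ft_force: [0.2, -0.3, -1.5]
grip_width: 0.0407
```

{"op": "apply_moves", "data": {"motion": [{"tx": -77, "ty": 31, "tz": -56, "turn": 0, "jaw": -1}]}}

```text
time_s: 20.87
position: [-0.3953, -0.6587, 0.2062]
tool_rot: [[0.64, 0.498, 0.585], [0.641, -0.766, -0.049], [0.424, 0.407, -0.809]]
ft_force: [0.7, 0.5, -2.0]
grip_width: 0.0407
```

{"op": "apply_moves", "data": {"motion": [{"tx": -78, "ty": 31, "tz": -54, "turn": 0, "jaw": -1}]}}

```text
time_s: 20.95
position: [-0.4002, -0.6614, 0.2046]
tool_rot: [[0.651, 0.492, 0.577], [0.64, -0.765, -0.07], [0.407, 0.415, -0.813]]
ft_force: [0.6, -0.1, -1.9]
grip_width: 0.041
```

{"op": "apply_moves", "data": {"motion": [{"tx": -80, "ty": 32, "tz": -51, "turn": 0, "jaw": -1}]}}

```text
time_s: 21.03
position: [-0.405, -0.6645, 0.2026]
tool_rot: [[0.663, 0.486, 0.569], [0.639, -0.764, -0.091], [0.391, 0.424, -0.817]]
ft_force: [-0.4, -0.4, -1.7]
grip_width: 0.0412
```

{"op": "apply_moves", "data": {"motion": [{"tx": -81, "ty": 33, "tz": -49, "turn": 0, "jaw": -1}]}}

```text
time_s: 21.12
position: [-0.4096, -0.668, 0.2006]
tool_rot: [[0.675, 0.48, 0.56], [0.636, -0.763, -0.112], [0.374, 0.432, -0.821]]
ft_force: [-0.4, 0.1, -1.8]
grip_width: 0.0408
```

{"op": "apply_moves", "data": {"motion": [{"tx": -83, "ty": 33, "tz": -46, "turn": 0, "jaw": -1}]}}

```text
time_s: 21.2
position: [-0.4142, -0.6717, 0.1983]
tool_rot: [[0.686, 0.475, 0.551], [0.634, -0.762, -0.133], [0.357, 0.441, -0.824]]
ft_force: [0.4, 0.5, -0.8]
grip_width: 0.0411
```

{"op": "apply_moves", "data": {"motion": [{"tx": -84, "ty": 34, "tz": -43, "turn": 0, "jaw": -1}]}}

```text
time_s: 21.28
position: [-0.4187, -0.6758, 0.1958]
tool_rot: [[0.698, 0.469, 0.542], [0.631, -0.76, -0.155], [0.339, 0.45, -0.826]]
ft_force: [-1.0, 0.6, -1.0]
grip_width: 0.0406
```

```bash
python3 st.py; python3 g3.py '[(a,e) for a in (-145,-135,-125,-115) for e in (14,)]' 40 2>/dev/null;python3 g3.py '[(-130,16)]' 16 v 2>/dev/null | awk 'NR==1||NR%2==0'
```

```text
q [-138.7   60.7   12.7   33.9  121.9  -71.3] azp (np.float64(-15.930293150468453), np.float64(55.71813919841365)) t 21.2833 grip 40.60340665496505 cupz [ 859.   272.8 -434.4]
dir -145 14 best 3.2 12 [-551.  -680.1  194.6] [ 317.5 -483.9 -815.5] [-146.1   61.    12.7   36.4  102.9  -76.7]
dir -135 14 best 2.2 12 [-502.8 -732.6  194. ] [ 323.6 -497.1 -805.1] [-141.4   61.2   12.7   36.8   99.7  -72.8]
dir -125 14 best 1.2 12 [-448.8 -779.7  194.8] [ 334.9 -504.2 -796. ] [-136.8   61.3   12.7   37.    97.1  -69. ]
dir -115 14 best 0.6 13 [-389.7 -830.2  197.5] [ 333.5 -530.6 -779.3] [-131.8   61.4   12.7   37.1   92.7  -64.9]
dir -130 16 best 1.5 12 [-473.6 -753.6  208.2] [ 330.4 -502.4 -799.1] [-139.2   60.3   12.7   37.1   99.1  -70.3]
0 [-80.  39. -45.] [-422.6 -681.2  196.7] [ 528.8 -181.8 -829. ] 22.4
2 [-83.  41. -39.] [-430.4 -692.2  198.4] [ 501.3 -236.6 -832.3] 18.9
4 [-85.  42. -34.] [-438.6 -703.8  200.2] [ 471.4 -291.4 -832.4] 15.3
6 [-86.  42. -28.] [-447.  -715.8  202. ] [ 439.2 -345.8 -829.2] 11.7
8 [-88.  43. -21.] [-455.7 -728.2  204. ] [ 404.8 -399.3 -822.6] 8.1
10 [-89.  44. -15.] [-464.5 -740.8  206. ] [ 368.5 -451.6 -812.6] 4.5
12 [-89.  44.  -9.] [-473.6 -753.6  208.2] [ 330.4 -502.4 -799.1] 1.5
14 [-90.  44.  -2.] [-482.7 -766.4  210.6] [ 290.7 -551.1 -782.2] 3.5
```

{"op": "apply_moves", "data": {"motion": [{"tx": -77, "ty": 48, "tz": -43, "turn": 0, "jaw": -1}]}}

```text
time_s: 21.37
position: [-0.4193, -0.6816, 0.1965]
tool_rot: [[0.709, 0.462, 0.533], [0.626, -0.76, -0.175], [0.324, 0.458, -0.828]]
ft_force: [-0.5, -0.6, -2.2]
grip_width: 0.0409
```

{"op": "apply_moves", "data": {"motion": [{"tx": -78, "ty": 49, "tz": -40, "turn": 0, "jaw": -1}]}}

```text
time_s: 21.45
position: [-0.4185, -0.6884, 0.1991]
tool_rot: [[0.721, 0.455, 0.523], [0.622, -0.758, -0.197], [0.306, 0.467, -0.83]]
ft_force: [0.2, -0.4, -2.2]
grip_width: 0.0408
```

{"op": "apply_moves", "data": {"motion": [{"tx": -79, "ty": 50, "tz": -37, "turn": 0, "jaw": -1}]}}

```text
time_s: 21.53
position: [-0.418, -0.6954, 0.201]
tool_rot: [[0.732, 0.45, 0.512], [0.617, -0.756, -0.219], [0.288, 0.476, -0.831]]
ft_force: [-0.4, 0.3, -2.0]
grip_width: 0.0405
```

{"op": "apply_moves", "data": {"motion": [{"tx": -80, "ty": 50, "tz": -34, "turn": 0, "jaw": -1}]}}

```text
time_s: 21.62
position: [-0.418, -0.7024, 0.2022]
tool_rot: [[0.743, 0.444, 0.501], [0.613, -0.752, -0.241], [0.27, 0.486, -0.831]]
ft_force: [-0.7, 0.0, -2.3]
grip_width: 0.0408
```

{"op": "apply_moves", "data": {"motion": [{"tx": -81, "ty": 51, "tz": -31, "turn": 0, "jaw": -1}]}}

```text
time_s: 21.7
position: [-0.4181, -0.7095, 0.203]
tool_rot: [[0.753, 0.439, 0.489], [0.608, -0.749, -0.263], [0.251, 0.496, -0.831]]
ft_force: [0.3, -0.9, -1.5]
grip_width: 0.0409
```

{"op": "apply_moves", "data": {"motion": [{"tx": -82, "ty": 51, "tz": -28, "turn": 0, "jaw": -1}]}}

```text
time_s: 21.78
position: [-0.4183, -0.7168, 0.2036]
tool_rot: [[0.764, 0.435, 0.478], [0.603, -0.745, -0.285], [0.232, 0.506, -0.831]]
ft_force: [0.7, -0.1, -1.8]
grip_width: 0.0413
```

{"op": "apply_moves", "data": {"motion": [{"tx": -83, "ty": 51, "tz": -25, "turn": 0, "jaw": -1}]}}

```text
time_s: 21.87
position: [-0.4188, -0.7241, 0.2039]
tool_rot: [[0.774, 0.43, 0.466], [0.597, -0.741, -0.307], [0.213, 0.516, -0.83]]
ft_force: [0.5, 1.2, -1.2]
grip_width: 0.041
```

{"op": "apply_moves", "data": {"motion": [{"tx": -83, "ty": 52, "tz": -22, "turn": 0, "jaw": -1}]}}

```text
time_s: 21.95
position: [-0.4191, -0.7315, 0.2041]
tool_rot: [[0.783, 0.425, 0.454], [0.59, -0.737, -0.329], [0.194, 0.526, -0.828]]
ft_force: [-0.1, -0.4, -2.4]
grip_width: 0.0408
```

{"op": "apply_moves", "data": {"motion": [{"tx": -84, "ty": 52, "tz": -18, "turn": 0, "jaw": -1}]}}

```text
time_s: 22.03
position: [-0.4194, -0.7392, 0.2041]
tool_rot: [[0.793, 0.42, 0.441], [0.583, -0.732, -0.351], [0.175, 0.536, -0.826]]
ft_force: [-0.4, 0.5, -1.8]
grip_width: 0.041
```

{"op": "apply_moves", "data": {"motion": [{"tx": -84, "ty": 52, "tz": -15, "turn": 0, "jaw": -1}]}}

```text
time_s: 22.12
position: [-0.4197, -0.747, 0.2038]
tool_rot: [[0.802, 0.416, 0.428], [0.576, -0.728, -0.373], [0.157, 0.546, -0.823]]
ft_force: [-0.3, -0.6, -2.4]
grip_width: 0.0411
```

```bash
python3 st.py; python3 g3.py '[(a,e) for a in (-145,-130,-115,-100) for e in (14,)]' 20 2>/dev/null;python3 g3.py '[(-120,14)]' 6 v 2>/dev/null
```

```text
q [-136.5   60.2   12.7   36.3  107.1  -68.5] azp (np.float64(-41.04426803946724), np.float64(55.39786236104606)) t 22.1167 grip 41.056850588797715 cupz [ 835.6   67.8 -545.9]
dir -145 14 best 1.3 5 [-494.7 -744.3  204.4] [ 320.5 -523.  -789.8] [-140.8   60.7   12.7   37.9   98.4  -71.8]
dir -130 14 best 1.0 4 [-448.4 -776.1  202.9] [ 340.2 -504.7 -793.4] [-137.    60.8   12.7   37.4   97.8  -69. ]
dir -115 14 best 0.9 5 [-409.  -814.6  204.1] [ 327.7 -529.  -782.8] [-133.4   60.9   12.7   37.1   94.   -66.1]
dir -100 14 best 1.5 4 [-370.8 -826.2  207.2] [ 354.6 -496.2 -792.5] [-130.9   60.5   12.7   36.5   95.3  -64. ]
dir -120 14 best 0.9 4 [-423.3 -795.2  203.3] [ 343.  -504.8 -792.1] [-134.9   60.8   12.7   37.1   96.6  -67.3]
0 [-84.  54.  -9.] [-420.2 -756.9  203.6] [ 412.  -399.8 -818.8] 8.2
1 [-84.  54.  -6.] [-420.7 -766.6  203.4] [ 395.4 -426.6 -813.5] 6.4
2 [-84.  54.  -3.] [-421.4 -776.2  203.3] [ 378.3 -453.  -807.3] 4.5
3 [-84.  54.   0.] [-422.3 -785.8  203.3] [ 360.8 -479.1 -800.1] 2.7
4 [-84.  54.   3.] [-423.3 -795.2  203.3] [ 343.  -504.8 -792.1] 0.9
5 [-84.  54.   7.] [-424.4 -804.4  203.5] [ 324.9 -530.1 -783.2] 1.1
```

{"op": "apply_moves", "data": {"motion": [{"tx": -84, "ty": 54, "tz": -9, "turn": 0, "jaw": -1}]}}

```text
time_s: 22.2
position: [-0.4195, -0.7556, 0.203]
tool_rot: [[0.812, 0.411, 0.415], [0.568, -0.722, -0.395], [0.138, 0.556, -0.82]]
ft_force: [-0.8, -0.1, -1.4]
grip_width: 0.0412
```

{"op": "apply_moves", "data": {"motion": [{"tx": -84, "ty": 54, "tz": -6, "turn": 0, "jaw": -1}]}}

```text
time_s: 22.28
position: [-0.4189, -0.7644, 0.202]
tool_rot: [[0.82, 0.407, 0.402], [0.559, -0.717, -0.416], [0.119, 0.566, -0.816]]
ft_force: [0.5, 0.2, -1.4]
grip_width: 0.0409
```

{"op": "apply_moves", "data": {"motion": [{"tx": -84, "ty": 54, "tz": -3, "turn": 0, "jaw": -1}]}}

```text
time_s: 22.37
position: [-0.4185, -0.7732, 0.201]
tool_rot: [[0.829, 0.402, 0.389], [0.55, -0.711, -0.437], [0.101, 0.576, -0.811]]
ft_force: [-0.4, -0.4, -1.7]
grip_width: 0.041
```

{"op": "apply_moves", "data": {"motion": [{"tx": -84, "ty": 54, "tz": 0, "turn": 0, "jaw": -1}]}}

```text
time_s: 22.45
position: [-0.4182, -0.7818, 0.2]
tool_rot: [[0.837, 0.398, 0.375], [0.541, -0.705, -0.458], [0.082, 0.586, -0.806]]
ft_force: [0.3, -0.1, -1.9]
grip_width: 0.0414
```

{"op": "apply_moves", "data": {"motion": [{"tx": -84, "ty": 54, "tz": 3, "turn": 0, "jaw": -1}]}}

```text
time_s: 22.53
position: [-0.4178, -0.7904, 0.1989]
tool_rot: [[0.845, 0.394, 0.362], [0.531, -0.699, -0.479], [0.064, 0.597, -0.8]]
ft_force: [-0.0, 0.5, -0.8]
grip_width: 0.0409
```

{"op": "apply_moves", "data": {"motion": [{"tx": -84, "ty": 54, "tz": 6, "turn": 0, "jaw": -1}]}}

```text
time_s: 22.62
position: [-0.4176, -0.799, 0.1978]
tool_rot: [[0.852, 0.39, 0.348], [0.521, -0.693, -0.499], [0.046, 0.607, -0.794]]
ft_force: [0.1, -0.7, -1.8]
grip_width: 0.0407
```

```bash
cat > fin.py <<'E'
from st import *
from greedy import travel,row2
z=R0[:,2]; h=np.array([z[0],z[1],0]);h/=np.linalg.norm(h)
y=np.cross([0,0,1],h)  # sg=+1
R=np.stack([np.cross(y,z),y,z],1); print('turn',end=' ');plan(p0,y); print('cupz after turn',R@[.624,0,.782])
E
python3 fin.py; python3 - <<'E'
from fin import *
q=s['q']
for g in ([-.1,-.55,.45],[.25,-.35,.45],[.42,.05,.40],[.44,.12,.30]):
    q,n=travel(q,np.array(g)); a,M=fk(q,P); print(g,n,a*1000,q)
E
```

```text
q [-134.4   61.1   12.7   37.    96.5  -67.4] azp (np.float64(-55.1104765495997), np.float64(52.514203980498294)) t 22.6167 grip 40.736811367024316 cupz [ 804.2  -65.4 -591.6]
turn shift cm [0. 0. 0.] turn -94.37139967760717
cupz after turn [-0.  0. -1.]
q [-134.4   61.1   12.7   37.    96.5  -67.4] azp (np.float64(-55.1104765495997), np.float64(52.514203980498294)) t 22.6167 grip 40.736811367024316 cupz [ 804.2  -65.4 -591.6]
turn shift cm [0. 0. 0.] turn -94.37139967760717
cupz after turn [-0.  0. -1.]
[-0.1, -0.55, 0.45] 14 [-100. -550.  450.] [-127.7    9.4   67.3   35.5   90.3  -63.8]
[0.25, -0.35, 0.45] 12 [ 250. -350.  450.] [-78.6 -11.5  87.6  15.   69.5 -20. ]
[0.42, 0.05, 0.4] 13 [420.  50. 400.] [  8.5  -0.1  85.8 -33.6  77.6  70.3]
[0.44, 0.12, 0.3] 4 [440. 120. 300.] [ 18.    9.4  91.8 -37.9  70.6  87.7]
```

{"op": "apply_moves", "data": {"motion": [{"tx": -84, "ty": 54, "tz": 8, "turn": 0, "jaw": -1}]}}

```text
time_s: 22.7
position: [-0.4176, -0.8072, 0.197]
tool_rot: [[0.86, 0.386, 0.334], [0.51, -0.686, -0.519], [0.029, 0.617, -0.786]]
ft_force: [1.3, 0.5, -1.8]
grip_width: 0.0408
```

{"op": "apply_moves", "data": {"motion": [{"tx": -84, "ty": 54, "tz": 10, "turn": 0, "jaw": -1}]}}

```text
time_s: 22.78
position: [-0.4177, -0.8152, 0.1964]
tool_rot: [[0.867, 0.383, 0.32], [0.499, -0.679, -0.539], [0.011, 0.627, -0.779]]
ft_force: [-0.1, 0.2, -1.9]
grip_width: 0.0408
```

```bash
python3 legs.py '[[-.1,-.55,.45],[.25,-.35,.45],[.42,.05,.40]]'
```

```text
q [-133.8   61.4   12.7   37.2   93.   -67.2] azp (np.float64(-59.27315872976024), np.float64(51.16890784585737)) t 22.7833 grip 40.846999145553056 cupz [ 791.3 -110.2 -602.2]
[ 41.   10.1 -23.9] 48.5
[40.3 -0.2  0.4] 40.3
[ 34.6 -23.8 -12.2] 43.7
```

{"op": "apply_moves", "data": {"motion": [{"tx": 1.5, "ty": 0.4, "tz": -0.9, "turn": 0, "jaw": -1}, {"tx": 4.5, "ty": 1.1, "tz": -2.6, "turn": 0, "jaw": -1}, {"tx": 7.5, "ty": 1.8, "tz": -4.4, "turn": 0, "jaw": -1}, {"tx": 10.5, "ty": 2.6, "tz": -6.1, "turn": 0, "jaw": -1}, {"tx": 13.7, "ty": 3.4, "tz": -8, "turn": 0, "jaw": -1}]}}

```text
time_s: 23.2
position: [-0.3098, -0.7261, 0.2825]
tool_rot: [[0.867, 0.382, 0.32], [0.499, -0.678, -0.54], [0.011, 0.627, -0.779]]
ft_force: [-0.2, -1.0, -1.7]
grip_width: 0.0404
```

{"op": "apply_moves", "data": {"motion": [{"tx": 2.8, "ty": 0.7, "tz": -1.6, "turn": 0, "jaw": -1}, {"tx": 5.5, "ty": 1.4, "tz": -3.2, "turn": 0, "jaw": -1}, {"tx": 8.2, "ty": 2.1, "tz": -4.8, "turn": 0, "jaw": -1}, {"tx": 11, "ty": 2.8, "tz": -6.4, "turn": 0, "jaw": -1}, {"tx": 13.7, "ty": 3.4, "tz": -8, "turn": 0, "jaw": -1}]}}

```text
time_s: 23.62
position: [-0.2018, -0.6368, 0.3692]
tool_rot: [[0.867, 0.383, 0.32], [0.499, -0.677, -0.541], [0.009, 0.628, -0.778]]
ft_force: [-0.9, -0.7, -1.6]
grip_width: 0.0411
```

{"op": "apply_moves", "data": {"motion": [{"tx": 2.8, "ty": 0.7, "tz": -1.6, "turn": 0, "jaw": -1}, {"tx": 5.5, "ty": 1.4, "tz": -3.2, "turn": 0, "jaw": -1}, {"tx": 8.2, "ty": 2.1, "tz": -4.8, "turn": 0, "jaw": -1}, {"tx": 11, "ty": 2.8, "tz": -6.4, "turn": 0, "jaw": -1}, {"tx": 13.7, "ty": 3.4, "tz": -8, "turn": 0, "jaw": -1}]}}

```text
time_s: 24.03
position: [-0.0938, -0.5472, 0.4557]
tool_rot: [[0.867, 0.384, 0.319], [0.499, -0.676, -0.542], [0.008, 0.629, -0.777]]
ft_force: [0.3, 0.3, -2.4]
grip_width: 0.0411
```

{"op": "apply_moves", "data": {"motion": [{"tx": 2.7, "ty": 0, "tz": 0, "turn": 0, "jaw": -1}, {"tx": 5.4, "ty": 0, "tz": 0, "turn": 0, "jaw": -1}, {"tx": 8.1, "ty": 0, "tz": 0, "turn": 0, "jaw": -1}, {"tx": 10.8, "ty": 0, "tz": 0, "turn": 0, "jaw": -1}, {"tx": 13.4, "ty": 0, "tz": 0, "turn": 0, "jaw": -1}]}}

```text
time_s: 24.45
position: [0.0239, -0.4791, 0.4574]
tool_rot: [[0.867, 0.384, 0.319], [0.499, -0.675, -0.544], [0.006, 0.63, -0.776]]
ft_force: [-0.2, 0.2, -1.0]
grip_width: 0.041
```

{"op": "apply_moves", "data": {"motion": [{"tx": 2.7, "ty": 0, "tz": 0, "turn": 0, "jaw": -1}, {"tx": 5.4, "ty": 0, "tz": 0, "turn": 0, "jaw": -1}, {"tx": 8.1, "ty": 0, "tz": 0, "turn": 0, "jaw": -1}, {"tx": 10.8, "ty": 0, "tz": 0, "turn": 0, "jaw": -1}, {"tx": 13.4, "ty": 0, "tz": 0, "turn": 0, "jaw": -1}]}}

```text
time_s: 24.87
position: [0.1415, -0.4108, 0.4591]
tool_rot: [[0.866, 0.384, 0.319], [0.499, -0.673, -0.546], [0.006, 0.632, -0.775]]
ft_force: [0.3, -0.2, -2.2]
grip_width: 0.0407
```

{"op": "apply_moves", "data": {"motion": [{"tx": 2.7, "ty": 0, "tz": 0, "turn": 0, "jaw": -1}, {"tx": 5.4, "ty": 0, "tz": 0, "turn": 0, "jaw": -1}, {"tx": 8.1, "ty": 0, "tz": 0, "turn": 0, "jaw": -1}, {"tx": 10.8, "ty": 0, "tz": 0, "turn": 0, "jaw": -1}, {"tx": 13.4, "ty": 0, "tz": 0, "turn": 0, "jaw": -1}]}}

```text
time_s: 25.28
position: [0.2589, -0.3422, 0.4608]
tool_rot: [[0.866, 0.383, 0.321], [0.5, -0.671, -0.547], [0.006, 0.635, -0.773]]
ft_force: [0.7, -0.8, -1.1]
grip_width: 0.0413
```

```bash
python3 legs.py '[[.42,.05,.40]]'
```

```text
q [-74.2 -12.2  87.2  10.   66.9 -14.8] azp (np.float64(-59.602076272797596), np.float64(50.612604540346794)) t 25.2833 grip 41.3227109531804 cupz [ 791.6 -116.2 -600.6]
[ 33.5 -24.  -11.6] 42.8
```

{"op": "apply_moves", "data": {"motion": [{"tx": 2.2, "ty": -1.6, "tz": -0.8, "turn": 0, "jaw": -1}, {"tx": 4.5, "ty": -3.2, "tz": -1.6, "turn": 0, "jaw": -1}, {"tx": 6.7, "ty": -4.8, "tz": -2.3, "turn": 0, "jaw": -1}, {"tx": 9, "ty": -6.4, "tz": -3.1, "turn": 0, "jaw": -1}, {"tx": 11.2, "ty": -8, "tz": -3.9, "turn": 0, "jaw": -1}]}}

```text
time_s: 25.7
position: [0.3129, -0.2091, 0.4414]
tool_rot: [[0.866, 0.381, 0.324], [0.5, -0.67, -0.548], [0.008, 0.637, -0.771]]
ft_force: [0.4, -0.7, -1.7]
grip_width: 0.0408
```

{"op": "apply_moves", "data": {"motion": [{"tx": 2.2, "ty": -1.6, "tz": -0.8, "turn": 0, "jaw": -1}, {"tx": 4.5, "ty": -3.2, "tz": -1.6, "turn": 0, "jaw": -1}, {"tx": 6.7, "ty": -4.8, "tz": -2.3, "turn": 0, "jaw": -1}, {"tx": 9, "ty": -6.4, "tz": -3.1, "turn": 0, "jaw": -1}, {"tx": 11.2, "ty": -8, "tz": -3.9, "turn": 0, "jaw": -1}]}}

```text
time_s: 26.12
position: [0.3668, -0.0759, 0.4219]
tool_rot: [[0.865, 0.38, 0.327], [0.501, -0.67, -0.548], [0.011, 0.638, -0.77]]
ft_force: [1.2, -1.1, -2.3]
grip_width: 0.0414
```

{"op": "apply_moves", "data": {"motion": [{"tx": 2.2, "ty": -1.6, "tz": -0.8, "turn": 0, "jaw": -1}, {"tx": 4.5, "ty": -3.2, "tz": -1.6, "turn": 0, "jaw": -1}, {"tx": 6.7, "ty": -4.8, "tz": -2.3, "turn": 0, "jaw": -1}, {"tx": 9, "ty": -6.4, "tz": -3.1, "turn": 0, "jaw": -1}, {"tx": 11.2, "ty": -8, "tz": -3.9, "turn": 0, "jaw": -1}]}}

```text
time_s: 26.53
position: [0.4206, 0.0576, 0.4024]
tool_rot: [[0.864, 0.38, 0.33], [0.503, -0.67, -0.546], [0.014, 0.638, -0.77]]
ft_force: [0.1, -0.1, -0.6]
grip_width: 0.0409
```

{"op": "apply_moves", "data": {"motion": [{"tx": 0, "ty": 0, "tz": 0, "turn": -6, "jaw": -1}, {"tx": 0, "ty": 0, "tz": 0, "turn": -12, "jaw": -1}, {"tx": 0, "ty": 0, "tz": 0, "turn": -18, "jaw": -1}, {"tx": 0, "ty": 0, "tz": 0, "turn": -24, "jaw": -1}, {"tx": 0, "ty": 0, "tz": 0, "turn": -30, "jaw": -1}]}}

```text
time_s: 26.95
position: [0.4204, 0.0583, 0.4028]
tool_rot: [[0.554, 0.763, 0.332], [0.774, -0.325, -0.544], [-0.307, 0.558, -0.771]]
ft_force: [0.0, -0.7, -3.1]
grip_width: 0.0409
```

{"op": "apply_moves", "data": {"motion": [{"tx": 0, "ty": 0, "tz": 0, "turn": -6, "jaw": -1}, {"tx": 0, "ty": 0, "tz": 0, "turn": -12, "jaw": -1}, {"tx": 0, "ty": 0, "tz": 0, "turn": -18, "jaw": -1}, {"tx": 0, "ty": 0, "tz": 0, "turn": -24, "jaw": -1}, {"tx": 0, "ty": 0, "tz": 0, "turn": -30, "jaw": -1}]}}

```text
time_s: 27.37
position: [0.4201, 0.0589, 0.4032]
tool_rot: [[0.094, 0.938, 0.334], [0.833, 0.11, -0.542], [-0.545, 0.329, -0.771]]
ft_force: [-1.0, 1.0, -1.7]
grip_width: 0.041
```

```bash
python3 fin.py
```

```text
q [ 11.5   1.5  84.6 -37.3  80.5  12.9] azp (np.float64(-58.36681128365697), np.float64(50.44923939399163)) t 27.3667 grip 40.95513905961133 cupz [ 319.6   95.9 -943.2]
turn shift cm [0. 0. 0.] turn -31.105208552846335
cupz after turn [ 0. -0. -1.]
```

{"op": "apply_moves", "data": {"motion": [{"tx": 0, "ty": 0, "tz": 0, "turn": -6.5, "jaw": -1}, {"tx": 0, "ty": 0, "tz": 0, "turn": -13, "jaw": -1}, {"tx": 0, "ty": 0, "tz": 0, "turn": -19.5, "jaw": -1}, {"tx": 0, "ty": 0, "tz": 0, "turn": -26, "jaw": -1}, {"tx": 0, "ty": 0, "tz": 0, "turn": -31.1, "jaw": -1}]}}

```text
time_s: 27.78
position: [0.4198, 0.0595, 0.4036]
tool_rot: [[-0.409, 0.849, 0.336], [0.654, 0.529, -0.54], [-0.636, -0.001, -0.771]]
ft_force: [-0.0, 0.9, -1.6]
grip_width: 0.0409
```

{"op": "apply_moves", "data": {"motion": [{"tx": 0, "ty": 0, "tz": 0, "turn": 0, "jaw": -1}, {"tx": 0, "ty": 0, "tz": 0, "turn": 0, "jaw": -1}]}}

```text
time_s: 27.95
position: [0.4196, 0.06, 0.4041]
tool_rot: [[-0.406, 0.849, 0.338], [0.656, 0.528, -0.539], [-0.636, 0.003, -0.772]]
ft_force: [0.3, -0.1, -1.6]
grip_width: 0.0415
```

```bash
python3 fin.py; python3 - <<'E'
from h import *
from scipy.optimize import least_squares
s=telemetry.observe();R=s['tool_rot'];p=s['position']
g0=p-.002*R[:,2]; cz=R@np.array([.624,0,.782])
print('nominal rim',g0+cz*(.095-.037))
for n in ('scene','top','wrist'):
    im,d=get_image(n); np.savez(f'pics/{n}3.npz',im=im,d=d,p=camera_params(n)); cv2.imwrite(f'pics/{n}3.png',im[:,:,::-1])
    W=cloud(n,d).reshape(-1,3); im=im.reshape(-1,3)
    v=W-g0; ss=v@cz; rr=np.linalg.norm(v-ss[:,None]*cz,axis=1)
    m=(abs(rr-.021)<.006)&(ss>.015)&(ss<.056)&(im.min(1)>70); q=W[m]; print(n,m.sum())
    print(' proj grasp',proj(n,[g0,g0+cz*.058,g0-cz*.037]).round(0).tolist())
    if m.sum()<40: continue
    def f(x):
        a=cz+np.array([x[2],x[3],0]); a/=np.linalg.norm(a); u=q-(g0+np.array([x[0],x[1],0])); t=u@a; return np.linalg.norm(u-t[:,None]*a,axis=1)-.021
    r=least_squares(f,np.zeros(4),loss='soft_l1',f_scale=.0015); print(' offset mm',r.x[:2]*1000,'tilt deg (world x,y of axis)',np.degrees(cz[:2]+r.x[2:]),np.sqrt(np.mean(r.fun**2)))
E
```

```text
q [ 11.6   1.3  84.6 -37.2  80.4 -18.4] azp (np.float64(-57.911533510548395), np.float64(50.49466382676905)) t 27.95 grip 41.48791681566267 cupz [   10.8   -12.1 -1000.3]
turn shift cm [0. 0. 0.] turn -0.2485148808741826
cupz after turn [ 0. -0. -1.]
nominal rim [0.41952095 0.06035114 0.3476125 ]
scene 332
 proj grasp [[271.0, 75.0], [272.0, 100.0], [271.0, 58.0]]
 offset mm [-0.77083416  0.86925931] tilt deg (world x,y of axis) [-0.14925547 -1.49778427] 0.0010714236957177284
top 0
 proj grasp [[300.0, 204.0], [298.0, 211.0], [301.0, 199.0]]
wrist 6771
 proj grasp [[277.0, 305.0], [277.0, 185.0], [277.0, 417.0]]
 offset mm [ 0.81100985 -0.99508496] tilt deg (world x,y of axis) [ 0.34867458 -0.84013454] 0.000521993441037668
```

View pics/scene3.png

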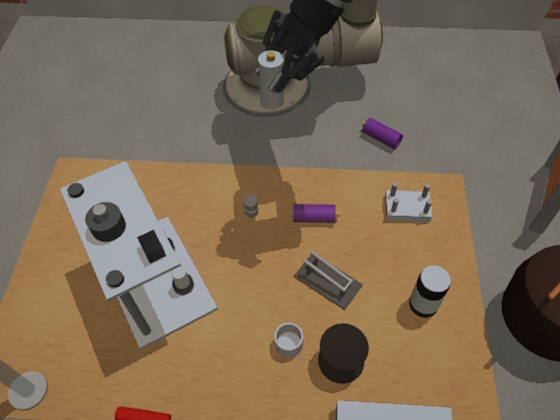

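```bash
cat > path.py <<'E'
import sys
from fin import *
q=s['q'];prev=p0
for g in eval(sys.argv[1]):
    q,n=travel(q,np.array(g)); a,M=fk(q,P); d=R0.T@(np.array(g)-prev)*100; prev=np.array(g)
    print(g,'sim rows',n,'err',np.linalg.norm(a-g)*1000,q,'shift',d.round(2),np.linalg.norm(d).round(1))
E
python3 path.py '[[.52,.046,.25],[.52,.046,.1425],[.63,-.121,.1425],[.63,-.121,.0785]]'
```

```text
q [ 11.6   1.3  84.6 -37.2  80.5 -18.4] azp (np.float64(-58.025946681524225), np.float64(50.48712964780039)) t 28.1 grip 40.82317957013554 cupz [    9.7   -13.  -1000.3]
turn shift cm [0. 0. 0.] turn -0.11955718935743676
cupz after turn [ 0. -0. -1.]
[0.52, 0.046, 0.25] sim rows 6 err 3.3872891370184857e-06 [  7.4  17.   91.3 -41.7  60.4  -6.8] shift [ 4.8  7.8 16. ] 18.4
[0.52, 0.046, 0.1425] sim rows 3 err 2.5002678255472617 [  7.4  25.3  99.6 -50.2  48.8   7.9] shift [ 6.8 -0.   8.3] 10.8
[0.63, -0.121, 0.1425] sim rows 6 err 6.560472812306636e-08 [-11.4  31.4  87.7 -45.   40.8 -13.5] shift [-15.4   0.5  12.7] 20.0
[0.63, -0.121, 0.0785] sim rows 2 err 0.0001747485606660392 [-11.4  36.8  90.9 -53.4  35.1  -2.9] shift [ 4.1 -0.   4.9] 6.4
```

{"op": "apply_moves", "data": {"motion": [{"tx": 1, "ty": 1.6, "tz": 3.2, "turn": 0, "jaw": -1}, {"tx": 2, "ty": 3.2, "tz": 6.4, "turn": 0, "jaw": -1}, {"tx": 3, "ty": 4.8, "tz": 9.6, "turn": 0, "jaw": -1}, {"tx": 4, "ty": 6.4, "tz": 12.8, "turn": 0, "jaw": -1}, {"tx": 4.8, "ty": 7.8, "tz": 16, "turn": 0, "jaw": -1}]}}

```text
time_s: 28.52
position: [0.5212, 0.0462, 0.2483]
tool_rot: [[-0.406, 0.849, 0.337], [0.657, 0.528, -0.539], [-0.636, 0.003, -0.772]]
ft_force: [0.1, 0.3, -1.5]
grip_width: 0.0409
```

{"op": "apply_moves", "data": {"motion": [{"tx": 1.5, "ty": 0, "tz": 1.8, "turn": 0, "jaw": -1}, {"tx": 3, "ty": 0, "tz": 3.6, "turn": 0, "jaw": -1}, {"tx": 4.5, "ty": 0, "tz": 5.4, "turn": 0, "jaw": -1}, {"tx": 6, "ty": 0, "tz": 7.3, "turn": 0, "jaw": -1}, {"tx": 6, "ty": 0, "tz": 7.3, "turn": 0, "jaw": -1}]}}

```text
time_s: 28.93
position: [0.52, 0.0461, 0.1498]
tool_rot: [[-0.409, 0.85, 0.332], [0.657, 0.527, -0.539], [-0.633, -0.002, -0.774]]
ft_force: [-1.2, 0.7, -2.0]
grip_width: 0.0411
```

```bash
python3 path.py '[[.603,-.08,.1435],[.63,-.121,.1435],[.63,-.121,.0785]]'; python3 - <<'E'
from h import *
from scipy.optimize import least_squares
s=telemetry.observe();R=s['tool_rot'];p=s['position']
g0=p-.002*R[:,2]; cz=R@np.array([.624,0,.782]); print('rim',g0+cz*.058)
for n in ('scene','top','wrist'):
    im,d=get_image(n); cv2.imwrite(f'pics/{n}4.png',im[:,:,::-1])
    W=cloud(n,d).reshape(-1,3); im=im.reshape(-1,3)
    v=W-g0; ss=v@cz; rr=np.linalg.norm(v-ss[:,None]*cz,axis=1)
    m=(abs(rr-.021)<.006)&(ss>.015)&(ss<.056)&(im.min(1)>70); q=W[m]; print(n,m.sum())
    if m.sum()>40:
        def f(x):
            a=cz+np.array([x[2],x[3],0]); a/=np.linalg.norm(a); u=q-(g0+np.array([x[0],x[1],0])); t=u@a; return np.linalg.norm(u-t[:,None]*a,axis=1)-.021
        r=least_squares(f,np.zeros(4),loss='soft_l1',f_scale=.0015); print(' offset mm',r.x[:2]*1000,'tilt deg',np.degrees(cz[:2]+r.x[2:]),np.sqrt(np.mean(r.fun**2)))
    m=(W[:,2]>.073)&(W[:,2]<.085)&(np.hypot(W[:,0]-.63,W[:,1]+.121)<.022);q=W[m]
    if m.sum()>30:
        c=least_squares(lambda x:np.maximum(np.hypot(*(q[:,:2]-x).T)-.0145,0),q[:,:2].mean(0)).x
        print(' peg',m.sum(),(q.min(0)+q.max(0))/2,np.ptp(q,0),c)
E
```

```text
q [  7.4  24.9  99.1 -49.3  49.6   6.6] azp (np.float64(-58.39915773063615), np.float64(50.72945811270971)) t 28.9333 grip 41.08390073422281 cupz [    4.2   -11.4 -1000.4]
turn shift cm [0. 0. 0.] turn 0.21837971870866113
cupz after turn [ 0. -0. -1.]
[0.603, -0.08, 0.1435] sim rows 5 err 4.033545564689101e-06 [ -7.5  29.4  91.4 -46.9  42.3  -8.3] shift [-11.3   0.4  10. ] 15.1
[0.63, -0.121, 0.1435] sim rows 2 err 4.066445621320935e-05 [-11.4  31.4  87.4 -44.5  41.3 -14.1] shift [-3.8  0.1  3.1] 4.9
[0.63, -0.121, 0.0785] sim rows 2 err 0.00020658167000023832 [-11.4  36.8  90.7 -52.8  35.5  -3.5] shift [4.1 0.  5. ] 6.5
rim [0.51959491 0.04650535 0.09328368]
scene 157
 offset mm [-0.98477558  0.75580307] tilt deg [-0.44853705 -0.77628999] 0.0009046427863885701
 peg 138 [ 0.62879948 -0.11954394  0.07714533] [0.02997773 0.02996836 0.0081536 ] [ 0.62900019 -0.11923553]
top 0
 peg 146 [ 0.6299883  -0.12248799  0.07731954] [0.02899764 0.02857104 0.00816161] [ 0.62990092 -0.12240183]
wrist 5724
 offset mm [ 2.85317034 -0.47808234] tilt deg [ 0.41701243 -0.87067482] 0.0004415855718186787
```

{"op": "apply_moves", "data": {"motion": [{"tx": -2.3, "ty": 0.1, "tz": 2, "turn": 0, "jaw": -1}, {"tx": -4.5, "ty": 0.2, "tz": 4, "turn": 0, "jaw": -1}, {"tx": -6.8, "ty": 0.2, "tz": 6, "turn": 0, "jaw": -1}, {"tx": -9, "ty": 0.3, "tz": 8, "turn": 0, "jaw": -1}, {"tx": -11.3, "ty": 0.4, "tz": 10, "turn": 0, "jaw": -1}]}}

```text
time_s: 29.5
position: [0.6063, -0.081, 0.1522]
tool_rot: [[-0.402, 0.85, 0.342], [0.656, 0.527, -0.539], [-0.638, 0.007, -0.77]]
ft_force: [0.9, 0.9, -2.0]
grip_width: 0.0409
```

```bash
python3 path.py '[[.63,-.1205,.1435],[.63,-.1205,.0785]]'; python3 - <<'E'
from h import *
im,d=get_image('scene'); c=cv2.resize(im[150:360,50:290],None,fx=3,fy=2.8,interpolation=cv2.INTER_CUBIC); cv2.imwrite('pics/scene5.png',c[:,:,::-1])
E
```

```text
q [ -7.6  28.9  90.8 -46.4  42.5  -9. ] azp (np.float64(-57.65826643336268), np.float64(50.31988305188019)) t 29.5 grip 40.90817726043774 cupz [   16.3   -12.3 -1000.2]
turn shift cm [0. 0. 0.] turn -0.6659328076427187
cupz after turn [ 0. -0. -1.]
[0.63, -0.1205, 0.1435] sim rows 2 err 3.6014657180778073e-06 [-11.4  31.3  87.8 -45.2  40.5 -13.1] shift [-3.  -0.1  3.6] 4.7
[0.63, -0.1205, 0.0785] sim rows 2 err 0.0003187128500595564 [-11.4  36.8  91.1 -53.9  34.8  -2.1] shift [ 4.2 -0.1  5. ] 6.5
```

View pics/scene5.png

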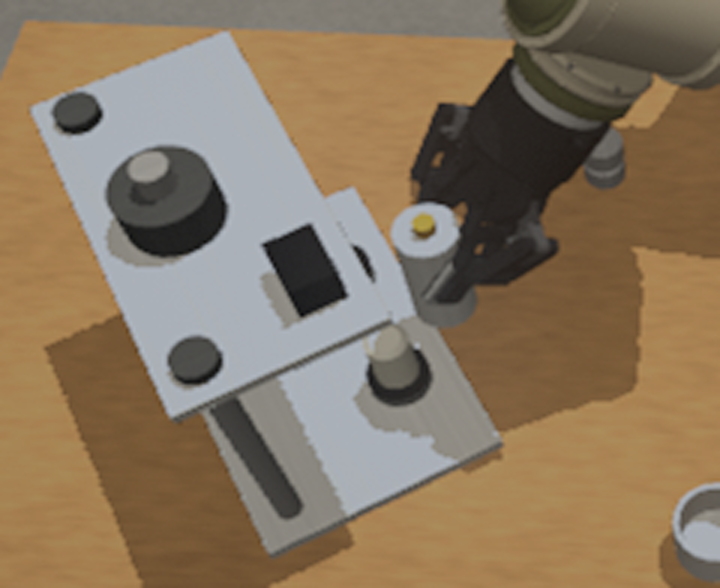

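The scene crop shows the cup upright, mouth down, with its nipple at (425,223). It is just in front of the thick peg, whose tip is at (390,345), and the hand is clear of the deck edge. Moving over the peg slowly.

{"op": "apply_moves", "data": {"motion": [{"tx": -0.8, "ty": 0, "tz": 0.9, "turn": -0.3, "jaw": -1}, {"tx": -1.6, "ty": 0, "tz": 1.8, "turn": -0.7, "jaw": -1}, {"tx": -2.4, "ty": -0.1, "tz": 2.7, "turn": -0.7, "jaw": -1}, {"tx": -3, "ty": -0.1, "tz": 3.4, "turn": -0.7, "jaw": -1}, {"tx": -3, "ty": -0.1, "tz": 3.4, "turn": -0.7, "jaw": -1}]}}

```text
time_s: 29.97
position: [0.6324, -0.1251, 0.1464]
tool_rot: [[-0.407, 0.847, 0.342], [0.651, 0.532, -0.542], [-0.641, 0.002, -0.767]]
ft_force: [-0.5, -0.7, -1.5]
grip_width: 0.0409
```

```bash
cat > rim.py <<'E'
from fin import *
g0=p0-.002*R0[:,2]; c=R0@np.array([.624,0,.782]); rim=g0+c*.058
print('rim mm',rim*1000,'tcp',p0*1000,'F',s['ft_force'])
t=np.array([.630,-.1205,rim[2]]); print('lateral fix cm',(R0.T@(t-rim)*100).round(2),'down 1cm =',(R0.T@[0,0,-1]).round(3))
E
python3 rim.py; python3 - <<'E'
from h import *
from scipy.optimize import least_squares
s=telemetry.observe();R=s['tool_rot'];p=s['position']
g0=p-.002*R[:,2]; cz=R@np.array([.624,0,.782])
for n in ('scene','top'):
    im,d=get_image(n); cv2.imwrite(f'pics/{n}6.png',im[:,:,::-1])
    W=cloud(n,d).reshape(-1,3); im=im.reshape(-1,3)
    v=W-g0; ss=v@cz; rr=np.linalg.norm(v-ss[:,None]*cz,axis=1)
    m=(abs(rr-.021)<.006)&(ss>-.036)&(ss<.056)&(im.min(1)>90)&(im.max(1)<256); q=W[m]; print(n,m.sum())
    if m.sum()>40:
        def f(x):
            a=cz+np.array([x[2],x[3],0]); a/=np.linalg.norm(a); u=q-(g0+np.array([x[0],x[1],0])); t=u@a; return np.linalg.norm(u-t[:,None]*a,axis=1)-.021
        r=least_squares(f,np.zeros(4),loss='soft_l1',f_scale=.0015); print(' offset mm',r.x[:2]*1000,'tilt deg',np.degrees(cz[:2]+r.x[2:]),np.sqrt(np.mean(r.fun**2)))
E
```

```text
q [-11.8  31.3  87.3 -45.   40.7 -14.2] azp (np.float64(-57.75244309300606), np.float64(50.12397619783518)) t 29.9667 grip 40.87062948942152 cupz [   13.4   -18.1 -1000.2]
turn shift cm [0. 0. 0.] turn -0.15575460801511554
cupz after turn [ 0. -0. -1.]
rim mm [ 632.5 -125.1   89.9] tcp [ 632.4 -125.1  146.4] F [-0.5 -0.7 -1.5]
lateral fix cm [ 0.4  0.  -0.3] down 1cm = [ 0.6 -0.   0.8]
scene 74
 offset mm [ 0.44424842 -0.71469506] tilt deg [-1.65009529  0.87292326] 0.0017967241414462384
top 83
 offset mm [ 3.01171508 -6.73298384] tilt deg [  7.50100113 -17.10365603] 0.0027977259381995836
```

{"op": "apply_moves", "data": {"motion": [{"tx": 0.5, "ty": 0, "tz": 0, "turn": -0.2, "jaw": -1}, {"tx": 0.8, "ty": 0, "tz": 0.2, "turn": -0.2, "jaw": -1}, {"tx": 0.8, "ty": 0, "tz": 0.2, "turn": -0.2, "jaw": -1}, {"tx": 0.8, "ty": 0, "tz": 0.2, "turn": -0.2, "jaw": -1}]}}

```text
time_s: 30.4
position: [0.6288, -0.119, 0.139]
tool_rot: [[-0.413, 0.844, 0.342], [0.648, 0.536, -0.541], [-0.64, -0.002, -0.768]]
ft_force: [0.3, -0.5, -1.3]
grip_width: 0.0409
```

```bash
python3 rim.py
```

```text
q [-11.2  31.6  88.3 -46.1  40.1 -12.7] azp (np.float64(-57.735191578265706), np.float64(50.209956017242874)) t 30.4 grip 40.92253286921822 cupz [    9.7   -18.7 -1000.2]
turn shift cm [0. 0. 0.] turn 0.16036002859652854
cupz after turn [ 0. -0. -1.]
rim mm [ 628.7 -119.    82.5] tcp [ 628.8 -119.   139. ] F [ 0.3 -0.5 -1.3]
lateral fix cm [-0.1  0.   0.1] down 1cm = [0.6 0.  0.8]
```

{"op": "apply_moves", "data": {"motion": [{"tx": 0.1, "ty": 0, "tz": 0.4, "turn": 0.1, "jaw": -1}, {"tx": 0.4, "ty": 0, "tz": 0.8, "turn": 0.1, "jaw": -1}, {"tx": 0.7, "ty": 0, "tz": 1.1, "turn": 0.1, "jaw": -1}, {"tx": 1, "ty": 0, "tz": 1.4, "turn": 0.1, "jaw": -1}, {"tx": 1, "ty": 0, "tz": 1.4, "turn": 0.1, "jaw": -1}]}}

```text
time_s: 30.82
position: [0.629, -0.12, 0.1205]
tool_rot: [[-0.412, 0.845, 0.34], [0.65, 0.534, -0.541], [-0.639, -0.002, -0.769]]
ft_force: [-0.1, -0.7, -1.9]
grip_width: 0.0407
```

```bash
python3 rim.py
```

```text
q [-11.3  33.1  89.2 -48.2  38.5 -10. ] azp (np.float64(-57.84149117350961), np.float64(50.291286080418665)) t 30.8167 grip 40.7186426450109 cupz [    8.7   -17.6 -1000.3]
turn shift cm [0. 0. 0.] turn 0.18502692583950875
cupz after turn [ 0. -0. -1.]
rim mm [ 628.8 -119.9   64. ] tcp [ 629.  -120.   120.5] F [-0.1 -0.7 -1.9]
lateral fix cm [-0.1  0.1  0.1] down 1cm = [0.6 0.  0.8]
```

{"op": "apply_moves", "data": {"motion": [{"tx": 0.5, "ty": 0, "tz": 0.6, "turn": 0.1, "jaw": -1}, {"tx": 1, "ty": 0, "tz": 1.2, "turn": 0.1, "jaw": -1}, {"tx": 1.4, "ty": 0, "tz": 1.7, "turn": 0.1, "jaw": -1}, {"tx": 1.8, "ty": 0, "tz": 2.3, "turn": 0.1, "jaw": -1}, {"tx": 1.8, "ty": 0, "tz": 2.3, "turn": 0.1, "jaw": -1}]}}

```text
time_s: 31.23
position: [0.6289, -0.1208, 0.0895]
tool_rot: [[-0.412, 0.846, 0.338], [0.651, 0.533, -0.54], [-0.638, -0.003, -0.77]]
ft_force: [-1.0, -0.5, -2.0]
grip_width: 0.0409
```

```bash
python3 rim.py
```

```text
q [-11.4  35.8  90.7 -52.2  35.9  -4.9] azp (np.float64(-57.97407700563445), np.float64(50.39313381974811)) t 31.2333 grip 40.926727926413896 cupz [    7.2   -16.5 -1000.3]
turn shift cm [0. 0. 0.] turn 0.24462642868286366
cupz after turn [ 0. -0. -1.]
rim mm [ 628.7 -120.6   33.1] tcp [ 628.9 -120.8   89.5] F [-1.  -0.5 -2. ]
lateral fix cm [-0.1  0.1  0. ] down 1cm = [0.6 0.  0.8]
```

{"op": "apply_moves", "data": {"motion": [{"tx": 0.2, "ty": 0, "tz": 0.2, "turn": 0.2, "jaw": -1}, {"tx": 0.3, "ty": 0, "tz": 0.4, "turn": 0.2, "jaw": -1}, {"tx": 0.5, "ty": 0, "tz": 0.6, "turn": 0.2, "jaw": -1}, {"tx": 0.6, "ty": 0, "tz": 0.8, "turn": 0.2, "jaw": -1}, {"tx": 0.6, "ty": 0, "tz": 0.8, "turn": 0.2, "jaw": -1}]}}

```text
time_s: 31.65
position: [0.6296, -0.1212, 0.0804]
tool_rot: [[-0.408, 0.847, 0.34], [0.652, 0.531, -0.541], [-0.639, 0.001, -0.769]]
ft_force: [-1.2, 2.3, 5.9]
grip_width: 0.0412
```

```bash
python3 rim.py
```

```text
q [-11.5  36.6  91.  -53.6  35.1  -2.9] azp (np.float64(-57.88190409503768), np.float64(50.30788699620277)) t 31.65 grip 41.1877644736458 cupz [   10.7   -16.  -1000.3]
turn shift cm [0. 0. 0.] turn -0.0521169211230017
cupz after turn [ 0. -0. -1.]
rim mm [ 629.5 -121.    23.9] tcp [ 629.6 -121.2   80.4] F [-1.2  2.3  5.9]
lateral fix cm [ 0.   0.1 -0. ] down 1cm = [ 0.6 -0.   0.8]
```

{"op": "apply_moves", "data": {"motion": [{"tx": 0.1, "ty": 0, "tz": 0.1, "turn": 0, "jaw": -1}, {"tx": 0.1, "ty": 0, "tz": 0.2, "turn": 0, "jaw": -1}, {"tx": 0.2, "ty": 0, "tz": 0.2, "turn": 0, "jaw": -1}, {"tx": 0.2, "ty": 0, "tz": 0.2, "turn": 0, "jaw": -1}]}}

```text
time_s: 31.98
position: [0.6302, -0.1214, 0.0802]
tool_rot: [[-0.406, 0.847, 0.342], [0.65, 0.531, -0.543], [-0.642, 0.002, -0.767]]
ft_force: [-6.5, 1.0, 16.5]
grip_width: 0.041
```

```bash
python3 rim.py
```

```text
q [-11.4  36.7  91.1 -54.2  34.9  -2.4] azp (np.float64(-57.78131545388582), np.float64(50.06448411898569)) t 31.9833 grip 41.03371614282391 cupz [   14.1   -18.9 -1000.2]
turn shift cm [0. 0. 0.] turn -0.170797421771141
cupz after turn [ 0. -0. -1.]
rim mm [ 630.3 -121.4   23.7] tcp [ 630.2 -121.4   80.2] F [-6.5  1.  16.5]
lateral fix cm [ 0.1  0.  -0.1] down 1cm = [ 0.6 -0.   0.8]
```

{"op": "apply_moves", "data": {"motion": [{"tx": 0.1, "ty": 0, "tz": 0.2, "turn": 0, "jaw": -1}, {"tx": 0.2, "ty": 0, "tz": 0.3, "turn": 0, "jaw": -1}, {"tx": 0.3, "ty": 0, "tz": 0.3, "turn": 0, "jaw": -1}, {"tx": 0.3, "ty": 0, "tz": 0.3, "turn": 0, "jaw": -1}]}}

```text
time_s: 32.32
position: [0.6311, -0.1222, 0.08]
tool_rot: [[-0.403, 0.847, 0.346], [0.647, 0.531, -0.547], [-0.647, 0.003, -0.762]]
ft_force: [-8.5, -0.2, 24.1]
grip_width: 0.041
```

```bash
python3 rim.py; python3 - <<'E'
from h import *
for n in ('top','scene'):
    im,d=get_image(n); W=cloud(n,d); np.savez(f'pics/{n}7.npz',im=im,d=d)
    q=W.reshape(-1,3); m=(np.hypot(q[:,0]-.63,q[:,1]+.1215)<.017)&(np.hypot(q[:,0]-.63,q[:,1]+.1215)>.009)&(q[:,2]>.1)&(q[:,2]<.14)
    print(n,m.sum(),np.percentile(q[m,2],[10,50,90]) if m.sum() else '')
im,d=get_image('scene'); c=cv2.resize(im[210:310,130:250],None,fx=6,fy=6,interpolation=cv2.INTER_CUBIC); cv2.imwrite('pics/scene7.png',c[:,:,::-1])
E
```

```text
q [-11.4  36.8  91.1 -55.1  34.8  -1.5] azp (np.float64(-57.686387015919074), np.float64(49.682840262315395)) t 32.3167 grip 41.00125971490848 cupz [   19.    -23.7 -1000. ]
turn shift cm [0. 0. 0.] turn -0.30683805987683854
cupz after turn [ 0. -0. -1.]
rim mm [ 631.5 -122.5   23.5] tcp [ 631.1 -122.2   80. ] F [-8.5 -0.2 24.1]
lateral fix cm [ 0.2 -0.  -0.2] down 1cm = [ 0.6 -0.   0.8]
top 131 [0.11593575 0.11752401 0.11924311]
scene 32 [0.1143549  0.11701062 0.1186982 ]
```

View pics/scene7.png

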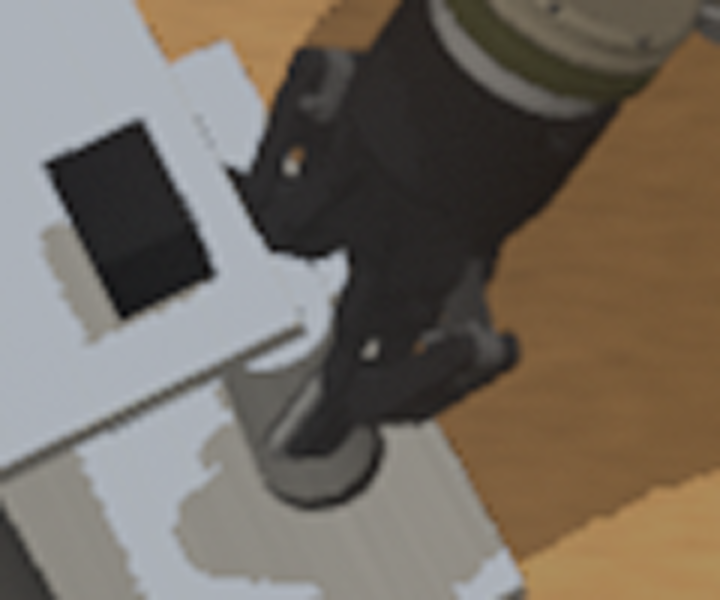

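{"op": "apply_moves", "data": {"motion": [{"tx": -0.2, "ty": 0, "tz": -0.2, "turn": 0, "jaw": -1}, {"tx": -0.2, "ty": 0, "tz": -0.2, "turn": 0, "jaw": 0.2}, {"tx": -0.2, "ty": 0, "tz": -0.2, "turn": 0, "jaw": 0.6}, {"tx": -0.2, "ty": 0, "tz": -0.2, "turn": 0, "jaw": 0.6}, {"tx": -0.2, "ty": 0, "tz": -0.2, "turn": 0, "jaw": 0.6}]}}

```text
time_s: 32.88
position: [0.6312, -0.1224, 0.0824]
tool_rot: [[-0.403, 0.847, 0.346], [0.647, 0.531, -0.547], [-0.647, 0.003, -0.763]]
ft_force: [0.1, -0.8, -0.1]
grip_width: 0.0685
```

{"op": "apply_moves", "data": {"motion": [{"tx": 0, "ty": 0, "tz": 0, "turn": 0, "jaw": 0.6}, {"tx": 0, "ty": 0, "tz": 0, "turn": 0, "jaw": 0.6}, {"tx": 0, "ty": 0, "tz": 0, "turn": 0, "jaw": 0.6}]}}

```text
time_s: 33.13
position: [0.6312, -0.1224, 0.0822]
tool_rot: [[-0.403, 0.847, 0.345], [0.647, 0.531, -0.546], [-0.647, 0.003, -0.763]]
ft_force: [0.1, -0.3, 0.0]
grip_width: 0.0682
```

```bash
python3 rim.py; python3 - <<'E'
from h import *
im,d=get_image('wrist'); cv2.imwrite('pics/wrist8.png',im[:,:,::-1])
E
```

```text
q [-11.4  36.6  91.  -54.6  35.   -2.1] azp (np.float64(-57.70172011321901), np.float64(49.720471418658235)) t 33.1333 grip 68.20537141961414 cupz [   18.4   -23.3 -1000. ]
turn shift cm [0. 0. 0.] turn -0.2831839609582403
cupz after turn [ 0. -0. -1.]
rim mm [ 631.6 -122.7   25.7] tcp [ 631.2 -122.4   82.2] F [ 0.1 -0.3  0. ]
lateral fix cm [ 0.2 -0.  -0.2] down 1cm = [ 0.6 -0.   0.8]
```

View pics/wrist8.png

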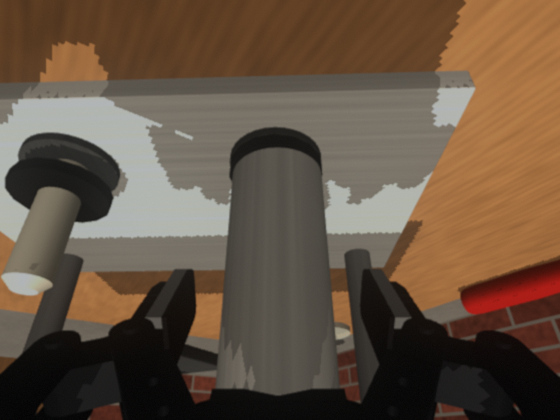

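The wrist view, which is upside down, shows the cup released on the thick peg. The collar at (275,150) sits flat on the plate under the rim, while the slim peg's collar at (60,175) is still raised. Both jaws are clear, so I'm backing out along the tool axis.

{"op": "apply_moves", "data": {"motion": [{"tx": 0, "ty": 0, "tz": -1.5, "turn": 0, "jaw": 0.6}, {"tx": 0, "ty": 0, "tz": -3.5, "turn": 0, "jaw": 0.6}, {"tx": 0, "ty": 0, "tz": -6, "turn": 0, "jaw": 0.6}, {"tx": 0, "ty": 0, "tz": -9, "turn": 0, "jaw": 0.6}, {"tx": 0, "ty": 0, "tz": -12, "turn": 0, "jaw": 0.6}]}}

```text
time_s: 33.6
position: [0.5887, -0.0557, 0.1752]
tool_rot: [[-0.404, 0.847, 0.345], [0.648, 0.531, -0.546], [-0.646, 0.003, -0.763]]
ft_force: [0.6, 0.2, 0.1]
grip_width: 0.0683
```

{"op": "apply_moves", "data": {"motion": [{"tx": 0, "ty": 0, "tz": -3, "turn": 0, "jaw": 0.6}, {"tx": 0, "ty": 0, "tz": -6, "turn": 0, "jaw": 0.6}, {"tx": 0, "ty": 0, "tz": -8, "turn": 0, "jaw": 0.6}, {"tx": 0, "ty": 0, "tz": -8, "turn": 0, "jaw": 0.6}, {"tx": 0, "ty": 0, "tz": -8, "turn": 0, "jaw": 0.6}]}}

```text
time_s: 34.02
position: [0.5608, -0.0112, 0.2373]
tool_rot: [[-0.403, 0.846, 0.348], [0.647, 0.532, -0.545], [-0.647, 0.005, -0.763]]
ft_force: [0.3, -0.3, -1.0]
grip_width: 0.0685
```

```bash
python3 - <<'E'
from h import *
from scipy.optimize import least_squares
np.set_printoptions(precision=2,suppress=True)
s=telemetry.observe(); print(s['time_s'],s['position'],s['ft_force'])
g0=np.array([.63,-.1213,.07])
for n in ('scene','top','wrist'):
    im,d=get_image(n); cv2.imwrite(f'pics/{n}9.png',im[:,:,::-1])
    W=cloud(n,d).reshape(-1,3); r=np.hypot(W[:,0]-g0[0],W[:,1]-g0[1])
    m=(abs(r-.021)<.006)&(W[:,2]>.03)&(W[:,2]<.112); q=W[m]
    def f(x):
        a=np.array([x[2],x[3],1]);a/=np.linalg.norm(a);u=q-(g0+np.array([x[0],x[1],0]));t=u@a;return np.linalg.norm(u-t[:,None]*a,axis=1)-.021
    o=least_squares(f,np.zeros(4),loss='soft_l1',f_scale=.0015); print(n,m.sum(),'axis off mm',o.x[:2]*1000,'tilt deg',np.degrees(o.x[2:]))
    t=(r<.017)&(r>.009)&(W[:,2]>.1)&(W[:,2]<.14); print('  top z',np.percentile(W[t,2],[10,50,90])*1000 if t.sum()>5 else t.sum())
E
```

```text
34.0167 [ 0.56 -0.01  0.24] [ 0.31 -0.3  -0.96]
scene 418 axis off mm [-0.84  0.62] tilt deg [ 0.1  -0.17]
  top z [115.39 116.81 118.05]
top 293 axis off mm [ 1.42 -2.06] tilt deg [-0.01  0.24]
  top z [115.98 117.95 119.68]
wrist 3166 axis off mm [ 0.77 -1.13] tilt deg [0.15 0.05]
  top z [115.59 116.06 116.58]
```

View pics/wrist9.png

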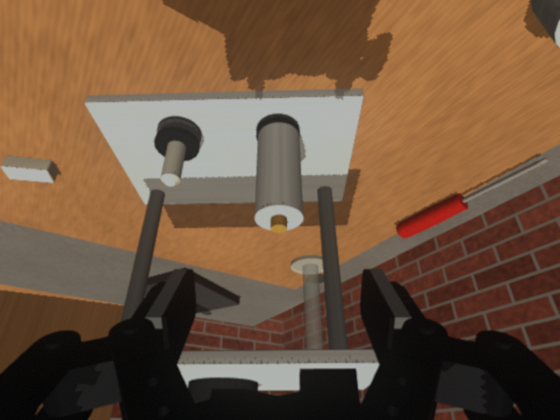

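View pics/scene9.png

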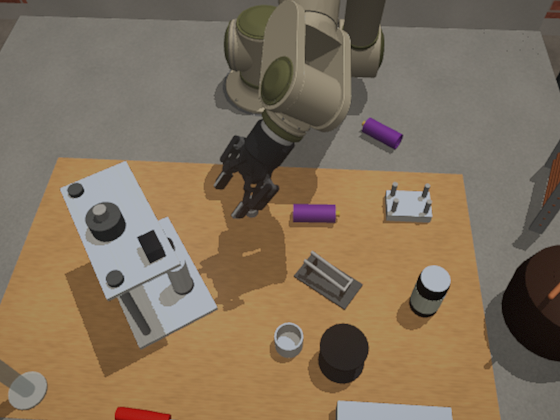

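The cup stands upright on the thick peg: tilt under 0.3°, top about 117 mm (22 + 95). The robot touches nothing, and the spool, can and short cup stand where they were. Handing in.

```bash
python3 -c "
from rig import close_job
print(close_job())"
```

```text
the job is handed in; nothing more can be done
None
```

The cup is mouth down on the thick peg, pressed fully home and released. The job was handed in at about 34 s of the 53 s allowed.

**How it was done:** The moves only allow a turn about the tool's own axis. I got the lean by repeatedly pushing at the edge of the arm's reach, where it gives up a degree or so of tilt per step. I gripped the cup at about 39° to the tool and leaned the tool over at full stretch. A turn about the tool axis then brought the cup mouth down. It went in under the deck and down over the peg.

**Last checks:**
- **Seating:** the cup's top measured 116–118 mm in the three cameras, against 117 mm expected. Its tilt was under 0.3°. In the wrist picture the collar sits flat on the plate under the rim.
- **Forces:** there was no noticeable side force going onto the peg. The press peaked at about 26 N at the wrist, and contact force was zero after release.
- **Bystanders:** the spool, can and short cup look unmoved. The arm hid the coupling in the last scene picture, so I did not see it afterwards. I planned no contact with it and felt none.

**What disagreed or failed:**
- The cameras differed by 2–3 mm on the cup's and peg's position. I used the agreement between the scene camera and the arm.
- One attempt to lean the tool went the wrong way at a joint limit and had to be redone, which cost about 4 s.
- The cup was 1–1.5° off vertical in the hand while being pressed, but it straightened on release.

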